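# Fill the lemon keeper

### The job

Put the lemons and garlic bulbs that lie loose on the worktop away in the wooden keeper. First open its lid, flip up the stay at its right side and let the lid down to rest on the stay; with the lid so propped and let go, load everything into the box; then fold the stay fully down again and close the lid fully, letting it down gently instead of dropping it. Do not disturb the other things on the worktop.

Things in the scene. Friction and masses are not known exactly. Their poses are not given: they have to be found in the camera images.
- keeper: the keeper: an open wooden box fixed to the worktop, 155 mm deep (its x), 266 wide (its y), 85 high, walls and floor 8 mm; one compartment, 139 x 250 mm inside. Origin at the centre of its underside; its +x points to its back (hinge side), -x to its front (towards the robot), +y to its left. Place and yaw vary
- lid (a joint): the lid's angle: 0 = closed, grows as the front is lifted, 1.57 = upright, 1.70 = leaning back on its stop. Below 1.5 it falls shut when let go unless the stay holds it; beyond 1.65 it leans back and stays. Wooden lid 160 mm long from the hinge, 10 thick, 0.35 kg; overhangs the box's right side by 25 mm. With the stay up it rests on the stay at about 1.3 to 1.4
- lid_handle (a point): middle of the lid's handle: a round brass bar, 12 mm diameter, 120 long, parallel to the hinge, 205 mm from the hinge line and 5 mm above the lid's underside plane, beyond the lid's front edge with 39 mm of free air between. Can be pinched from above (a finger in front of and one behind the bar) at all lid angles; it turns in the grip as the lid swings
- stay (a joint): angle of the stay, a steel bar 118 mm long on the box's outer right side. 0 = folded, lying level, pointing to the front; it swings up and back to its stop at 1.83 (past upright), where it stays by its weight; below about 1.5 it falls back. When the lid is let down on it, it gives way by up to 0.15 rad until its pin meets a catch under the lid and locks. Lift the lid back off before folding
- stay_knob (a point): grip point on the stay's pin: a round steel bar, 12 mm diameter, sticking out to the keeper's right at the stay's tip, 118 mm from the pivot; this point is at y -180 mm in the keeper's frame; the bar lies clear outside the lid's edge from y -158 to -198 mm. Can be pinched from above with a finger in front of and one behind it; it turns in the grip as the stay swings
- lid_hinge (a point): middle of the lid's hinge line along the box's back rim, parallel to the keeper's y; in the keeper's frame x +77.5, z 87 mm. A wall cupboard hangs behind the box, from 0.47 m over the worktop upward, its face at world x 0.70 (knob to 0.66): with lid or stay raised, keep the wrist clear of it by leaning the hand back towards the robot (about 25 degrees)
- stay_pivot (a point): pivot of the stay, its axis parallel to the keeper's y; in the keeper's frame x +25.5, y -142, z 65 mm
- lemon_a_mid (a point): centre of a yellow lemon, 70 long (its own x) x 56 x 55 mm, about 0.1 kg; may be absent
- lemon_b_mid (a point): centre of a yellow lemon, 70 long (its own x) x 51 x 52 mm, about 0.09 kg; may be absent
- garlic_a_mid (a point): centre of a pale pink garlic bulb, 56 mm across and 56 high, about 0.03 kg; may be absent
- garlic_b_mid (a point): centre of a pale pink garlic bulb, 56 mm across and 56 high, about 0.03 kg; may be absent
- pepper_mill: dark wooden pepper mill, 58 mm diameter, 165 high, standing behind the food; leave alone. Origin at the centre of its foot
- timer: white kitchen timer, 63 mm diameter, 55 high, in front of the sink; leave alone. Origin at the centre of its foot
- cup: grey espresso cup with a handle, 63 x 86 x 52 mm, in front of the sink; leave alone. Origin at the centre of its foot
There are look-alikes about, which are no part of the job. Leave any purple look-alike of the part that bears garlic_b_mid alone.

How it is judged:
By the outcome, as a careful person would: the job done as asked, in the order asked, and still so for the second after the job is handed in, with the robot touching nothing.
Of lemon_a, lemon_b, garlic_a, garlic_b only 2 to 3 are there at a start; the rules pass over those that are not, and their reading is None.
At some moment in a run one of garlic_a, garlic_b may be knocked a few centimetres aside while the robot is not near it.
It also fails if it takes over 210 s, if anything falls off the work surface, if the arm or the gripper's body presses on something with over 40 N, if the wrist force passes 120 N, or if a joint passes its speed limit or range.

### The arm

A 7-joint arm with a two-finger parallel gripper is mounted at the origin on a cart in front of the work surface, level with it; the furniture and walls round the work are solid. World frame = base frame: x ahead of the robot, y to its left, z up, the work surface at z = 0. Lengths are in m, angles in rad, forces in N, time in s.
With the tool pointing down it reaches from about 0.4 to 0.85 m from the base axis. Payload 4.5 kg.
Tool frame: the origin (TCP) lies midway between the tips of the shut fingers; the grasp point (between the pads) lies 19 mm behind it; z points along the fingers, y is the direction in which the jaws open and shut (so a half turn about z gives the same grasp; the last joint's range is limited). The gripper opens to 88 mm and grips with 3 to 60 N. Pads are 18 mm wide; open, the fingers measure 123 mm over their backs; the gripper's body (75 mm by 187 mm) begins 45 mm behind the grasp point.
Start: joints at [1.373, 0.689, -0.195, 1.565, 0.157, 0.902, -0.215], TCP at [0.144, -0.608, 0.239] pointing down, gripper open.
Joint ranges: [-3.01, 3.01], [-0.46, 2.08], [-1.47, 1.51], [0.13, 2.56], [-1, 4.14], [0.04, 2.09], [-2.66, 2.66]. Speed limits (rad/s): [2.57, 2.57, 3.14, 3.14, 3.14, 3.14, 3.14].

### API

Orientations are given as a unit quaternion [x, y, z, w].
In Python, from plant import r gives the robot as it stands. The module is installed in compiled form; this text tells all that it offers.
- The arm moves only by the tool carry_out, never from a script. Its argument "commands" is a list of rows, each a list of 6 numbers: the shift along the tool's x, y, z in m, then the turn, a rotation vector about the tool's x, y, z in degrees. In form: [[dx, dy, dz, wx, wy, wz], ...]. A call has 1 to 12 rows; each row is the pose to reach, as a shift and turn from the pose commanded when the call began, along the tool's axes at that moment; what a row does not reach only later rows make up. A row lasts 1/10 s, in which the tool goes at most 50 mm and 8.59 degrees, less where a joint would pass 70% of its speed; a pose out of reach is approached as far as the arm can. A call with a gripper value outside its range is refused whole. "fingers" is the closure in counts, from 0 (fully open) to 255 (shut), set as the call begins (left out, the last holds). The fingers move at their own pace and stop on an object; "grip_force" is the grip in N (left out, the last holds). Time passes only in rows, so rows that repeat a pose let the fingers close. It gives the time, the measured TCP pose, the force and the opening at its end, in the units of the state.
- r.get_state(): the state, without advancing time (a new reading comes with each control period).
- r.snapshot(name): name is "scene" or "top" or "wrist"; returns a dict with "img" (420x560x3 uint8, blue, green, red), "intrinsics" (3x3 intrinsics, pixels), "extrinsics" (4x4, takes a point from camera to world coordinates); the wrist camera has in their place "tool_from_camera" (4x4, takes a point from camera to tool coordinates, whose origin is the TCP and whose axes are the flange's). Camera axes: x right, y down, z forward; pixel columns grow to the right and rows downward; lengths in m; the calibration is good to about 2 mm. The wrist camera is an equidistant fisheye: a pixel r from the principal point sees the ray r / f radians off the axis. A picture is of the moment at which its call begins: read the wrist's pose just before it. There is no depth.
- r.finish_job(): hands the job in, once; it reports no verdict.
Trained networks look in a picture, given as the dict that the camera call returned (one of the last four; its "shot" number tells which), for a name from the list of things; names that differ only in an ending like _2 or _b are one class to them, and where a whole thing is asked for, a point or a joint stands for the part that bears it (a point fixed in the world has none). Each returns a list of dicts, best first, with "p" (0 to 1); they miss things now and then, are a little off and sometimes report something else, mostly with a low value. They report only what shows in the picture. A call takes as long as a camera call. They do not tell look-alikes from the thing itself.
- r.spot_in(picture, label): "xyz" ([x, y, z] in m, in world coordinates, good to about 4 mm: the middle of the surface that is visible of it).
- r.spot_point(picture, label): "xyz" ([x, y, z] in m, in world coordinates, good to about 4 mm: a listed point, or the origin of a listed thing).
The state is a dict: "clock": time; "q": joint angles; "qd": joint speeds; "joint_torque": joint torques, N m; "tool_pos": TCP position; "eef_rot": TCP orientation; "contact_force": force on the tool from outside, world axes, zero at the start; "moment": the same for the moment, N m; "opening": opening from 0.0 (shut) to 1.0 (fully open).
Only numpy, scipy, OpenCV 4.12 (cv2) and the standard library are available. Lean on these libraries where they do the work, as an engineer would, in place of code of your own. Each camera call takes 0.05 s, during which the arm holds its last target.

## Working session

There is one attempt and no reset: what is moved stays moved. The work goes in short steps, Python scripts to look and compute and a tool call to move; the robot and the scene stay as the last step left them, time stands still between calls to the robot, and variables do not carry over. Pictures are saved under pics/ and viewed, and the job is handed in when it is done.

Besides the shell and the picture viewer there is one more tool, called after "Call:" in YAML: its name, and indented under it one key for each argument. carry_out: Moves the arm, as the interface text tells. Its arguments: {"type":"object","properties":{"commands":{"type":"array","items":{"type":"array","items":{"type":"number"}}},"fingers":{"type":"number"},"grip_force":{"type":"number"}},"required":["commands"]}

```bash
mkdir -p pics; ls; python3 - <<'E'
from plant import r
import cv2,numpy as np
s=r.get_state(); print({k:np.round(v,3) for k,v in s.items()})
for n in ["scene","top"]:
    p=r.snapshot(n); cv2.imwrite(f"pics/{n}0.png",p["img"]); print(n,p["shot"],np.round(p["intrinsics"],1).tolist(),np.round(p["extrinsics"],3).tolist())
    for l in ["keeper","lid_handle","lid_hinge","stay_knob","stay_pivot","lemon_a_mid","garlic_a_mid","pepper_mill","timer","cup"]:
        print(l,[(np.round(d["xyz"],3).tolist(),round(d["p"],2)) for d in r.spot_point(p,l)[:5]])
E
```

```text
pics
{'clock': np.float64(0.0), 'q': array([ 1.373,  0.69 , -0.195,  1.566,  0.157,  0.902, -0.215]), 'qd': array([-0.001,  0.002,  0.   ,  0.   , -0.001,  0.   ,  0.002]), 'joint_torque': array([-1.0000e-03, -5.2757e+01, -1.2670e+00, -1.5343e+01, -5.3000e-02,
        6.0000e-03,  0.0000e+00]), 'tool_pos': array([ 0.143, -0.608,  0.238]), 'eef_rot': array([ 0.993,  0.116, -0.   , -0.001]), 'contact_force': array([ 0.363,  0.047, -0.32 ]), 'moment': array([ 0.002, -0.025,  0.009]), 'opening': np.float64(0.998)}
scene 1 [[398.7, 0.0, 283.2], [0.0, 398.7, 204.2], [0.0, 0.0, 1.0]] [[0.997, -0.054, 0.05, 0.499], [-0.073, -0.696, 0.715, -1.083], [-0.004, -0.716, -0.698, 1.092], [0.0, 0.0, 0.0, 1.0]]
keeper [([0.471, 0.328, -0.0], 0.98)]
lid_handle [([0.367, 0.258, 0.093], 0.87)]
lid_hinge [([0.537, 0.376, 0.087], 0.65)]
stay_knob [([0.5, 0.128, 0.067], 0.63), ([0.769, 0.135, -0.004], 0.62), ([0.433, -0.096, 0.022], 0.54)]
stay_pivot [([0.567, 0.218, 0.064], 0.63)]
lemon_a_mid [([0.431, -0.427, 0.004], 0.71)]
garlic_a_mid [([0.48, -0.001, 0.029], 0.58), ([0.431, -0.426, 0.001], 0.27)]
pepper_mill [([0.77, 0.134, -0.001], 0.84)]
timer [([0.429, -0.272, -0.004], 0.83)]
cup [([0.433, -0.429, 0.002], 0.95)]
top 2 [[455.3, 0.0, 273.3], [0.0, 455.3, 209.4], [0.0, 0.0, 1.0]] [[-0.005, -0.984, 0.179, 0.329], [-1.0, 0.009, 0.018, -0.071], [-0.019, -0.179, -0.984, 1.318], [0.0, 0.0, 0.0, 1.0]]
keeper [([0.465, 0.324, 0.002], 0.7)]
lid_handle [([0.363, 0.252, 0.091], 0.61), ([0.436, -0.429, -0.0], 0.43)]
lid_hinge [([0.54, 0.374, 0.088], 0.82), ([0.364, 0.25, 0.09], 0.57)]
stay_knob [([0.496, 0.123, 0.067], 0.69)]
stay_pivot [([0.466, 0.325, 0.001], 0.39)]
lemon_a_mid []
garlic_a_mid [([0.488, -0.0, 0.028], 0.58)]
pepper_mill [([0.766, 0.137, -0.0], 0.59)]
timer [([0.425, -0.275, 0.001], 0.86)]
cup [([0.437, -0.429, -0.0], 0.94)]
```

View pics/scene0.png

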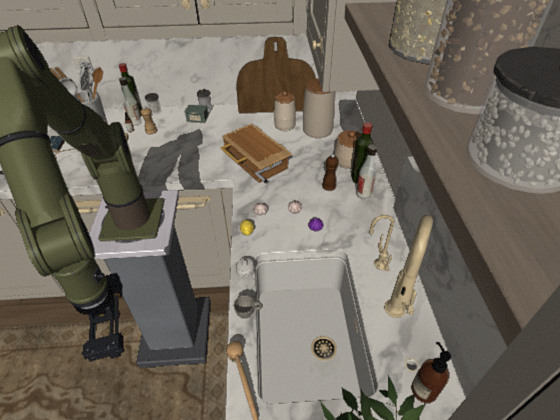

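View pics/top0.png

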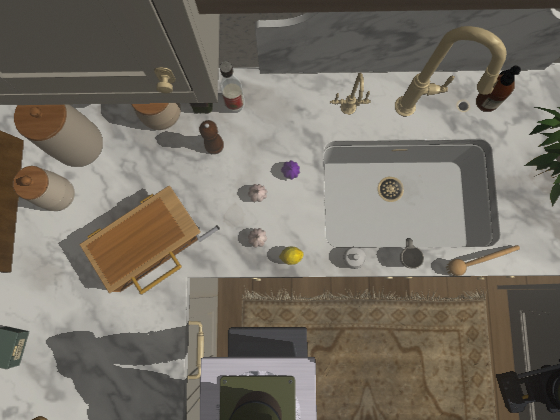

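The pictures show the keeper, lid closed, at top-view (140,240) with its knob at (208,233). There are two pale pink garlic bulbs at (258,192) and (258,237) and a yellow lemon at (291,256). A purple look-alike is at (291,170), to be left alone. I'll make helpers and fit the keeper's pose.

```bash
cat > h.py <<'E'
from plant import r
import cv2,numpy as np
from scipy.spatial.transform import Rotation as Ro
from scipy.optimize import least_squares
def st():
    s=r.get_state(); return np.array(s["tool_pos"]),Ro.from_quat(s["eef_rot"]),s
def show():
    p,R,s=st(); print("t",round(float(s["clock"]),2),"p",np.round(p,4),"z",np.round(R.as_matrix()[:,2],3),"y",np.round(R.as_matrix()[:,1],3),"F",np.round(s["contact_force"],1),"open",round(float(s["opening"]),3),"q",np.round(s["q"],2))
def ori(yaw,lean,side=0):
    """tool y along dir yaw (deg), lean: hand top leans back against that dir; side: tilt top toward right(-y of keeper)"""
    c,s=np.cos(np.radians(yaw)),np.sin(np.radians(yaw))
    f=np.array([c,s,0]); z=np.array([0,0,-1.]); x=np.cross(f,z)
    R=Ro.from_matrix(np.c_[x,f,z])
    # rotate about x so z leans to +f
    R=Ro.from_rotvec(-np.radians(side)*f)*Ro.from_rotvec(np.cross([0,0,-1.],f)*np.radians(lean))*R
    return R
def rows(wps,dmax=.049,amax=8.5,p0=None,R0=None):
    """wps: list of (pos,Ro); prints rows"""
    p,R,_=st()
    if p0 is not None: p,R=p0,R0
    out=[];cp,cR=p,R
    for tp,tR in wps:
        tp=np.array(tp); d=np.linalg.norm(tp-cp); w=(cR.inv()*tR).as_rotvec(); a=np.degrees(np.linalg.norm(w))
        n=max(1,int(np.ceil(max(d/dmax,a/amax))))
        for i in range(1,n+1):
            q=cp+(tp-cp)*i/n; Q=cR*Ro.from_rotvec(w*i/n)
            out.append((q,Q))
        cp,cR=tp,tR
    for k in range(0,len(out),12):
        ch=out[k:k+12]
        L=[]
        for q,Q in ch:
            L.append([round(float(v),3)+0 for v in R.inv().apply(q-p)]+[round(float(v),1)+0 for v in np.degrees((R.inv()*Q).as_rotvec())])
        print("CALL",k//12,len(ch)); print(L)
        p,R=ch[-1]
K=dict(x=.47,y=.326,yaw=35)
def kw(v,K=None):
    K=K or globals()['K']
    a=np.radians(K['yaw']);c,s=np.cos(a),np.sin(a)
    return np.array([K['x']+c*v[0]-s*v[1],K['y']+s*v[0]+c*v[1],v[2]])
def proj(P,p):
    T=np.linalg.inv(p["extrinsics"]); c=T[:3,:3]@P+T[:3,3]; k=p["intrinsics"]; u=k@c; return u[:2]/u[2]
E
python3 - <<'E'
from h import *
loc={"keeper":(0,0,0),"lid_handle":(-.1275,0,.090),"lid_hinge":(.0775,0,.087),"stay_knob":(-.0925,-.18,.065),"stay_pivot":(.0255,-.142,.065)}
obs=[]
for n in ["scene","top"]:
    p=r.snapshot(n)
    for l in loc:
        for d in r.spot_point(p,l):
            e=np.linalg.norm(np.array(d["xyz"])-kw(loc[l]))
            if d["p"]>.4 and e<.05: obs.append((l,np.array(d["xyz"]))); print(n,l,np.round(d["xyz"],3),round(d["p"],2))
f=lambda v:np.concatenate([(kw(loc[l],dict(x=v[0],y=v[1],yaw=v[2]))-o)[:2]*1000 for l,o in obs])
s=least_squares(f,[.47,.326,35],loss="soft_l1",f_scale=4); print(s.x,np.round(s.fun))
K0=dict(x=s.x[0],y=s.x[1],yaw=s.x[2])
for n in ["scene","top"]:
    p=r.snapshot(n); im=cv2.resize(p["img"],None,fx=4,fy=4,interpolation=cv2.INTER_CUBIC)
    for v,c in [((sx*.0775,sy*.133,z),(0,255,0)) for sx in(-1,1) for sy in(-1,1) for z in (0,)]+[((.0775-.16,-.158,.097),(255,0,0)),((.0775-.16,.133,.097),(255,0,0)),((.0775,-.158,.097),(255,0,0)),((.0775,.133,.097),(255,0,0))]+[(loc["lid_handle"],(0,0,255)),((-.1275,.06,.09),(0,0,255)),((-.1275,-.06,.09),(0,0,255)),(loc["stay_knob"],(0,0,255)),((-.0925,-.198,.065),(0,255,255))]:
        u=proj(kw(v,K0),p); cv2.circle(im,tuple(int(t*4+1.5) for t in u),4,c,1)
    u=proj(kw((0,0,0),K0),p)*4; x,y=int(u[0])-350,int(u[1])-280; cv2.imwrite(f"pics/{n}1.png",im[max(y,0):y+580,max(x,0):x+780])
E
```

```text
scene keeper [ 0.473  0.328 -0.002] 0.84
scene lid_handle [0.365 0.257 0.098] 0.6
scene lid_hinge [0.535 0.376 0.087] 0.61
scene stay_knob [0.498 0.129 0.068] 0.44
scene stay_pivot [0.571 0.222 0.064] 0.65
top keeper [ 0.469  0.328 -0.002] 0.62
top lid_handle [0.366 0.252 0.093] 0.59
top lid_hinge [0.538 0.371 0.092] 0.61
top stay_knob [0.494 0.122 0.068] 0.45
[ 0.47130135  0.3272459  34.2046746 ] [-1. -0.  1. -1.  0. -6. -2. -2.  1.  2.  2. -0.  0.  3. -3. -0.  2.  4.]
```

View pics/scene1.png

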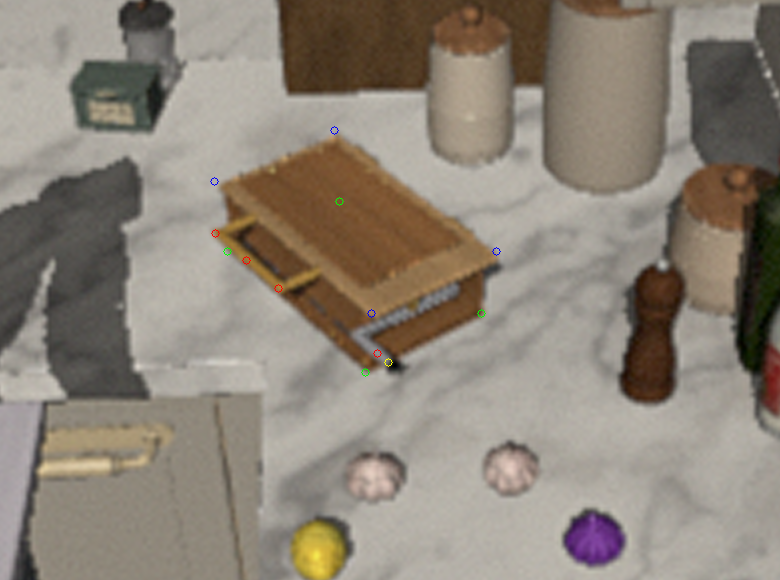

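View pics/top1.png

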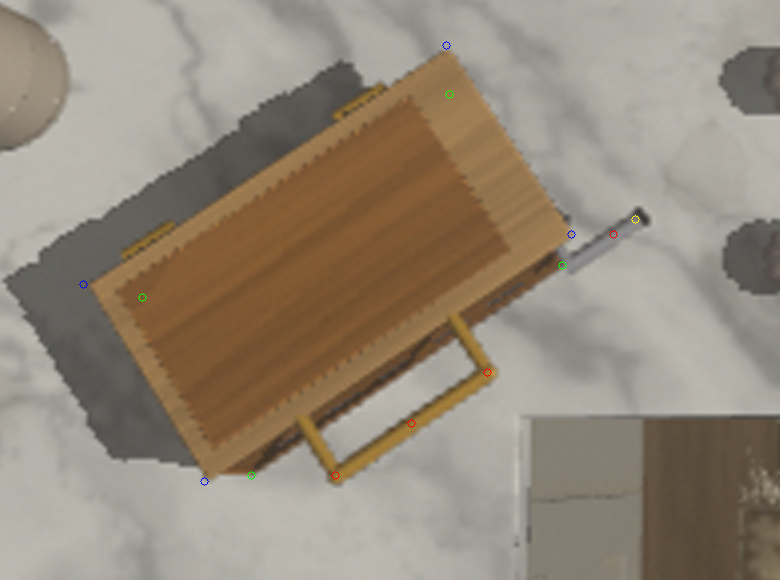

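```bash
sed -i 's/^K=.*/K=dict(x=.4713,y=.3272,yaw=34.2)/' h.py; python3 - <<'E'
from h import *
show()
w=[]
N=20
for i in range(1,N+1):
    t=i/N; az=np.radians(-76.7+(34.9+76.7)*t); rr=.625+(.446-.625)*t; z=.24+.04*min(1,t*4)
    w.append(((rr*np.cos(az),rr*np.sin(az),z),ori(-76.7+(34.2+76.7)*t,0)))
w.append((kw((-.1275,0,.17)),ori(34.2,0)))
rows(w)
E
```

```text
t 1.8 p [ 0.1436 -0.6083  0.2387] z [ 0. -0. -1.] y [ 0.23  -0.973  0.   ] F [ 0.  -0.5  0.5] open 0.997 q [ 1.37  0.69 -0.19  1.57  0.16  0.9  -0.22]
CALL 0 12
[[0.03, -0.006, -0.005, 0.0, 0.0, -2.8], [0.06, -0.012, -0.009, 0.0, 0.0, -5.6], [0.089, -0.021, -0.013, 0.0, 0.0, -8.3], [0.118, -0.029, -0.017, 0.0, 0.0, -11.1], [0.145, -0.041, -0.021, 0.0, 0.0, -13.9], [0.172, -0.052, -0.025, 0.0, 0.0, -16.7], [0.198, -0.066, -0.029, 0.0, 0.0, -19.4], [0.224, -0.08, -0.033, 0.0, 0.0, -22.2], [0.248, -0.096, -0.037, 0.0, 0.0, -25.0], [0.272, -0.112, -0.041, 0.0, 0.0, -27.7], [0.293, -0.13, -0.041, 0.0, 0.0, -30.5], [0.315, -0.149, -0.041, 0.0, 0.0, -33.3]]
CALL 1 12
[[0.027, -0.006, 0.0, 0.0, 0.0, -2.8], [0.055, -0.012, 0.0, 0.0, 0.0, -5.5], [0.081, -0.02, 0.0, 0.0, 0.0, -8.3], [0.107, -0.029, 0.0, 0.0, 0.0, -11.1], [0.132, -0.04, 0.0, 0.0, 0.0, -13.9], [0.157, -0.05, 0.0, 0.0, 0.0, -16.6], [0.18, -0.064, 0.0, 0.0, 0.0, -19.4], [0.203, -0.077, 0.0, 0.0, 0.0, -22.2], [0.225, -0.092, 0.0, 0.0, 0.0, -25.0], [0.246, -0.107, 0.0, 0.0, 0.0, -27.7], [0.266, -0.124, 0.0, 0.0, 0.0, -30.5], [0.285, -0.141, 0.0, 0.0, 0.0, -33.3]]
CALL 2 12
[[0.025, -0.006, 0.0, 0.0, 0.0, -2.8], [0.049, -0.012, 0.0, 0.0, 0.0, -5.5], [0.073, -0.02, 0.0, 0.0, 0.0, -8.3], [0.097, -0.028, 0.0, 0.0, 0.0, -11.1], [0.119, -0.038, 0.0, 0.0, 0.0, -13.9], [0.141, -0.049, 0.0, 0.0, 0.0, -16.6], [0.182, -0.073, 0.0, 0.0, 0.0, -22.2], [0.221, -0.101, 0.0, 0.0, 0.0, -27.7], [0.255, -0.133, 0.0, 0.0, 0.0, -33.3], [0.285, -0.166, 0.0, 0.0, 0.0, -38.8], [0.312, -0.203, 0.0, 0.0, 0.0, -44.4], [0.312, -0.203, 0.037, 0.0, 0.0, -44.4]]
CALL 3 2
[[0.0, 0.0, 0.037, 0.0, 0.0, 0.0], [0.0, 0.0, 0.073, 0.0, 0.0, 0.0]]
```

Call:
carry_out:
  commands:
    - [0.03,-0.006,-0.005,0,0,-2.8]
    - [0.06,-0.012,-0.01,0,0,-5.6]
    - [0.09,-0.021,-0.013,0,0,-8.3]
    - [0.118,-0.03,-0.017,0,0,-11]
    - [0.145,-0.041,-0.021,0,0,-14]
    - [0.172,-0.052,-0.025,0,0,-16.7]
    - [0.198,-0.066,-0.03,0,0,-19.4]
    - [0.224,-0.08,-0.033,0,0,-22.2]
    - [0.248,-0.096,-0.037,0,0,-25]
    - [0.272,-0.112,-0.041,0,0,-27.7]
    - [0.293,-0.13,-0.041,0,0,-30.5]
    - [0.315,-0.149,-0.041,0,0,-33.3]
  fingers: 165
  grip_force: 20

```text
clock: 3.0
tool_pos: [0.4166, -0.3903, 0.28]
eef_rot: [0.918, 0.396, 0.0, 0.0]
contact_force: [-0.3, -0.7, -0.0]
opening: 0.351
```

Call:
carry_out:
  commands:
    - [0.027,-0.006,0,0,0,-2.8]
    - [0.055,-0.012,0,0,0,-5.5]
    - [0.08,-0.02,0,0,0,-8.3]
    - [0.107,-0.029,0,0,0,-11]
    - [0.132,-0.04,0,0,0,-14]
    - [0.157,-0.05,0,0,0,-16.6]
    - [0.18,-0.064,0,0,0,-19.4]
    - [0.203,-0.077,0,0,0,-22.2]
    - [0.225,-0.092,0,0,0,-25]
    - [0.246,-0.107,0,0,0,-27.7]
    - [0.266,-0.124,0,0,0,-30.5]
    - [0.285,-0.141,0,0,0,-33.3]

```text
clock: 4.2
tool_pos: [0.5096, -0.0859, 0.2798]
eef_rot: [0.766, 0.643, 0.0, 0.0]
contact_force: [0.7, 1.1, -0.6]
opening: 0.354
```

Call:
carry_out:
  commands:
    - [0.025,-0.006,0,0,0,-2.8]
    - [0.05,-0.012,0,0,0,-5.5]
    - [0.073,-0.02,0,0,0,-8.3]
    - [0.097,-0.028,0,0,0,-11]
    - [0.12,-0.038,0,0,0,-14]
    - [0.141,-0.049,0,0,0,-16.6]
    - [0.182,-0.073,0,0,0,-22.2]
    - [0.221,-0.1,0,0,0,-27.7]
    - [0.255,-0.133,0,0,0,-33.3]
    - [0.285,-0.166,0,0,0,-38.8]
    - [0.312,-0.203,0,0,0,-44.4]
    - [0.312,-0.203,0.04,0,0,-44.4]

```text
clock: 5.4
tool_pos: [0.3627, 0.264, 0.2434]
eef_rot: [0.462, 0.887, 0.007, 0.0]
contact_force: [1.8, 0.4, -1.6]
opening: 0.354
```

```bash
python3 - <<'E'
from h import *
show()
p=r.snapshot("wrist"); cv2.imwrite("pics/w1.png",p["img"]); print(p["intrinsics"],np.round(p["tool_from_camera"],3))
for l in ["lid_handle","stay_knob","lid_hinge","keeper"]:
    print(l,[(np.round(d["xyz"],3).tolist(),round(d["p"],2)) for d in r.spot_point(p,l)[:5]])
print(kw((-.1275,0,.09)),kw((-.0925,-.18,.065)))
E
```

```text
t 5.4 p [0.3627 0.264  0.2434] z [ 0.007  0.012 -1.   ] y [0.82  0.573 0.012] F [ 1.8  0.4 -1.6] open 0.354 q [-0.26  0.52 -0.71  2.06  0.51  0.72 -0.69]
[[325.1922621    0.         277.0871047 ]
 [  0.         325.1922621  206.15257669]
 [  0.           0.           1.        ]] [[-0.001 -0.946 -0.324  0.084]
 [ 1.    -0.001 -0.    -0.   ]
 [ 0.    -0.324  0.946 -0.146]
 [ 0.     0.     0.     1.   ]]
lid_handle [([0.363, 0.258, 0.095], 0.75)]
stay_knob [([0.497, 0.126, 0.062], 0.57)]
lid_hinge [([0.534, 0.372, 0.087], 0.95)]
keeper [([0.472, 0.327, 0.002], 0.98)]
[0.36584723 0.25553437 0.09      ] [0.49597005 0.12633278 0.065     ]
```

View pics/w1.png

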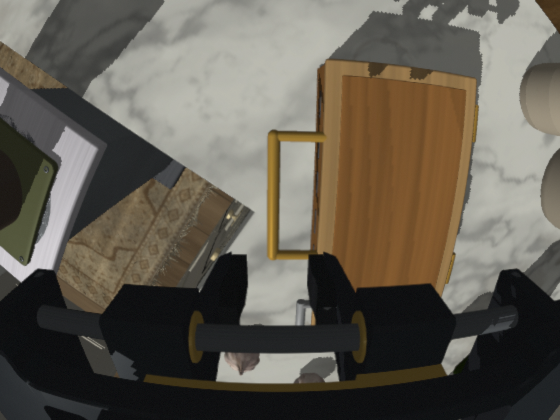

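The wrist view shows the brass handle bar running from (273,133) to (273,256). I'll measure it by ray.

```bash
cat >> h.py <<'E'
def wray(uv,pic,p,R,z):
    k=pic["intrinsics"]; d=np.array([uv[0]-k[0,2],uv[1]-k[1,2]]); rr=np.linalg.norm(d); th=rr/k[0,0]
    c=np.array([*(d/rr*np.sin(th)),np.cos(th)]) if rr>0 else np.array([0,0,1.])
    T=pic["tool_from_camera"]; o=p+R.apply(T[:3,3]); v=R.apply(T[:3,:3]@c)
    return o+v*(z-o[2])/v[2]
def tok(P):
    a=np.radians(K['yaw']);c,s=np.cos(a),np.sin(a); d=np.array(P)[:2]-[K['x'],K['y']]
    return np.array([c*d[0]+s*d[1],-s*d[0]+c*d[1],P[2]])
E
python3 - <<'E'
from h import *
p,R,s=st(); pic=r.snapshot("wrist")
for uv in [(273,137),(273,250)]: 
    P=wray(uv,pic,p,R,.091); print(np.round(P,4),np.round(tok(P),4))
rows([(kw((-.1275,0,.13)),ori(34.2,0)),(kw((-.1275,0,.072)),ori(34.2,0))])
E
```

```text
[0.3341 0.2937 0.091 ] [-0.1323  0.0494  0.091 ]
[0.3973 0.1997 0.091 ] [-0.1329 -0.0639  0.091 ]
CALL 0 5
[[0.0, 0.0, 0.037, 0.0, 0.0, 0.0], [0.0, 0.0, 0.074, 0.1, 0.0, 0.0], [0.0, 0.0, 0.111, 0.1, 0.0, -0.1], [0.0, 0.0, 0.14, 0.1, 0.0, -0.1], [0.0, 0.0, 0.169, 0.1, 0.0, -0.1]]
```

```bash
python3 - <<'E'
from h import *
r.snapshot("top");r.snapshot("top")
show()
p,R,s=st(); pic=r.snapshot("wrist"); im=pic["img"]; cv2.imwrite("pics/w2.png",im)
hsv=cv2.cvtColor(im,cv2.COLOR_BGR2HSV)
for v in (150,180,210,230): print(v,[int(u) for u in range(230,320) if hsv[v,u,1]>120 and 15<hsv[v,u,0]<30][:30])
E
```

```text
t 5.8 p [0.3655 0.2556 0.2407] z [ 0.002  0.001 -1.   ] y [0.828 0.561 0.002] F [ 0.2 -0.9  0.6] open 0.352 q [-0.25  0.53 -0.7   2.07  0.51  0.72 -0.68]
150 [272, 273, 274, 275, 276, 277, 278, 279, 280, 281, 282]
180 [272, 273, 274, 275, 276, 277, 278, 279, 280, 281, 282]
210 [272, 273, 274, 275, 276, 277, 278, 279, 280, 281, 282]
230 [272, 273, 274, 275, 276, 277, 278, 279, 280, 281, 282]
```

View pics/w2.png

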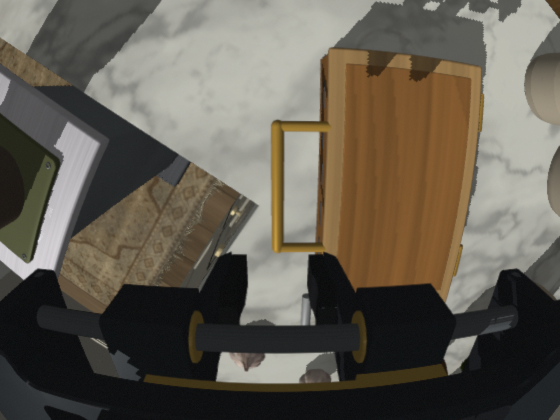

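The bar is at u=277, the same as the principal column, so the jaws are centred on it. I'll go down and grip.

Call:
carry_out:
  commands:
    - [0,0,0.04,0,0,0]
    - [0,0,0.08,0,0,0]
    - [0,0,0.11,0,0,0]
    - [0,0,0.14,0,0,0]
    - [0,0,0.155,0,0,0]
    - [0,0,0.168,0,0,0]
    - [0,0,0.168,0,0,0]
    - [0,0,0.168,0,0,0]

```text
clock: 6.65
tool_pos: [0.365, 0.256, 0.0721]
eef_rot: [0.467, 0.884, 0.0, 0.0]
contact_force: [-0.0, -0.1, 1.0]
opening: 0.354
```

Call:
carry_out:
  commands:
    - [0,0,0,0,0,0]
    - [0,0,0,0,0,0]
    - [0,0,0,0,0,0]
    - [0,0,0,0,0,0]
    - [0,0,0,0,0,0]
  fingers: 255
  grip_force: 15

```text
clock: 7.15
tool_pos: [0.3655, 0.2565, 0.0722]
eef_rot: [0.468, 0.884, 0.001, 0.001]
contact_force: [3.4, 0.1, 4.3]
opening: 0.116
```

```bash
python3 - <<'E'
from h import *
show()
p,R,s=st()
g=p-.019*R.apply([0,0,1]); g=p-R.apply([0,0,.019]); print("grasp in k",tok(g))
# arc: lid angle th0 -> 1.69
h=np.array([.0775,0,.087]); 
rad=.205; th0=np.arctan2(.004,.205)
w=[]
for th in np.arange(0.06,1.70,0.06):
    a=th+.02
    P=np.array([.0775-rad*np.cos(a),0,.087+rad*np.sin(a)])
    lean=25*min(1,th/1.2); Q=ori(34.2,lean)
    w.append((kw(P)+Q.apply([0,0,.019]),Q))
rows(w)
E
```

```text
t 7.15 p [0.3655 0.2565 0.0722] z [ 0.002  0.001 -1.   ] y [0.827 0.563 0.003] F [3.4 0.1 4.3] open 0.116 q [-0.55  0.8  -0.26  2.22  0.96  0.23 -1.08]
grasp in k [-0.12728381  0.00094791  0.09123514]
CALL 0 12
[[-0.001, 0.001, -0.012, -1.1, 0.0, 0.0], [-0.001, 0.003, -0.024, -2.4, 0.0, 0.0], [-0.001, 0.005, -0.037, -3.6, 0.0, 0.0], [-0.001, 0.008, -0.049, -4.9, 0.0, 0.0], [-0.001, 0.012, -0.06, -6.1, 0.0, 0.0], [-0.001, 0.017, -0.072, -7.4, 0.0, 0.0], [-0.001, 0.022, -0.083, -8.6, 0.0, 0.0], [-0.001, 0.028, -0.094, -9.9, 0.0, 0.0], [-0.001, 0.035, -0.105, -11.1, 0.0, 0.0], [-0.001, 0.042, -0.115, -12.4, 0.0, 0.0], [-0.001, 0.05, -0.125, -13.6, 0.0, 0.0], [-0.001, 0.059, -0.134, -14.9, 0.0, 0.0]]
CALL 1 12
[[0.0, 0.011, -0.006, -1.3, 0.0, 0.0], [0.0, 0.022, -0.012, -2.5, 0.0, 0.0], [0.0, 0.034, -0.017, -3.7, 0.0, 0.0], [0.0, 0.046, -0.021, -5.0, 0.0, 0.0], [0.0, 0.058, -0.025, -6.3, 0.0, 0.0], [0.0, 0.07, -0.028, -7.5, 0.0, 0.0], [0.0, 0.083, -0.03, -8.8, 0.0, 0.0], [0.0, 0.096, -0.032, -10.0, 0.0, 0.0], [0.0, 0.108, -0.033, -10.0, 0.0, 0.0], [0.0, 0.12, -0.032, -10.0, 0.0, 0.0], [0.0, 0.132, -0.032, -10.0, 0.0, 0.0], [0.0, 0.145, -0.03, -10.0, 0.0, 0.0]]
CALL 2 4
[[0.0, 0.012, 0.004, 0.0, 0.0, 0.0], [0.0, 0.023, 0.009, 0.0, 0.0, 0.0], [0.0, 0.034, 0.015, 0.0, 0.0, 0.0], [0.0, 0.044, 0.021, 0.0, 0.0, 0.0]]
```

Call:
carry_out:
  commands:
    - [-0.001,0.001,-0.012,-1.1,0,0]
    - [-0.001,0.003,-0.024,-2.4,0,0]
    - [-0.001,0.005,-0.037,-3.6,0,0]
    - [-0.001,0.008,-0.049,-4.9,0,0]
    - [-0.001,0.012,-0.06,-6.1,0,0]
    - [-0.001,0.017,-0.072,-7.4,0,0]
    - [-0.001,0.022,-0.083,-8.6,0,0]
    - [-0.001,0.028,-0.094,-9.9,0,0]
    - [-0.001,0.035,-0.105,-11.1,0,0]
    - [-0.001,0.042,-0.115,-12.4,0,0]
    - [-0.001,0.05,-0.125,-13.6,0,0]
    - [-0.001,0.059,-0.134,-14.9,0,0]

```text
clock: 8.35
tool_pos: [0.418, 0.2921, 0.2076]
eef_rot: [0.463, 0.876, 0.12, 0.061]
contact_force: [18.3, 13.4, -26.1]
opening: 0.112
```

```bash
python3 - <<'E'
from h import *
show()
p,R,s=st()
g=p-R.apply([0,0,.019]); print("grasp in k",tok(g), "target a=.74", .0775-.205*np.cos(.74),.087+.205*np.sin(.74))
E
```

```text
t 8.35 p [0.418  0.2921 0.2076] z [ 0.219  0.153 -0.964] y [0.797 0.542 0.267] F [ 18.3  13.4 -26.1] open 0.112 q [-0.49  0.53 -0.35  2.19  0.9   0.28 -1.02]
grasp in k [-0.0688661   0.00088507  0.22590739] target a=.74 -0.07388605453956552 0.22522902188376973
```

Wrist force is about 34 N along the lid radius, so my arc is a few mm too wide. I'll tighten it.

```bash
cat > lidarc.py <<'E'
from h import *
def pose(a,rad,lean,hx=.0775,y=.0):
    Q=ori(34.2,lean)
    P=np.array([hx-rad*np.cos(a),y,.087+rad*np.sin(a)])
    return kw(P)+Q.apply([0,0,.019]),Q
def radial(a):
    p,R,s=st(); F=np.array(s["contact_force"]); c,sn=np.cos(np.radians(34.2)),np.sin(np.radians(34.2))
    fx=c*F[0]+sn*F[1]; print("rad",round(-fx*np.cos(a)+F[2]*np.sin(a),1),"tan",round(fx*np.sin(a)+F[2]*np.cos(a),1),"side",round(-sn*F[0]+c*F[1],1))
E
python3 - <<'E'
from lidarc import *
c=pose(.74,.205,15,y=0)
rows([pose(a,.200,15+ (a-.74)/.5*10) for a in (.74,.80,.86,.92,.98,1.04,1.10)],p0=c[0],R0=c[1])
E
```

```text
CALL 0 7
[[0.0, 0.003, 0.004, 0.0, 0.0, 0.0], [0.0, 0.013, -0.002, -1.2, 0.0, 0.0], [0.0, 0.024, -0.007, -2.4, 0.0, 0.0], [0.0, 0.036, -0.012, -3.6, 0.0, 0.0], [0.0, 0.047, -0.017, -4.8, 0.0, 0.0], [0.0, 0.059, -0.02, -6.0, 0.0, 0.0], [0.0, 0.071, -0.023, -7.2, 0.0, 0.0]]
```

Call:
carry_out:
  commands:
    - [0,0.003,0.004,0,0,0]
    - [0,0.013,-0.002,-1.2,0,0]
    - [0,0.024,-0.007,-2.4,0,0]
    - [0,0.036,-0.012,-3.6,0,0]

```text
clock: 8.75
tool_pos: [0.439, 0.306, 0.227]
eef_rot: [0.461, 0.873, 0.142, 0.075]
contact_force: [-1.0, 3.2, -4.3]
opening: 0.104
```

```bash
python3 - <<'E'
from lidarc import *
show(); radial(.92)
p,R,s=st()
g=p-R.apply([0,0,.019]); print("grasp in k",tok(g))
c=pose(.92,.200,18.6,y=0); print(c[0])
rows([pose(a,.200,min(25,15+ (a-.74)/.5*10)) for a in np.arange(.98,1.71,.06)],p0=c[0],R0=c[1])
E
```

```text
t 8.75 p [0.439 0.306 0.227] z [ 0.262  0.179 -0.948] y [0.783 0.535 0.317] F [-1.   3.2 -4.3] open 0.104 q [-0.48  0.51 -0.36  2.15  0.9   0.29 -1.01]
rad -4.0 tan -1.8 side 3.2
grasp in k [-0.04462283  0.00063706  0.24499472]
[0.44019862 0.30606353 0.22811272]
CALL 0 12
[[0.0, 0.012, -0.004, -1.2, 0.0, 0.0], [0.0, 0.024, -0.006, -2.4, 0.0, 0.0], [0.0, 0.036, -0.008, -3.6, 0.0, 0.0], [0.0, 0.048, -0.01, -4.8, 0.0, 0.0], [0.0, 0.061, -0.011, -6.0, 0.0, 0.0], [0.0, 0.073, -0.011, -6.4, 0.0, 0.0], [0.0, 0.085, -0.01, -6.4, 0.0, 0.0], [0.0, 0.097, -0.008, -6.4, 0.0, 0.0], [0.0, 0.109, -0.006, -6.4, 0.0, 0.0], [0.0, 0.12, -0.003, -6.4, 0.0, 0.0], [0.0, 0.132, 0.0, -6.4, 0.0, 0.0], [0.0, 0.143, 0.005, -6.4, 0.0, 0.0]]
CALL 1 1
[[0.0, 0.01, 0.006, 0.0, 0.0, 0.0]]
```

Force relieved.

Call:
carry_out:
  commands:
    - [0,0.012,-0.004,-1.2,0,0]
    - [0,0.024,-0.006,-2.4,0,0]
    - [0,0.036,-0.008,-3.6,0,0]
    - [0,0.048,-0.01,-4.8,0,0]
    - [0,0.061,-0.011,-6,0,0]
    - [0,0.073,-0.011,-6.4,0,0]

```text
clock: 9.35
tool_pos: [0.4943, 0.343, 0.2598]
eef_rot: [0.456, 0.864, 0.19, 0.101]
contact_force: [-1.1, 2.5, -8.2]
opening: 0.102
```

```bash
python3 - <<'E'
from lidarc import *
show(); radial(1.28)
p,R,s=st()
g=p-R.apply([0,0,.019]); print("grasp in k",tok(g))
c=pose(1.28,.200,25,y=0); print(c[0])
rows([pose(a,.200,min(25,15+ (a-.74)/.5*10)) for a in [1.34,1.40,1.46,1.52,1.58,1.64,1.69,1.73]],p0=c[0],R0=c[1])
E
```

```text
t 9.35 p [0.4943 0.343  0.2598] z [ 0.348  0.236 -0.907] y [0.749 0.512 0.42 ] F [-1.1  2.5 -8.2] open 0.102 q [-0.48  0.51 -0.34  2.04  0.92  0.29 -1.  ]
rad -8.0 tan -1.9 side 2.7
grasp in k [1.99647524e-02 1.29372170e-04 2.76995224e-01]
[0.49461268 0.34304328 0.26138332]
CALL 0 8
[[0.0, 0.012, 0.002, 0.0, 0.0, 0.0], [0.0, 0.023, 0.005, 0.0, 0.0, 0.0], [0.0, 0.035, 0.008, 0.0, 0.0, 0.0], [0.0, 0.046, 0.013, 0.0, 0.0, 0.0], [0.0, 0.057, 0.017, 0.0, 0.0, 0.0], [0.0, 0.068, 0.023, 0.0, 0.0, 0.0], [0.0, 0.076, 0.028, 0.0, 0.0, 0.0], [0.0, 0.083, 0.032, 0.0, 0.0, 0.0]]
```

Call:
carry_out:
  commands:
    - [0,0.012,0.003,0,0,0]
    - [0,0.023,0.006,0,0,0]
    - [0,0.035,0.01,0,0,0]
    - [0,0.046,0.014,0,0,0]
    - [0,0.057,0.018,0,0,0]
    - [0,0.068,0.024,0,0,0]
    - [0,0.074,0.028,0,0,0]
    - [0,0.077,0.03,0,0,0]
    - [0,0.077,0.03,0,0,0]

```text
clock: 10.25
tool_pos: [0.5635, 0.3898, 0.2662]
eef_rot: [0.457, 0.863, 0.191, 0.101]
contact_force: [-0.5, 0.3, 3.2]
opening: 0.097
```

```bash
python3 - <<'E'
from lidarc import *
show(); radial(1.69)
p,R,s=st()
g=p-R.apply([0,0,.019]); print("grasp in k",tok(g))
for n in ["scene","top"]:
    pc=r.snapshot(n); im=cv2.resize(pc["img"],None,fx=3,fy=3); cv2.imwrite(f"pics/{n}2.png",im[150:700,450:1250] if n=="scene" else im[350:950,0:800])
E
```

```text
t 10.25 p [0.5635 0.3898 0.2662] z [ 0.35   0.238 -0.906] y [0.749 0.51  0.423] F [-0.5  0.3  3.2] open 0.097 q [-0.41  0.62 -0.47  1.8   0.81  0.46 -0.83]
rad 3.2 tan -0.6 side 0.6
grasp in k [ 1.03419537e-01 -8.50002620e-05  2.83399818e-01]
```

View pics/scene2.png

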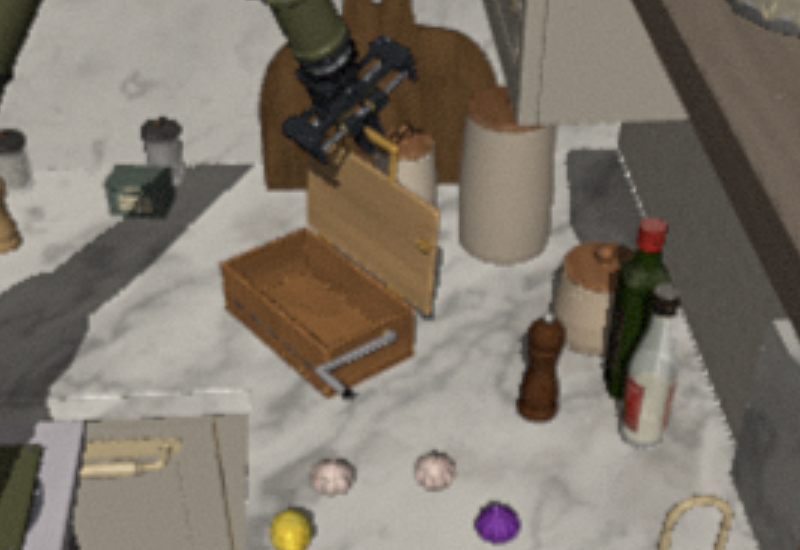

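The lid is upright, with its handle in the grip. I'll nudge it to confirm it is at the stop, then let go.

Call:
carry_out:
  commands:
    - [0,0.004,0.002,0,0,0]
    - [0,0.007,0.003,0,0,0]
    - [0,0.007,0.003,0,0,0]

```text
clock: 10.65
tool_pos: [0.569, 0.3935, 0.2652]
eef_rot: [0.457, 0.863, 0.19, 0.101]
contact_force: [-0.4, 0.1, 1.6]
opening: 0.098
```

```bash
python3 - <<'E'
from lidarc import *
show(); radial(1.72)
p,R,s=st()
g=p-R.apply([0,0,.019]); print("grasp in k",tok(g))
E
```

```text
t 10.65 p [0.569  0.3935 0.2652] z [ 0.348  0.236 -0.907] y [0.75  0.511 0.42 ] F [-0.4  0.1  1.6] open 0.098 q [-0.4   0.63 -0.48  1.78  0.81  0.47 -0.81]
rad 1.6 tan -0.5 side 0.3
grasp in k [ 1.10035438e-01 -7.06924702e-05  2.82487122e-01]
```

Call:
carry_out:
  commands:
    - [0,0,0,0,0,0]
    - [0,0,0,0,0,0]
    - [0,0,0,0,0,0]
  fingers: 150

```text
clock: 10.95
tool_pos: [0.5686, 0.3935, 0.2653]
eef_rot: [0.456, 0.863, 0.19, 0.101]
contact_force: [0.2, -0.3, -0.1]
opening: 0.344
```

Call:
carry_out:
  commands:
    - [0,0,-0.02,0,0,0]
    - [0,0,-0.05,0,0,0]
    - [0,0,-0.09,0,0,0]
    - [0,-0.04,-0.1,0,0,0]
    - [0,-0.09,-0.1,0,0,0]
    - [0,-0.14,-0.1,0,0,0]
    - [0,-0.14,-0.1,0,0,0]

```text
clock: 11.65
tool_pos: [0.4189, 0.2885, 0.2907]
eef_rot: [0.456, 0.866, 0.18, 0.099]
contact_force: [1.3, 0.5, -0.2]
opening: 0.411
```

```bash
python3 - <<'E'
from h import *
r.snapshot("top");show()
for n in ["scene","top"]:
    pc=r.snapshot(n); im=cv2.resize(pc["img"],None,fx=3,fy=3); cv2.imwrite(f"pics/{n}3.png",im[150:700,450:1250] if n=="scene" else im[350:950,0:800])
    for l in ["lid_handle","stay_knob"]:
      print(l,[(np.round(d["xyz"],3).tolist(),np.round(tok(d["xyz"]),3),round(d["p"],2)) for d in r.spot_point(pc,l)[:3]])
E
```

```text
t 11.7 p [0.4241 0.2939 0.2943] z [ 0.342  0.23  -0.911] y [0.751 0.516 0.412] F [0.4 1.3 1.3] open 0.413 q [-0.43  0.36 -0.42  2.2   0.89  0.29 -1.01]
lid_handle [([0.563, 0.391, 0.29], array([0.112, 0.001, 0.29 ]), 0.72), ([0.485, -0.002, 0.029], array([-0.174, -0.28 ,  0.029]), 0.52)]
stay_knob [([0.495, 0.128, 0.067], array([-0.093, -0.178,  0.067]), 0.58)]
lid_handle [([0.557, 0.385, 0.289], array([ 0.104, -0.   ,  0.289]), 0.67)]
stay_knob []
```

View pics/scene3.png

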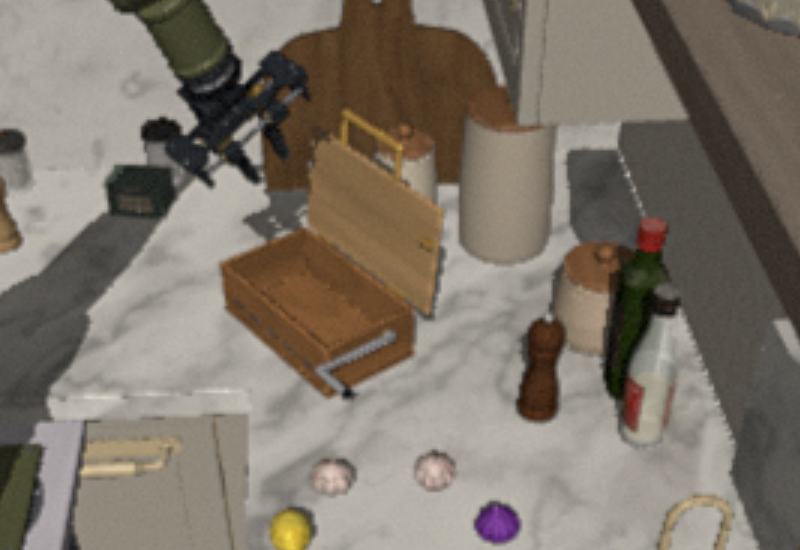

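```bash
python3 - <<'E'
from h import *
r.snapshot("top");show()
Q=ori(34.2,20); g=kw((-.0925,-.184,.065))+Q.apply([0,0,.017])
rows([(g-Q.apply([0,0,.13]),Q)],dmax=.045)
p,R,s=st()
rows([(g-Q.apply([0,0,.05]),Q),(g,Q)],p0=g-Q.apply([0,0,.13]),R0=Q)
E
```

```text
t 12.05 p [0.4303 0.2998 0.2981] z [ 0.349  0.239 -0.906] y [0.749 0.51  0.423] F [ 0.2 -0.1  0.4] open 0.413 q [-0.42  0.36 -0.42  2.19  0.89  0.29 -1.01]
CALL 0 6
[[-0.031, -0.021, 0.013, 0.8, 0.0, 0.0], [-0.061, -0.043, 0.027, 1.7, 0.0, 0.0], [-0.092, -0.064, 0.04, 2.5, 0.0, 0.0], [-0.123, -0.085, 0.053, 3.4, 0.0, 0.0], [-0.154, -0.107, 0.067, 4.2, -0.1, 0.0], [-0.184, -0.128, 0.08, 5.0, -0.1, 0.0]]
CALL 0 4
[[0.0, 0.0, 0.04, 0.0, 0.0, 0.0], [0.0, 0.0, 0.08, 0.0, 0.0, 0.0], [0.0, 0.0, 0.105, 0.0, 0.0, 0.0], [0.0, 0.0, 0.13, 0.0, 0.0, 0.0]]
```

Call:
carry_out:
  commands:
    - [-0.031,-0.021,0.013,0.8,0,0]
    - [-0.061,-0.043,0.027,1.7,0,0]
    - [-0.092,-0.064,0.04,2.5,0,0]
    - [-0.123,-0.085,0.053,3.4,0,0]
    - [-0.154,-0.107,0.067,4.2,0,0]
    - [-0.184,-0.128,0.08,5,0,0]
    - [-0.184,-0.128,0.08,5,0,0]
    - [-0.184,-0.128,0.08,5,0,0]
    - [-0.184,-0.128,0.08,5,0,0]
    - [-0.184,-0.128,0.08,5,0,0]

```text
clock: 13.05
tool_pos: [0.4652, 0.1017, 0.1716]
eef_rot: [0.46, 0.871, 0.154, 0.081]
contact_force: [0.4, 0.0, 0.1]
opening: 0.411
```

```bash
python3 - <<'E'
from h import *
r.snapshot("top");show()
p,R,s=st(); pic=r.snapshot("wrist"); im=pic["img"]; cv2.imwrite("pics/w4.png",im)
print("aim", tok(p+R.apply([0,0,.113])))
for l in ["stay_knob","stay_pivot"]:
      print(l,[(np.round(tok(d["xyz"]),3),round(d["p"],2)) for d in r.spot_point(pic,l)[:3]])
E
```

```text
t 13.1 p [0.465  0.102  0.1718] z [ 0.283  0.193 -0.94 ] y [0.775 0.531 0.342] F [-1.1  0.9  0.1] open 0.415 q [ 0.14  0.62 -0.57  2.36  2.03  0.24 -1.69]
aim [-0.09305894 -0.18257794  0.06559527]
stay_knob [(array([-0.09 , -0.182,  0.064]), 0.85)]
stay_pivot [(array([ 0.027, -0.137,  0.07 ]), 0.82)]
```

View pics/w4.png

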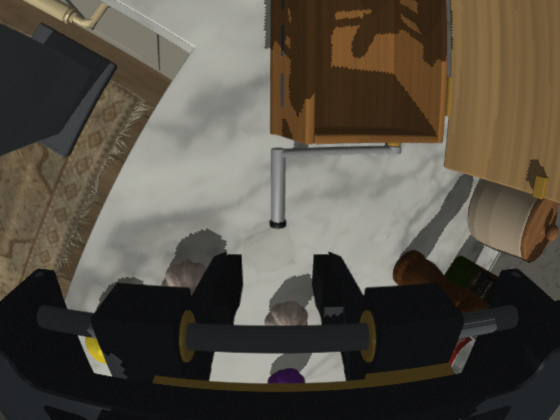

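The knob bar is centred at u≈278 with its tip at v≈224. I'll go down and grip.

Call:
carry_out:
  commands:
    - [0,0,0.04,0,0,0]
    - [0,0,0.08,0,0,0]
    - [0,0,0.105,0,0,0]
    - [0,0,0.13,0,0,0]
    - [0,0,0.13,0,0,0]
    - [0,0,0.13,0,0,0]

```text
clock: 13.85
tool_pos: [0.5006, 0.1258, 0.049]
eef_rot: [0.46, 0.871, 0.153, 0.08]
contact_force: [-0.4, -1.0, 0.0]
opening: 0.411
```

Call:
carry_out:
  commands:
    - [0,0,0,0,0,0]
    - [0,0,0,0,0,0]
    - [0,0,0,0,0,0]
    - [0,0,0,0,0,0]
  fingers: 255
  grip_force: 10

```text
clock: 14.25
tool_pos: [0.5028, 0.1259, 0.0502]
eef_rot: [0.46, 0.871, 0.154, 0.082]
contact_force: [0.6, 1.4, 6.6]
opening: 0.134
```

```bash
python3 - <<'E'
from h import *
show()
p,R,s=st(); print(tok(p-R.apply([0,0,.019])))
Q0=ori(34.2,20); p0=kw((-.0925,-.184,.065))+Q0.apply([0,0,.017])
w=[]
for a in np.arange(.08,1.79,.08):
    Q=ori(34.2,20+22*min(1,a/1.4))
    w.append((kw((.0255-.117*np.cos(a),-.184,.065+.117*np.sin(a)))+Q.apply([0,0,.0175]),Q))
rows(w,p0=p0,R0=Q0)
E
```

```text
t 14.25 p [0.5028 0.1259 0.0502] z [ 0.285  0.193 -0.939] y [0.775 0.53  0.344] F [0.6 1.4 6.6] open 0.134 q [ 0.17  0.98 -0.72  2.3   2.23  0.58 -1.82]
[-0.09361852 -0.18415926  0.06805191]
CALL 0 12
[[0.0, 0.005, -0.008, -1.3, 0.0, 0.0], [0.0, 0.009, -0.016, -2.5, 0.0, 0.0], [0.0, 0.015, -0.024, -3.8, 0.0, 0.0], [0.0, 0.021, -0.032, -5.0, 0.0, 0.0], [0.0, 0.027, -0.039, -6.3, 0.0, 0.0], [0.0, 0.034, -0.046, -7.5, 0.0, 0.0], [0.0, 0.042, -0.052, -8.8, 0.0, 0.0], [0.0, 0.05, -0.057, -10.1, 0.0, 0.0], [0.0, 0.058, -0.062, -11.3, 0.0, 0.0], [0.0, 0.067, -0.066, -12.6, 0.0, 0.0], [0.0, 0.076, -0.07, -13.8, 0.0, 0.0], [0.0, 0.085, -0.073, -15.1, 0.0, 0.0]]
CALL 1 10
[[0.0, 0.01, 0.0, -1.3, 0.0, 0.0], [0.0, 0.019, 0.002, -2.5, 0.0, 0.0], [0.0, 0.029, 0.003, -3.8, 0.0, 0.0], [0.0, 0.038, 0.006, -5.0, 0.0, 0.0], [0.0, 0.047, 0.009, -6.3, 0.0, 0.0], [0.0, 0.056, 0.013, -6.9, 0.0, 0.0], [0.0, 0.064, 0.018, -6.9, 0.0, 0.0], [0.0, 0.072, 0.023, -6.9, 0.0, 0.0], [0.0, 0.079, 0.029, -6.9, 0.0, 0.0], [0.0, 0.086, 0.035, -6.9, 0.0, 0.0]]
```

Call:
carry_out:
  commands:
    - [0,0.005,-0.008,-1.3,0,0]
    - [0,0.009,-0.016,-2.5,0,0]
    - [0,0.015,-0.024,-3.8,0,0]
    - [0,0.021,-0.032,-5,0,0]
    - [0,0.027,-0.039,-6.3,0,0]
    - [0,0.034,-0.046,-7.5,0,0]

```text
clock: 14.85
tool_pos: [0.5121, 0.1323, 0.1031]
eef_rot: [0.455, 0.859, 0.208, 0.11]
contact_force: [-5.6, -5.0, 2.2]
opening: 0.129
```

```bash
python3 - <<'E'
from lidarc import *
show();radial(.48)
p,R,s=st(); g=tok(p-R.apply([0,0,.0175]));print(g,(g-[.0255,-.184,.065])/.117,np.cos(.48),np.sin(.48))
E
```

```text
t 14.85 p [0.5121 0.1323 0.1031] z [ 0.378  0.257 -0.89 ] y [0.736 0.5   0.457] F [-5.6 -5.   2.2] open 0.129 q [ 0.25  0.92 -0.83  2.36  2.32  0.62 -1.89]
rad 7.6 tan -1.5 side -1.0
[-0.08378207 -0.18414829  0.11867981] [-0.93403476 -0.00126744  0.45880176] 0.8869949227792842 0.4617791755414829
```

Call:
carry_out:
  commands:
    - [0,0.008,-0.005,-1.3,0,0]
    - [0,0.017,-0.009,-2.5,0,0]
    - [0,0.026,-0.013,-3.8,0,0]
    - [0,0.035,-0.016,-5,0,0]
    - [0,0.045,-0.019,-6.3,0,0]
    - [0,0.054,-0.02,-7.5,0,0]

```text
clock: 15.45
tool_pos: [0.5462, 0.1555, 0.147]
eef_rot: [0.446, 0.843, 0.265, 0.141]
contact_force: [-4.8, -4.8, 8.1]
opening: 0.134
```

```bash
python3 - <<'E'
from lidarc import *
show();radial(.96)
p,R,s=st(); g=tok(p-R.apply([0,0,.0175]));print(g, np.hypot(g[0]-.0255,g[2]-.065), np.arctan2(g[2]-.065,.0255-g[0]), np.degrees(np.arccos(-R.as_matrix()[2,2])))
def P(a): 
    Q=ori(34.2,20+22*min(1,a/1.4))
    return (kw((.0255-.117*np.cos(a),-.184,.065+.117*np.sin(a)))+Q.apply([0,0,.0175]),Q)
c=P(.96)
rows([P(a) for a in np.arange(1.04,1.79,.08)],p0=c[0],R0=c[1])
E
```

```text
t 15.45 p [0.5462 0.1555 0.147 ] z [ 0.474  0.322 -0.819] y [0.677 0.462 0.573] F [-4.8 -4.8  8.1] open 0.134 q [ 0.3   0.9  -0.92  2.34  2.39  0.66 -1.94]
rad 10.5 tan -0.8 side -1.3
[-0.04458503 -0.18413507  0.16138419] 0.11917140458008689 0.9420853155412119 34.97244710226832
CALL 0 10
[[0.0, 0.01, 0.0, -1.3, 0.0, 0.0], [0.0, 0.019, 0.002, -2.5, 0.0, 0.0], [0.0, 0.029, 0.003, -3.8, 0.0, 0.0], [0.0, 0.038, 0.006, -5.0, 0.0, 0.0], [0.0, 0.047, 0.009, -6.3, 0.0, 0.0], [0.0, 0.056, 0.013, -6.9, 0.0, 0.0], [0.0, 0.064, 0.018, -6.9, 0.0, 0.0], [0.0, 0.072, 0.023, -6.9, 0.0, 0.0], [0.0, 0.079, 0.029, -6.9, 0.0, 0.0], [0.0, 0.086, 0.035, -6.9, 0.0, 0.0]]
```

Call:
carry_out:
  commands:
    - [0,0.01,-0.001,-1.3,0,0]
    - [0,0.019,0,-2.5,0,0]
    - [0,0.029,0.002,-3.8,0,0]
    - [0,0.038,0.004,-5,0,0]
    - [0,0.047,0.007,-6.3,0,0]
    - [0,0.056,0.011,-6.9,0,0]

```text
clock: 16.05
tool_pos: [0.5904, 0.1857, 0.169]
eef_rot: [0.437, 0.826, 0.316, 0.167]
contact_force: [1.1, -1.7, -1.2]
opening: 0.133
```

```bash
python3 - <<'E'
from lidarc import *
show();radial(1.44)
p,R,s=st(); g=tok(p-R.apply([0,0,.0175]));print(g, np.hypot(g[0]-.0255,g[2]-.065), np.arctan2(g[2]-.065,.0255-g[0]), np.degrees(np.arccos(-R.as_matrix()[2,2])))
E
```

```text
t 16.05 p [0.5904 0.1857 0.169 ] z [ 0.552  0.376 -0.745] y [0.616 0.419 0.667] F [ 1.1 -1.7 -1.2] open 0.133 q [ 0.3   0.94 -0.98  2.28  2.47  0.71 -1.96]
rad -1.2 tan -0.2 side -2.1
[ 0.00727255 -0.18398829  0.18206279] 0.1184733609166081 1.4163300980919402 41.87036474697067
```

Call:
carry_out:
  commands:
    - [0,0.008,0.005,0,0,0]
    - [0,0.016,0.01,0,0,0]
    - [0,0.023,0.016,0,0,0]
    - [0,0.03,0.022,0,0,0]
    - [0,0.033,0.024,0,0,0]
    - [0,0.033,0.024,0,0,0]

```text
clock: 16.65
tool_pos: [0.6214, 0.2069, 0.1702]
eef_rot: [0.438, 0.827, 0.313, 0.165]
contact_force: [-1.0, -2.5, -19.6]
opening: 0.134
```

```bash
python3 - <<'E'
from lidarc import *
show();radial(1.79)
p,R,s=st(); g=tok(p-R.apply([0,0,.0175]));print(g, np.hypot(g[0]-.0255,g[2]-.065), np.arctan2(g[2]-.065,.0255-g[0]), np.degrees(np.arccos(-R.as_matrix()[2,2])))
pc=r.snapshot("scene"); im=cv2.resize(pc["img"],None,fx=3,fy=3); cv2.imwrite("pics/scene5.png",im[150:700,450:1250])
E
```

```text
t 16.65 p [0.6214 0.2069 0.1702] z [ 0.546  0.373 -0.75 ] y [0.62  0.421 0.661] F [ -1.   -2.5 -19.6] open 0.134 q [ 0.25  0.93 -0.93  2.18  2.41  0.63 -1.91]
rad -19.6 tan 2.1 side -1.5
[ 0.04495415 -0.18386619  0.18332916] 0.11991769390236154 1.7337457068025803 41.41337335884088
```

View pics/scene5.png

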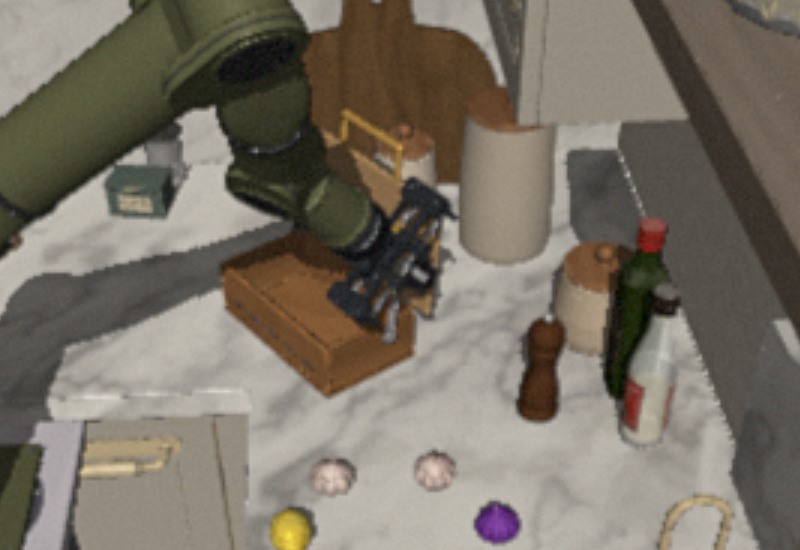

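Call:
carry_out:
  commands:
    - [0,0,0.004,0,0,0]
    - [0,0,0.004,0,0,0]

```text
clock: 16.9
tool_pos: [0.6252, 0.2095, 0.1695]
eef_rot: [0.437, 0.826, 0.315, 0.166]
contact_force: [-2.4, -4.2, -16.8]
opening: 0.127
```

Call:
carry_out:
  commands:
    - [0,0,0.003,0,0,0]
    - [0,0,0.003,0,0,0]
    - [0,0,0.003,0,0,0]
    - [0,0,0.003,0,0,0]
  fingers: 130

```text
clock: 17.3
tool_pos: [0.6283, 0.2127, 0.1704]
eef_rot: [0.435, 0.825, 0.317, 0.168]
contact_force: [-0.3, -0.2, 0.1]
opening: 0.463
```

Call:
carry_out:
  commands:
    - [0,0,-0.03,0,0,0]
    - [0,0,-0.07,0,0,0]
    - [0,0,-0.11,0,0,0]
    - [0,-0.03,-0.15,0,0,0]
    - [0,-0.05,-0.17,4,0,0]
    - [0,-0.05,-0.17,8,0,0]
    - [0,-0.05,-0.17,8,0,0]

```text
clock: 18.0
tool_pos: [0.5052, 0.1262, 0.2644]
eef_rot: [0.447, 0.845, 0.258, 0.14]
contact_force: [0.3, 0.3, 0.2]
opening: 0.492
```

```bash
python3 - <<'E'
from lidarc import *
r.snapshot("top");show()
for n in ["scene","top"]:
    pc=r.snapshot(n); im=cv2.resize(pc["img"],None,fx=3,fy=3); cv2.imwrite(f"pics/{n}6.png",im[150:700,450:1250] if n=="scene" else im[350:950,0:800])
    for l in ["lid_handle","stay_knob"]:
      print(l,[(np.round(tok(d["xyz"]),3),round(d["p"],2)) for d in r.spot_point(pc,l)[:3]])
E
```

```text
t 18.05 p [0.5045 0.1269 0.2635] z [ 0.465  0.313 -0.828] y [0.683 0.469 0.56 ] F [-0.3  0.5 -0.8] open 0.491 q [ 0.37  0.53 -0.86  2.34  2.2   0.28 -1.85]
lid_handle [(array([0.109, 0.002, 0.292]), 0.59)]
stay_knob [(array([ 0.06 , -0.183,  0.181]), 0.62), (array([ 0.   , -0.004, -0.003]), 0.38), (array([-0.454, -0.6  ,  0.005]), 0.25)]
lid_handle [(array([0.106, 0.003, 0.288]), 0.65)]
stay_knob [(array([ 0.051, -0.18 ,  0.18 ]), 0.55)]
```

View pics/scene6.png

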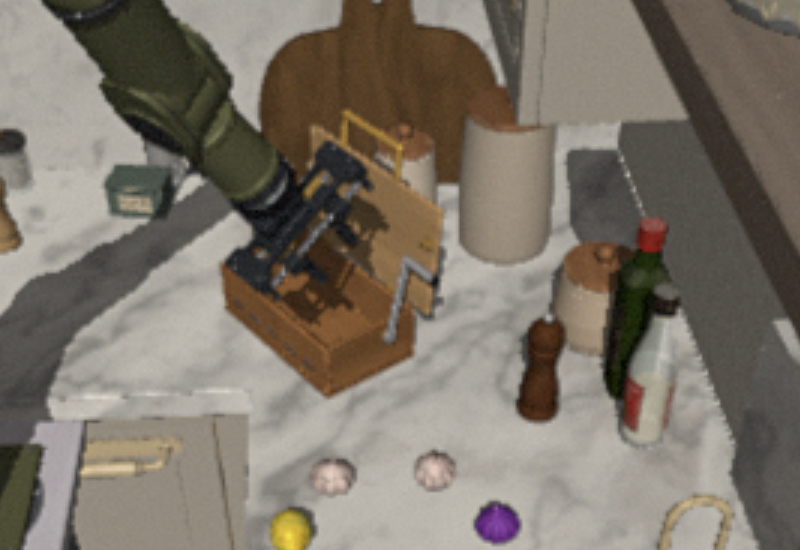

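The stay is up on its stop, with its knob at keeper (0.056,-0.18,0.18). Next I take the handle again to lower the lid onto the stay.

```bash
python3 - <<'E'
from lidarc import *
r.snapshot("top");p,R,s=st();print(tok(p))
Q=ori(34.2,25); a=1.724
g=kw((.0775-.205*np.cos(a),0,.087+.205*np.sin(a)))+Q.apply([0,0,.016])
pre=g-Q.apply([0,0,.09])
rows([(kw((-.03,-.12,.36)),Q),(kw((-.02,0,.38)),Q),(pre,Q)])
print(tok(pre))
rows([(g-Q.apply([0,0,.03]),Q),(g,Q)],p0=pre,R0=Q)
E
```

```text
[-0.08724176 -0.18335275  0.2607497 ]
CALL 0 9
[[0.021, 0.034, -0.017, 2.9, 0.0, 0.0], [0.042, 0.069, -0.034, 5.8, -0.1, 0.0], [0.063, 0.103, -0.051, 8.8, -0.1, 0.1], [0.103, 0.109, -0.054, 8.8, -0.1, 0.1], [0.143, 0.116, -0.058, 8.8, -0.1, 0.1], [0.183, 0.122, -0.061, 8.8, -0.1, 0.1], [0.183, 0.145, -0.037, 8.8, -0.1, 0.1], [0.183, 0.168, -0.012, 8.8, -0.1, 0.1], [0.183, 0.19, 0.012, 8.8, -0.1, 0.1]]
[7.75102858e-02 6.93889390e-17 3.56665663e-01]
CALL 0 3
[[0.0, 0.0, 0.03, 0.0, 0.0, 0.0], [0.0, 0.0, 0.06, 0.0, 0.0, 0.0], [0.0, 0.0, 0.09, 0.0, 0.0, 0.0]]
```

Call:
carry_out:
  commands:
    - [0.021,0.034,-0.017,2.9,0,0]
    - [0.042,0.069,-0.034,5.8,0,0]
    - [0.063,0.103,-0.051,8.8,0,0]
    - [0.103,0.109,-0.054,8.8,0,0]
    - [0.143,0.116,-0.058,8.8,0,0]
    - [0.183,0.122,-0.061,8.8,0,0]
    - [0.183,0.145,-0.037,8.8,0,0]
    - [0.183,0.168,-0.012,8.8,0,0]
    - [0.183,0.19,0.012,8.8,0,0]
    - [0.183,0.19,0.012,8.8,0,0]
    - [0.183,0.19,0.012,8.8,0,0]
    - [0.183,0.19,0.012,8.8,0,0]
  fingers: 140

```text
clock: 19.6
tool_pos: [0.5348, 0.3702, 0.3558]
eef_rot: [0.456, 0.864, 0.19, 0.1]
contact_force: [-0.1, 0.2, -0.4]
opening: 0.452
```

```bash
python3 - <<'E'
from lidarc import *
r.snapshot("top");r.snapshot("top")
p,R,s=st(); show(); pic=r.snapshot("wrist"); im=pic["img"]; cv2.imwrite("pics/w7.png",im)
print(tok(p),tok(p+R.apply([0,0,.074])))
for l in ["lid_handle"]:
      print(l,[(np.round(tok(d["xyz"]),3),round(d["p"],2)) for d in r.spot_point(pic,l)[:3]])
E
```

```text
t 19.7 p [0.5352 0.3683 0.3559] z [ 0.348  0.235 -0.907] y [0.75  0.511 0.42 ] F [ 0.1 -0.7 -0.5] open 0.45 q [-0.13  0.56 -0.93  1.76  0.87  0.76 -0.86]
[ 0.07593912 -0.00197288  0.35593057] [ 0.10703538 -0.00204448  0.28878135]
lid_handle [(array([0.112, 0.002, 0.291]), 0.63)]
```

View pics/w7.png

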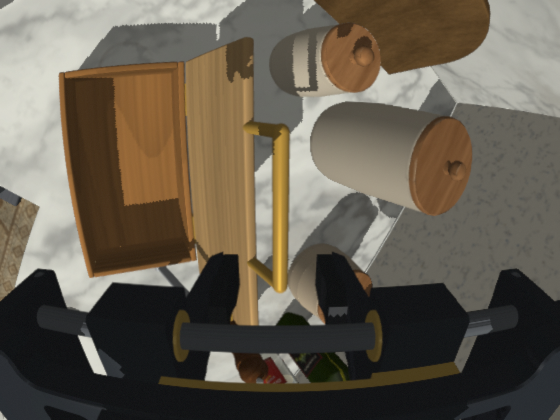

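The bar is at u≈281, 3 mm ahead of the jaw centre.

Call:
carry_out:
  commands:
    - [0,0.003,0.03,0,0,0]
    - [0,0.003,0.06,0,0,0]
    - [0,0.003,0.09,0,0,0]
    - [0,0.003,0.09,0,0,0]
    - [0,0.003,0.09,0,0,0]

```text
clock: 20.3
tool_pos: [0.5691, 0.3922, 0.277]
eef_rot: [0.456, 0.863, 0.191, 0.101]
contact_force: [-0.4, 0.1, 1.5]
opening: 0.451
```

Call:
carry_out:
  commands:
    - [0,0,0,0,0,0]
    - [0,0,0,0,0,0]
    - [0,0,0,0,0,0]
    - [0,0,0,0,0,0]
  fingers: 255
  grip_force: 12

```text
clock: 20.7
tool_pos: [0.5672, 0.3916, 0.2763]
eef_rot: [0.456, 0.864, 0.189, 0.101]
contact_force: [-4.9, -4.7, 5.2]
opening: 0.129
```

```bash
python3 - <<'E'
from lidarc import *
show();radial(1.72)
p,R,s=st(); g=tok(p-R.apply([0,0,.016]));print(g)
c=(p,R)
d=g-np.array([.0775,g[1],.087]); rad=np.hypot(d[0],d[2]); a0=np.arctan2(d[2],-d[0]); print(rad,a0)
w=[]
for a in np.arange(a0-.05,1.28,-.05):
    Q=ori(34.2,25); w.append((kw((.0775-rad*np.cos(a),g[1],.087+rad*np.sin(a)))+Q.apply([0,0,.016]),Q)); 
rows(w)
E
```

```text
t 20.7 p [0.5672 0.3916 0.2763] z [ 0.347  0.235 -0.908] y [0.75  0.512 0.419] F [-4.9 -4.7  5.2] open 0.129 q [-0.22  0.69 -0.81  1.76  1.03  0.66 -0.98]
rad 4.1 tan -7.4 side -1.2
[ 0.10877343 -0.00064628  0.29082884]
0.20621402009073977 1.7230389446268226
CALL 0 8
[[0.0, -0.009, -0.005, -0.2, 0.0, 0.1], [0.0, -0.018, -0.01, -0.2, 0.0, 0.1], [0.0, -0.027, -0.015, -0.2, 0.0, 0.1], [0.0, -0.036, -0.019, -0.2, 0.0, 0.1], [0.0, -0.046, -0.023, -0.2, 0.0, 0.1], [0.0, -0.056, -0.026, -0.2, 0.0, 0.1], [0.0, -0.066, -0.029, -0.2, 0.0, 0.1], [0.0, -0.076, -0.031, -0.2, 0.0, 0.1]]
```

Call:
carry_out:
  commands:
    - [0,-0.009,-0.005,0,0,0]
    - [0,-0.018,-0.01,0,0,0]
    - [0,-0.027,-0.015,0,0,0]
    - [0,-0.036,-0.019,0,0,0]
    - [0,-0.046,-0.023,0,0,0]
    - [0,-0.05,-0.025,0,0,0]
    - [0,-0.056,-0.026,0,0,0]
    - [0,-0.056,-0.026,0,0,0]

```text
clock: 21.5
tool_pos: [0.5184, 0.3585, 0.278]
eef_rot: [0.456, 0.863, 0.192, 0.102]
contact_force: [0.2, -0.9, 4.8]
opening: 0.131
```

```bash
cat > la.py <<'E'
from lidarc import *
show()
p,R,s=st(); g=tok(p-R.apply([0,0,.016]))
d=g-np.array([.0775,g[1],.087]); rad=np.hypot(d[0],d[2]); a0=np.arctan2(d[2],-d[0]); print(g,rad,"lid",a0-.024); radial(a0)
E
python3 la.py
```

```text
t 21.5 p [0.5184 0.3585 0.278 ] z [ 0.351  0.239 -0.905] y [0.748 0.51  0.425] F [ 0.2 -0.9  4.8] open 0.131 q [-0.21  0.6  -0.78  1.93  1.1   0.57 -1.11]
[ 0.04976142 -0.00056046  0.2924549 ] 0.2073189393278772 lid 1.4125972413362486
rad 4.8 tan 0.3 side -0.9
```

Call:
carry_out:
  commands:
    - [0,-0.004,-0.001,0,0,0]
    - [0,-0.008,-0.002,0,0,0]
    - [0,-0.008,-0.002,0,0,0]

```text
clock: 21.8
tool_pos: [0.512, 0.3542, 0.2766]
eef_rot: [0.456, 0.863, 0.193, 0.102]
contact_force: [-0.8, -1.1, 6.5]
opening: 0.13
```

```bash
python3 la.py
```

```text
t 21.8 p [0.512  0.3542 0.2766] z [ 0.352  0.239 -0.905] y [0.748 0.51  0.425] F [-0.8 -1.1  6.5] open 0.13 q [-0.21  0.59 -0.78  1.95  1.11  0.55 -1.14]
[ 0.04204028 -0.00051481  0.29106128] 0.20711928169975063 lid 1.3747443774680859
rad 6.6 tan -0.1 side -0.4
```

Call:
carry_out:
  commands:
    - [0,-0.004,-0.001,0,0,0]
    - [0,-0.008,-0.001,0,0,0]
    - [0,-0.008,-0.001,0,0,0]

```text
clock: 22.1
tool_pos: [0.5061, 0.3503, 0.2749]
eef_rot: [0.456, 0.863, 0.193, 0.102]
contact_force: [-1.3, -1.9, 10.3]
opening: 0.13
```

```bash
python3 la.py
```

```text
t 22.1 p [0.5061 0.3503 0.2749] z [ 0.353  0.24  -0.904] y [0.747 0.51  0.427] F [-1.3 -1.9 10.3] open 0.13 q [-0.22  0.58 -0.77  1.98  1.13  0.53 -1.16]
[ 0.03491016 -0.00048988  0.28934861] 0.20678214337015283 lid 1.339346820666886
rad 10.5 tan 0.0 side -0.8
```

Call:
carry_out:
  commands:
    - [0,-0.004,-0.002,0,0,0]
    - [0,-0.008,-0.003,0,0,0]
    - [0,-0.008,-0.003,0,0,0]

```text
clock: 22.4
tool_pos: [0.4996, 0.346, 0.2736]
eef_rot: [0.456, 0.863, 0.194, 0.102]
contact_force: [5.6, 3.4, 2.2]
opening: 0.135
```

```bash
python3 la.py;  python3 - <<'E'
from lidarc import *
for n in ["scene","top"]:
    pc=r.snapshot(n); im=cv2.resize(pc["img"],None,fx=4,fy=4); cv2.imwrite(f"pics/{n}8.png",im[350:850,750:1450] if n=="scene" else im[550:1150,200:1000])
    for l in ["lid_handle","stay_knob"]:
      print(l,[(np.round(tok(d["xyz"]),3),round(d["p"],2)) for d in r.spot_point(pc,l)[:3]])
E
```

```text
t 22.4 p [0.4996 0.346  0.2736] z [ 0.352  0.241 -0.904] y [0.747 0.509 0.427] F [5.6 3.4 2.2] open 0.135 q [-0.22  0.57 -0.76  2.    1.14  0.52 -1.19]
[ 0.02718359 -0.00037113  0.288026  ] 0.20722739562745474 lid 1.301537200129333
rad 0.6 tan 6.9 side -0.4
lid_handle [(array([ 0.029, -0.   ,  0.287]), 0.57)]
stay_knob [(array([ 0.049, -0.18 ,  0.183]), 0.61), (array([-0.268, -0.329,  0.025]), 0.18)]
lid_handle [(array([0.022, 0.002, 0.288]), 0.8), (array([-0.453, -0.605,  0.001]), 0.65)]
stay_knob [(array([ 0.041, -0.181,  0.183]), 0.67), (array([ 0.025, -0.141,  0.062]), 0.57)]
```

View pics/scene8.png

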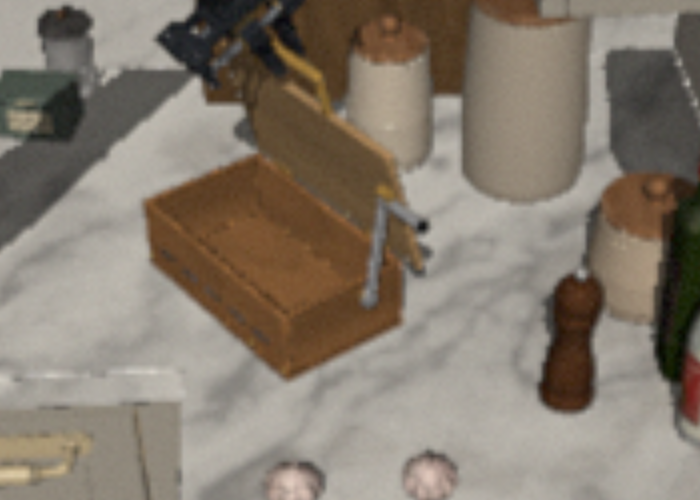

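The lid now touches the stay (7 N tangential). I'll press it a little further until it locks.

Call:
carry_out:
  commands:
    - [0,-0.002,-0.001,0,0,0]
    - [0,-0.004,-0.001,0,0,0]
    - [0,-0.004,-0.001,0,0,0]

```text
clock: 23.0
tool_pos: [0.4978, 0.345, 0.2733]
eef_rot: [0.456, 0.862, 0.195, 0.102]
contact_force: [11.2, 6.5, -1.4]
opening: 0.133
```

```bash
python3 la.py
```

```text
t 23.0 p [0.4978 0.345  0.2733] z [ 0.354  0.244 -0.903] y [0.747 0.508 0.429] F [11.2  6.5 -1.4] open 0.133 q [-0.22  0.57 -0.76  2.01  1.16  0.51 -1.2 ]
[ 2.50183827e-02 -2.14363120e-04  2.87740848e-01] 0.20748785118411933 lid 1.2910802491100726
rad -4.6 tan 12.1 side -0.9
```

Call:
carry_out:
  commands:
    - [0,0.003,0,0,0,0]
    - [0,0.003,0,0,0,0]

```text
clock: 23.2
tool_pos: [0.499, 0.3457, 0.2735]
eef_rot: [0.456, 0.863, 0.194, 0.101]
contact_force: [7.3, 5.0, -1.5]
opening: 0.132
```

Call:
carry_out:
  commands:
    - [0,0.003,0,0,0,0]
    - [0,0.003,0,0,0,0]
    - [0,0.003,0,0,0,0]
    - [0,0,0,0,0,0]
    - [0,0,0,0,0,0]
  fingers: 150

```text
clock: 23.7
tool_pos: [0.4962, 0.3432, 0.2719]
eef_rot: [0.456, 0.863, 0.191, 0.101]
contact_force: [0.8, 0.5, -0.1]
opening: 0.412
```

```bash
python3 - <<'E'
from lidarc import *
show()
for n in ["scene","top"]:
    pc=r.snapshot(n); im=cv2.resize(pc["img"],None,fx=4,fy=4); cv2.imwrite(f"pics/{n}9.png",im[350:850,750:1450] if n=="scene" else im[550:1150,200:1000])
    for l in ["lid_handle","stay_knob"]:
      print(l,[(np.round(tok(d["xyz"]),3),round(d["p"],2)) for d in r.spot_point(pc,l)[:3]])
E
```

```text
t 23.7 p [0.4962 0.3432 0.2719] z [ 0.348  0.237 -0.907] y [0.749 0.511 0.421] F [ 0.8  0.5 -0.1] open 0.412 q [-0.22  0.57 -0.76  2.01  1.14  0.52 -1.19]
lid_handle [(array([0.03 , 0.001, 0.289]), 0.73)]
stay_knob [(array([ 0.047, -0.179,  0.184]), 0.54)]
lid_handle [(array([ 0.027, -0.002,  0.284]), 0.65), (array([-0.172, -0.281,  0.03 ]), 0.44)]
stay_knob [(array([ 0.041, -0.183,  0.181]), 0.7)]
```

View pics/scene9.png

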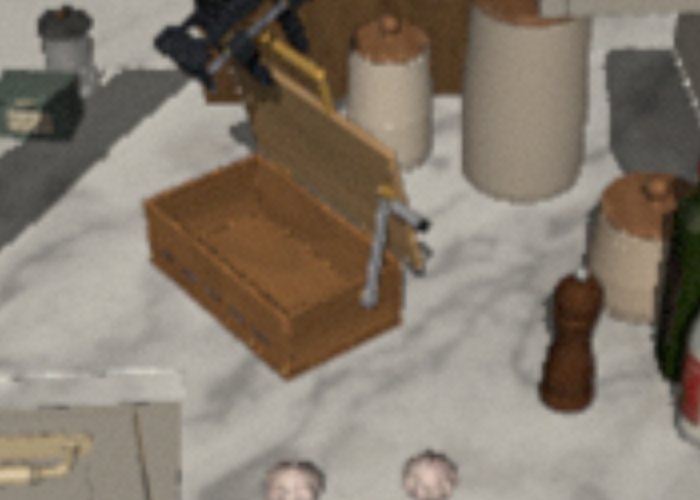

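Call:
carry_out:
  commands:
    - [0,0,-0.02,0,0,0]
    - [0,0,-0.05,0,0,0]
    - [0,0,-0.09,0,0,0]
    - [0,-0.04,-0.12,0,0,0]
    - [0,-0.08,-0.12,0,0,0]
    - [0,-0.08,-0.12,0,0,0]
    - [0,-0.08,-0.12,0,0,0]

```text
clock: 24.7
tool_pos: [0.3949, 0.2738, 0.3475]
eef_rot: [0.456, 0.863, 0.191, 0.102]
contact_force: [0.4, 0.1, 0.2]
opening: 0.415
```

```bash
python3 - <<'E'
from lidarc import *
r.snapshot("top");show();print(tok(st()[0]))
for n in ["scene","top"]:
    pc=r.snapshot(n); im=cv2.resize(pc["img"],None,fx=4,fy=4); cv2.imwrite(f"pics/{n}10.png",im[350:900,700:1500] if n=="scene" else im[550:1150,600:1400])
    for l in ["lid_handle","stay_knob"]:
      print(l,[(np.round(tok(d["xyz"]),3),round(d["p"],2)) for d in r.spot_point(pc,l)[:3]])
    for l in ["lemon_a_mid","garlic_a_mid"]:
      for f in (r.spot_point,r.spot_in): print(l,[(np.round(d["xyz"],3),round(d["p"],2)) for d in f(pc,l)[:4]])
E
```

```text
t 24.75 p [0.3959 0.2751 0.3481] z [ 0.35   0.239 -0.906] y [0.748 0.51  0.424] F [0.1 0.  0.5] open 0.412 q [ 0.01  0.3  -0.97  2.18  0.85  0.5  -0.99]
[-0.09160674 -0.00073085  0.3481153 ]
lid_handle [(array([0.032, 0.002, 0.289]), 0.59)]
stay_knob [(array([ 0.049, -0.18 ,  0.185]), 0.53)]
lemon_a_mid []
lemon_a_mid []
garlic_a_mid [(array([0.488, 0.003, 0.028]), 0.47)]
garlic_a_mid [(array([ 0.484, -0.012,  0.035]), 0.46)]
lid_handle [(array([ 0.026, -0.001,  0.287]), 0.97)]
stay_knob [(array([ 0.042, -0.182,  0.183]), 0.64)]
lemon_a_mid [(array([ 0.433, -0.098,  0.025]), 0.57)]
lemon_a_mid []
garlic_a_mid [(array([ 0.486, -0.001,  0.027]), 0.8)]
garlic_a_mid [(array([ 0.483, -0.002,  0.037]), 0.8), (array([0.598, 0.216, 0.182]), 0.61)]
```

View pics/scene10.png

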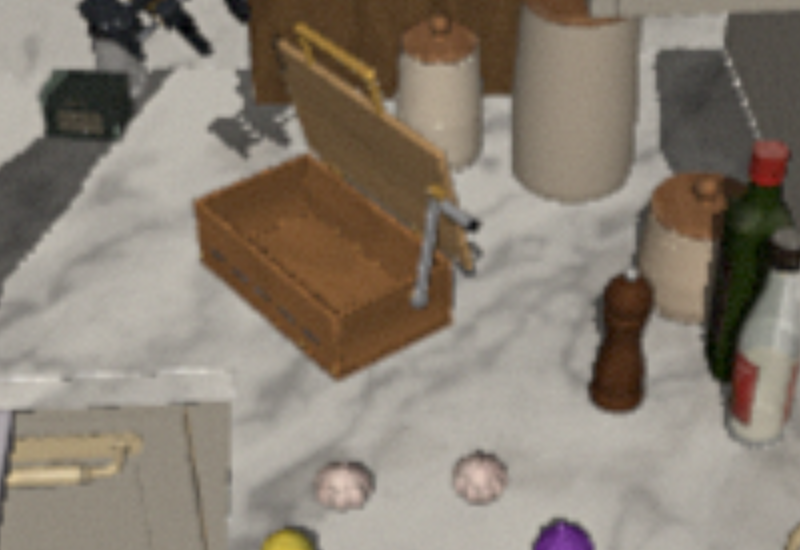

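View pics/top10.png

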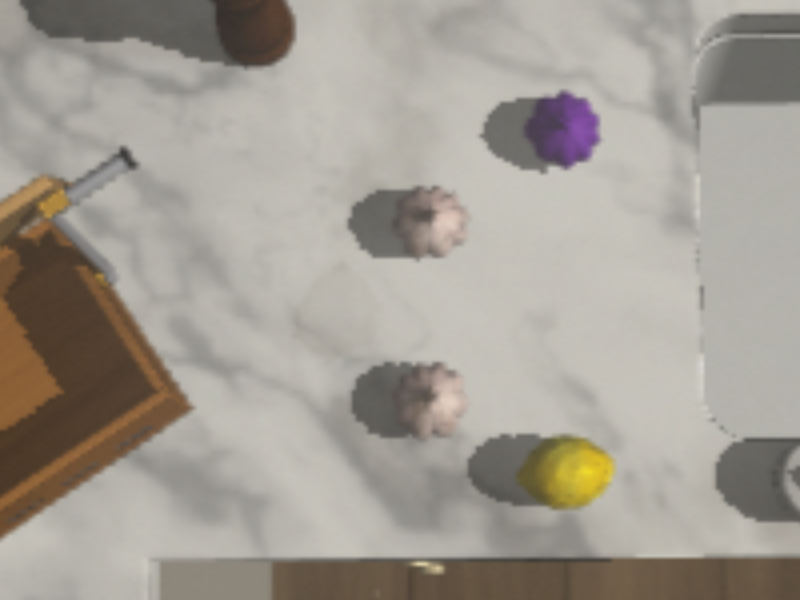

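Enlarged crop (top view), candidates: pale pink bulbs at (430,222) and (430,400), which are the garlic; a yellow ellipsoid at (567,472), the lemon; a purple bulb at (563,130), the look-alike to leave. The colours are clear. I'll compute positions with both cameras.

```bash
cat >> h.py <<'E'
def cray(uv,pic,z):
    k=pic["intrinsics"]; c=np.linalg.inv(k)@[uv[0],uv[1],1]; T=pic["extrinsics"]; o=T[:3,3]; v=T[:3,:3]@c; return o+v*(z-o[2])/v[2]
def blobs(pic):
    im=cv2.resize(pic["img"],None,fx=4,fy=4,interpolation=cv2.INTER_CUBIC); hsv=cv2.cvtColor(im,cv2.COLOR_BGR2HSV); out=[]
    for nm,m in [("lemon",cv2.inRange(hsv,(22,130,90),(35,255,255))),("garlic",cv2.inRange(hsv,(0,22,90),(12,90,255))|cv2.inRange(hsv,(165,22,90),(180,90,255))),("purple",cv2.inRange(hsv,(125,100,40),(160,255,255)))]:
        m=cv2.morphologyEx(m,cv2.MORPH_CLOSE,np.ones((7,7)));m=cv2.morphologyEx(m,cv2.MORPH_OPEN,np.ones((5,5)))
        n,_,S,C=cv2.connectedComponentsWithStats(m)
        for i in range(1,n):
            if 1500<S[i,4]<9000 and .5<S[i,2]/S[i,3]<2: out.append((nm,(C[i]+.5)/4-.5,[int(v) for v in S[i]],m if 0 else None))
    return out
E
python3 - <<'E'
from h import *
for n in ["scene","top"]:
    pc=r.snapshot(n)
    for nm,c,S,_ in blobs(pc): print(n,nm,np.round(c,1),S,np.round(cray(c,pc,.028),4))
E
```

```text
scene lemon [  8.  131.1] [0, 485, 70, 83, 3227] [-0.6883  0.602   0.028 ]
scene lemon [246.4 227. ] [961, 880, 53, 60, 2475] [ 0.4332 -0.1002  0.028 ]
scene garlic [529.2  22.1] [2063, 58, 98, 73, 1905] [2.4666 1.7355 0.028 ]
scene garlic [294.5 206.6] [1152, 804, 57, 50, 2151] [ 0.6162 -0.009   0.028 ]
scene garlic [260.1 208.5] [1015, 812, 57, 47, 2172] [ 0.4856 -0.0093  0.028 ]
scene purple [315.3 224.2] [1235, 873, 57, 50, 2129] [ 0.6835 -0.1056  0.028 ]
top lemon [292.7 255.4] [1134, 989, 79, 68, 4016] [ 0.431  -0.1024  0.028 ]
top garlic [257.3 192.4] [995, 737, 73, 69, 3777] [ 0.6139 -0.0022  0.028 ]
top garlic [257.2 237.3] [993, 914, 75, 74, 4063] [ 0.4832 -0.0019  0.028 ]
top purple [293.5 169.4] [1153, 646, 44, 67, 1914] [ 0.6819 -0.1079  0.028 ]
```

Garlic A is at (0.614,-0.004), garlic B at (0.484,-0.004), and the lemon at (0.432,-0.101) with its long axis about along y. The lemon comes first, so I hover above it.

```bash
python3 - <<'E'
from h import *
r.snapshot("top");show()
rows([((.42,.16,.30),ori(20,0)),((.432,-.101,.17),ori(0,0))],dmax=.047)
E
```

```text
t 25.6 p [0.3952 0.2744 0.3475] z [ 0.349  0.238 -0.906] y [0.749 0.511 0.423] F [-0.3 -0.2 -0.9] open 0.415 q [ 0.01  0.3  -0.97  2.19  0.85  0.5  -0.99]
CALL 0 11
[[-0.027, -0.015, 0.006, 6.2, -0.8, 3.5], [-0.054, -0.03, 0.012, 12.4, -1.6, 7.0], [-0.081, -0.045, 0.018, 18.7, -2.3, 10.5], [-0.108, -0.06, 0.024, 24.9, -3.1, 14.1], [-0.14, -0.086, 0.033, 24.8, -3.7, 16.9], [-0.172, -0.111, 0.042, 24.7, -4.4, 19.7], [-0.204, -0.137, 0.05, 24.7, -5.0, 22.5], [-0.236, -0.162, 0.059, 24.6, -5.6, 25.3], [-0.267, -0.188, 0.067, 24.5, -6.2, 28.1], [-0.299, -0.214, 0.076, 24.4, -6.8, 30.9], [-0.331, -0.239, 0.084, 24.3, -7.5, 33.7]]
```

Call:
carry_out:
  commands:
    - [-0.027,-0.015,0.006,6.2,-0.8,3.5]
    - [-0.054,-0.03,0.012,12.4,-1.6,7]
    - [-0.081,-0.045,0.018,18.7,-2.3,10.5]
    - [-0.108,-0.06,0.024,24.9,-3.1,14.1]
    - [-0.14,-0.086,0.033,24.8,-3.7,16.9]
    - [-0.172,-0.111,0.042,24.7,-4.4,19.7]
    - [-0.204,-0.137,0.05,24.7,-5,22.5]
    - [-0.236,-0.162,0.059,24.6,-5.6,25.3]
    - [-0.267,-0.188,0.067,24.5,-6.2,28.1]
    - [-0.299,-0.214,0.076,24.4,-6.8,30.9]
    - [-0.331,-0.239,0.084,24.3,-7.5,33.7]
    - [-0.331,-0.239,0.084,24.3,-7.5,33.7]
  fingers: 0

```text
clock: 26.8
tool_pos: [0.4301, -0.1068, 0.168]
eef_rot: [0.71, 0.704, -0.004, -0.001]
contact_force: [-0.8, 0.4, -0.7]
opening: 0.997
```

Call:
carry_out:
  commands:
    - [0,0,0,0,0,0]
    - [0,0,0,0,0,0]
    - [0,0,0,0,0,0]

```text
clock: 27.1
tool_pos: [0.4326, -0.0997, 0.171]
eef_rot: [0.706, 0.708, 0.0, 0.0]
contact_force: [-0.0, -0.2, 0.7]
opening: 1.0
```

```bash
python3 - <<'E'
from h import *
r.snapshot("top");show()
p,R,s=st();pic=r.snapshot("wrist"); cv2.imwrite("pics/w11.png",pic["img"])
for l in ["lemon_a_mid","garlic_a_mid"]: print(l,[(np.round(d["xyz"],3),round(d["p"],2)) for d in r.spot_point(pic,l)[:4]])
E
```

```text
t 27.15 p [ 0.4326 -0.0998  0.1709] z [ 0.001 -0.    -1.   ] y [1.    0.003 0.001] F [-0.1 -1.   0. ] open 0.998 q [ 0.57  0.66 -0.71  2.15  0.78  0.61 -0.71]
lemon_a_mid []
garlic_a_mid [(array([0.487, 0.001, 0.03 ]), 0.93), (array([ 0.426, -0.275,  0.001]), 0.52)]
```

View pics/w11.png

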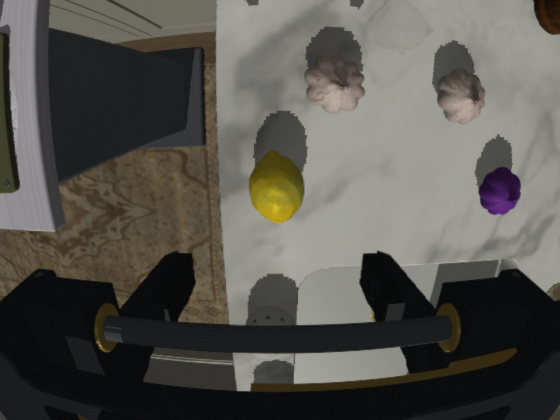

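The lemon is at (277,187), in line with the jaw centre (u=277). I'll check its y by ray and then go down.

```bash
python3 - <<'E'
from h import *
p,R,s=st();pic=r.snapshot("wrist")
for uv in [(277,187),(276,153),(277,222),(250,187),(304,187),(334,83),(461,97)]: print(uv,np.round(wray(uv,pic,p,R,.028),4))
E
```

```text
(277, 187) [ 0.4321 -0.0969  0.028 ]
(276, 153) [ 0.4312 -0.0652  0.028 ]
(277, 222) [ 0.4321 -0.1315  0.028 ]
(250, 187) [ 0.4072 -0.0969  0.028 ]
(304, 187) [ 0.457  -0.0968  0.028 ]
(334, 83) [ 0.4819 -0.0015  0.028 ]
(461, 97) [ 0.6104 -0.0034  0.028 ]
```

Call:
carry_out:
  commands:
    - [0,0,0.05,0,0,0]
    - [0,0,0.09,0,0,0]
    - [0,0,0.12,0,0,0]
    - [0,0,0.145,0,0,0]
    - [0,0,0.161,0,0,0]
    - [0,0,0.161,0,0,0]
    - [0,0,0.161,0,0,0]

```text
clock: 28.05
tool_pos: [0.432, -0.1009, 0.0095]
eef_rot: [0.707, 0.707, -0.0, -0.0]
contact_force: [-0.1, -1.1, 0.9]
opening: 0.997
```

Call:
carry_out:
  commands:
    - [0,0,0,0,0,0]
    - [0,0,0,0,0,0]
    - [0,0,0,0,0,0]
    - [0,0,0,0,0,0]
  fingers: 255
  grip_force: 10

```text
clock: 28.45
tool_pos: [0.4321, -0.1014, 0.0098]
eef_rot: [0.707, 0.707, -0.0, 0.0]
contact_force: [-0.0, -0.1, -0.9]
opening: 0.662
```

Call:
carry_out:
  commands:
    - [0,0,0,0,0,0]
    - [0,0,0,0,0,0]
    - [0,0,0,0,0,0]

```text
clock: 28.75
tool_pos: [0.432, -0.1013, 0.0095]
eef_rot: [0.707, 0.707, -0.0, 0.0]
contact_force: [-0.3, -0.6, 4.0]
opening: 0.557
```

Call:
carry_out:
  commands:
    - [0,0,-0.03,0,0,0]
    - [0,0,-0.07,0,0,0]
    - [0,0,-0.11,0,0,0]
    - [0,0,-0.15,0,0,0]
    - [0,0,-0.19,0,0,0]
    - [0,0,-0.19,0,0,0]
    - [0,0,-0.19,0,0,0]

```text
clock: 29.45
tool_pos: [0.4325, -0.1016, 0.2002]
eef_rot: [0.707, 0.707, 0.0, 0.001]
contact_force: [0.4, -0.6, -1.0]
opening: 0.56
```

```bash
cat > place.py <<'E'
from h import *
def pori(lean):  # tool y along -keeper y (az yaw-90), tool z leans toward keeper +x
    R0=ori(K['yaw']-90,0); a=np.radians(K['yaw']); kx=np.array([np.cos(a),np.sin(a),0])
    return Ro.from_rotvec(np.cross([0,0,-1.],kx)*np.radians(lean))*R0
E
python3 - <<'E'
from place import *
r.snapshot("top");show()
Q=pori(20); print(np.round(Q.as_matrix(),2))
pre=kw((.0,0,.25))
g=kw((.012,0,.046)); 
rows([((.43,.02,.24),pori(5)),((.40,.16,.25),pori(20)),(kw((-.07,0,.25)),Q)],dmax=.045)
E
```

```text
t 29.5 p [ 0.4315 -0.1017  0.1989] z [-0.001 -0.001 -1.   ] y [ 1.    -0.    -0.001] F [-0.7 -0.1 -0.4] open 0.557 q [ 0.59  0.61 -0.72  2.12  0.67  0.66 -0.6 ]
[[ 0.78  0.56  0.28]
 [ 0.53 -0.83  0.19]
 [ 0.34  0.   -0.94]]
CALL 0 12
[[0.017, 0.0, -0.006, -0.4, 0.7, 8.0], [0.035, 0.0, -0.012, -0.7, 1.3, 15.9], [0.052, -0.001, -0.018, -1.1, 2.0, 23.9], [0.069, -0.001, -0.024, -1.4, 2.7, 31.9], [0.087, -0.001, -0.029, -1.8, 3.4, 39.8], [0.104, -0.001, -0.035, -2.1, 4.0, 47.8], [0.122, -0.002, -0.041, -2.5, 4.7, 55.7], [0.157, -0.009, -0.044, -4.3, 8.2, 55.7], [0.192, -0.017, -0.046, -6.1, 11.6, 55.6], [0.227, -0.024, -0.049, -7.9, 15.1, 55.4], [0.262, -0.032, -0.051, -9.8, 18.5, 55.2], [0.304, -0.027, -0.051, -9.8, 18.5, 55.2]]
CALL 1 2
[[0.026, -0.033, 0.009, 0.0, 0.0, 0.0], [0.052, -0.065, 0.019, 0.0, 0.0, 0.0]]
```

Call:
carry_out:
  commands:
    - [0.017,0,-0.006,-0.4,0.7,8]
    - [0.035,0,-0.012,-0.7,1.3,16]
    - [0.052,-0.001,-0.018,-1.1,2,24]
    - [0.07,-0.001,-0.024,-1.4,2.7,32]
    - [0.087,-0.001,-0.03,-1.8,3.4,40]
    - [0.104,-0.001,-0.035,-2.1,4,48]
    - [0.122,-0.002,-0.041,-2.5,4.7,55.7]
    - [0.157,-0.009,-0.044,-4.3,8.2,55.7]
    - [0.192,-0.017,-0.046,-6.1,11.6,55.6]
    - [0.227,-0.024,-0.049,-7.9,15.1,55.4]
    - [0.262,-0.032,-0.051,-9.8,18.5,55.2]
    - [0.304,-0.027,-0.051,-9.8,18.5,55.2]

```text
clock: 30.7
tool_pos: [0.401, 0.1943, 0.2471]
eef_rot: [0.942, 0.289, 0.162, -0.048]
contact_force: [1.7, -0.5, -1.9]
opening: 0.556
```

Call:
carry_out:
  commands:
    - [0.026,-0.033,0.009,0,0,0]
    - [0.052,-0.065,0.019,0,0,0]
    - [0.052,-0.065,0.019,0,0,0]
    - [0.052,-0.065,0.019,0,0,0]

```text
clock: 31.1
tool_pos: [0.4127, 0.2826, 0.2476]
eef_rot: [0.941, 0.291, 0.164, -0.05]
contact_force: [-0.2, -0.6, -2.6]
opening: 0.554
```

```bash
python3 - <<'E'
from place import *
r.snapshot("top");show();p,R,s=st();print(tok(p), tok(p-R.apply([0,0,.019])))
Q=pori(20)
# place: grasp point at k(.012,0,.045): TCP
g=kw((.012,0,.046))+Q.apply([0,0,.019]); print("tcp z",g[2],tok(g))
rows([(kw((-.035,0,.15)),Q),(g-Q.apply([0,0,.045]),Q),(g,Q)],dmax=.04)
E
```

```text
t 31.15 p [0.4129 0.281  0.2478] z [ 0.279  0.188 -0.942] y [ 0.563 -0.827  0.002] F [ 0.3 -1.  -1.7] open 0.556 q [-0.69  0.42 -0.04  2.25  0.42  0.15 -2.1 ]
[-0.07425831 -0.00533833  0.24777305] [-0.08065333 -0.00530284  0.26566445]
tcp z 0.028145840205067742 [ 1.84983827e-02 -2.77555756e-17  2.81458402e-02]
CALL 0 8
[[0.001, -0.002, 0.035, 0.0, 0.1, 0.0], [0.003, -0.004, 0.07, 0.1, 0.2, 0.1], [0.004, -0.006, 0.105, 0.1, 0.3, 0.1], [0.007, -0.006, 0.135, 0.1, 0.3, 0.1], [0.01, -0.006, 0.164, 0.1, 0.3, 0.1], [0.013, -0.006, 0.193, 0.1, 0.3, 0.1], [0.013, -0.006, 0.216, 0.1, 0.3, 0.1], [0.013, -0.006, 0.238, 0.1, 0.3, 0.1]]
```

Call:
carry_out:
  commands:
    - [0.001,-0.002,0.035,0,0,0]
    - [0.003,-0.004,0.07,0,0,0]
    - [0.004,-0.006,0.105,0,0,0]
    - [0.007,-0.006,0.135,0,0,0]
    - [0.007,-0.006,0.135,0,0,0]

```text
clock: 31.65
tool_pos: [0.469, 0.3243, 0.1422]
eef_rot: [0.945, 0.291, 0.145, -0.044]
contact_force: [0.0, -0.3, -0.3]
opening: 0.556
```

```bash
python3 - <<'E'
from place import *
r.snapshot("top");show();p,R,s=st();print(tok(p), tok(p-R.apply([0,0,.019])))
Q=pori(20)
g=kw((.012,0,.046))+Q.apply([0,0,.019])
rows([(g-Q.apply([0,0,.045]),Q),(g,Q)],dmax=.04)
pc=r.snapshot("scene"); im=cv2.resize(pc["img"],None,fx=4,fy=4); cv2.imwrite("pics/scene12.png",im[350:900,700:1500])
E
```

```text
t 31.7 p [0.4685 0.3239 0.1425] z [ 0.248  0.166 -0.955] y [ 0.56  -0.828  0.001] F [ 0.7  1.2 -2. ] open 0.558 q [-0.7   0.69 -0.    2.12  0.98  0.04 -2.65]
[-0.00416185 -0.00114352  0.14250955] [-0.0098272  -0.00110616  0.16064521]
CALL 0 4
[[-0.007, -0.001, 0.035, 0.1, 1.3, -0.1], [-0.015, -0.001, 0.071, 0.1, 2.7, -0.1], [-0.014, -0.001, 0.093, 0.1, 2.7, -0.1], [-0.012, -0.001, 0.116, 0.1, 2.7, -0.1]]
```

View pics/scene12.png

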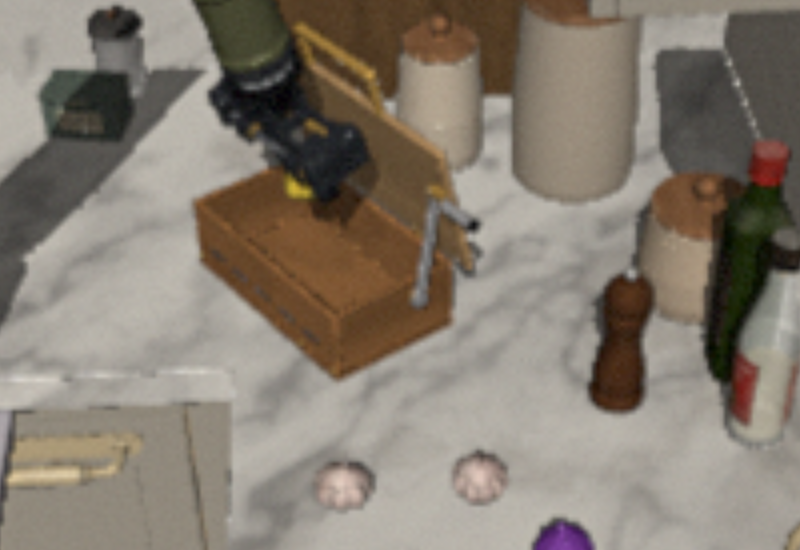

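The wrist has run to its joint limits here (q6 0.04, q7 -2.65). I back out and use an upright hand with the jaws turned the other way round (tool y along +keeper y).

```bash
python3 - <<'E'
from place import *
show()
rows([(kw((-.05,0,.22)),pori(14)),(kw((-.10,-.02,.25)),pori(8)),((.41,.16,.25),pori(0))],dmax=.03)
E
```

```text
t 31.75 p [0.4678 0.3235 0.1438] z [ 0.248  0.166 -0.954] y [ 0.56  -0.829  0.001] F [-0.3 -0.5 -1.3] open 0.554 q [-0.7   0.69 -0.    2.13  0.98  0.04 -2.65]
CALL 0 10
[[-0.007, 0.0, -0.029, 0.0, -1.1, -0.1], [-0.013, -0.001, -0.057, 0.1, -2.3, -0.1], [-0.02, -0.001, -0.086, 0.1, -3.4, -0.2], [-0.033, 0.006, -0.101, 0.1, -5.4, -0.2], [-0.046, 0.013, -0.115, 0.1, -7.4, -0.2], [-0.059, 0.019, -0.13, 0.1, -9.4, -0.2], [-0.069, 0.04, -0.133, 0.1, -11.4, -0.2], [-0.08, 0.061, -0.136, 0.1, -13.4, -0.2], [-0.091, 0.082, -0.14, 0.1, -15.4, -0.2], [-0.101, 0.103, -0.143, 0.1, -17.4, -0.2]]
```

Call:
carry_out:
  commands:
    - [-0.007,0,-0.029,0,-1.1,0]
    - [-0.013,-0.001,-0.057,0,-2.3,0]
    - [-0.02,-0.001,-0.086,0,-3.4,0]
    - [-0.033,0.006,-0.101,0,-5.4,0]
    - [-0.046,0.013,-0.115,0,-7.4,0]
    - [-0.059,0.019,-0.13,0,-9.4,0]
    - [-0.069,0.04,-0.133,0,-11.4,0]
    - [-0.08,0.061,-0.136,0,-13.4,0]
    - [-0.091,0.082,-0.14,0,-15.4,0]
    - [-0.101,0.103,-0.143,0,-17.4,0]
    - [-0.101,0.103,-0.143,0,-17.4,0]
    - [-0.101,0.103,-0.143,0,-17.4,0]

```text
clock: 32.95
tool_pos: [0.4098, 0.1613, 0.2518]
eef_rot: [0.956, 0.294, 0.002, 0.0]
contact_force: [-0.7, 0.6, -1.7]
opening: 0.556
```

```bash
python3 - <<'E'
from place import *
r.snapshot("top");show()
E
```

```text
t 33.0 p [0.4097 0.1622 0.2518] z [ 0.004  0.002 -1.   ] y [ 0.563 -0.827  0.001] F [-0.7 -0.4 -0.8] open 0.552 q [-0.01  0.5  -0.71  2.07  0.48  0.74 -2.  ]
```

Call:
carry_out:
  commands:
    - [0,0,0,0,0,-8.5]
    - [0,0,0,0,0,-17]
    - [0,0,0,0,0,-25.5]
    - [0,0,0,0,0,-34]
    - [0,0,0,0,0,-42.5]
    - [0,0,0,0,0,-51]
    - [0,0,0,0,0,-59.5]
    - [0,0,0,0,0,-68]
    - [0,0,0,0,0,-76.5]
    - [0,0,0,0,0,-85]
    - [0,0,0,0,0,-93]
    - [0,0,0,0,0,-100]

```text
clock: 34.2
tool_pos: [0.4097, 0.1631, 0.2516]
eef_rot: [0.385, 0.923, 0.002, 0.002]
contact_force: [0.3, -0.2, -0.9]
opening: 0.557
```

Call:
carry_out:
  commands:
    - [0,0,0,0,0,-8.5]
    - [0,0,0,0,0,-17]
    - [0,0,0,0,0,-25.5]
    - [0,0,0,0,0,-34]
    - [0,0,0,0,0,-42.5]
    - [0,0,0,0,0,-51]
    - [0,0,0,0,0,-59.5]
    - [0,0,0,0,0,-68]
    - [0,0,0,0,0,-76]
    - [0,0,0,0,0,-80]
    - [0,0,0,0,0,-80]

```text
clock: 35.3
tool_pos: [0.4099, 0.163, 0.2515]
eef_rot: [-0.296, 0.955, 0.0, 0.002]
contact_force: [-0.2, -0.0, -0.9]
opening: 0.557
```

```bash
cat > place.py <<'E'
from h import *
def pori(lean):  # tool y along +keeper y
    R0=ori(K['yaw']+90,0); a=np.radians(K['yaw']); kx=np.array([np.cos(a),np.sin(a),0])
    return Ro.from_rotvec(np.cross([0,0,-1.],kx)*np.radians(lean))*R0
E
python3 - <<'E'
from place import *
r.snapshot("top");show()
Q=pori(0)
x,y=-.029,.074
rows([(kw((-.06,y-.02,.23)),Q),(kw((x,y,.14)),Q)],dmax=.04)
p0=kw((x,y,.14))
rows([(kw((x,y,.04)),Q),(kw((x,y,.026)),Q)],dmax=.03,p0=p0,R0=Q)
E
```

```text
t 35.35 p [0.41   0.1628 0.2515] z [ 0.004  0.001 -1.   ] y [-0.563  0.826 -0.001] F [-0.1  0.  -1.3] open 0.555 q [ 0.31  0.81 -1.44  2.05  0.9   1.15  0.63]
CALL 0 8
[[-0.017, 0.031, 0.004, 0.0, 0.0, 0.0], [-0.033, 0.062, 0.009, 0.0, 0.1, 0.0], [-0.05, 0.093, 0.013, 0.0, 0.1, 0.0], [-0.067, 0.124, 0.017, 0.0, 0.2, 0.1], [-0.083, 0.155, 0.022, -0.1, 0.2, 0.1], [-0.093, 0.162, 0.052, -0.1, 0.2, 0.1], [-0.104, 0.169, 0.082, -0.1, 0.2, 0.1], [-0.114, 0.175, 0.112, -0.1, 0.2, 0.1]]
CALL 0 5
[[0.0, 0.0, 0.025, 0.0, 0.0, 0.0], [0.0, 0.0, 0.05, 0.0, 0.0, 0.0], [0.0, 0.0, 0.075, 0.0, 0.0, 0.0], [0.0, 0.0, 0.1, 0.0, 0.0, 0.0], [0.0, 0.0, 0.114, 0.0, 0.0, 0.0]]
```

Call:
carry_out:
  commands:
    - [-0.017,0.031,0.004,0,0,0]
    - [-0.033,0.062,0.009,0,0,0]
    - [-0.05,0.093,0.013,0,0,0]
    - [-0.067,0.124,0.017,0,0,0]
    - [-0.083,0.155,0.022,0,0,0]
    - [-0.083,0.155,0.022,0,0,0]
    - [-0.083,0.155,0.022,0,0,0]

```text
clock: 36.05
tool_pos: [0.3911, 0.3377, 0.2295]
eef_rot: [-0.295, 0.955, 0.0, 0.002]
contact_force: [0.0, -0.0, -1.0]
opening: 0.553
```

```bash
python3 - <<'E'
from place import *
r.snapshot("top");show();print(tok(st()[0]))
for n in ["scene","top"]:
  pc=r.snapshot(n); im=cv2.resize(pc["img"],None,fx=1.4,fy=1.4); cv2.imwrite(f"pics/{n}13.png",im)
E
```

```text
t 36.1 p [0.3917 0.3366 0.2294] z [ 0.004  0.    -1.   ] y [-0.563  0.827 -0.002] F [-1.  -0.6 -1.1] open 0.56 q [-0.11  0.88 -1.31  1.88  0.94  1.18  0.41]
[-0.06056601  0.05251712  0.22941471]
```

View pics/scene13.png

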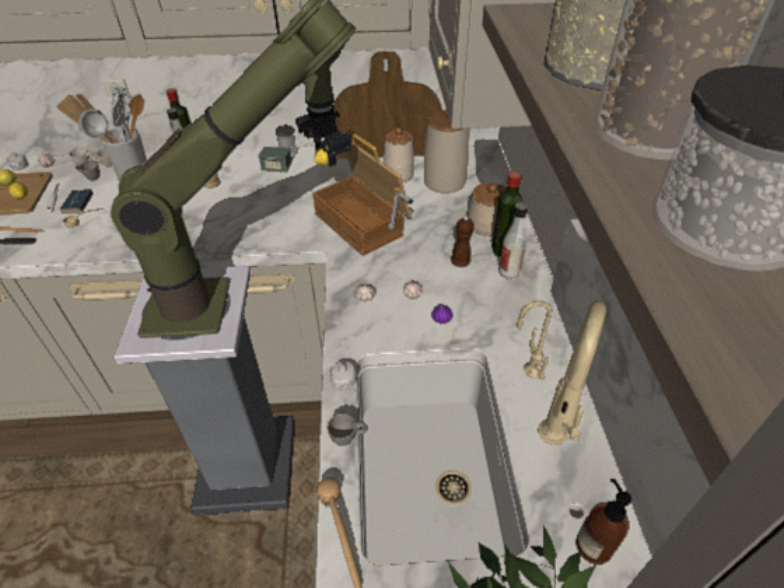

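The lemon hangs over the left half of the box, the arm is clear, and the joints are well inside their ranges.

Call:
carry_out:
  commands:
    - [-0.01,0.007,0.03,0,0,0]
    - [-0.02,0.014,0.06,0,0,0]
    - [-0.031,0.021,0.09,0,0,0]
    - [-0.031,0.021,0.09,0,0,0]
    - [-0.031,0.021,0.09,0,0,0]
    - [-0.031,0.021,0.09,0,0,0]

```text
clock: 36.8
tool_pos: [0.4064, 0.3718, 0.1412]
eef_rot: [-0.294, 0.956, 0.001, 0.003]
contact_force: [0.6, -0.6, -1.2]
opening: 0.558
```

```bash
python3 - <<'E'
from place import *
r.snapshot("top");show();p,R,s=st();print(tok(p))
Q=pori(0)
rows([(kw((-.029,.074,.04)),Q),(kw((-.029,.074,.024)),Q)],dmax=.03)
E
```

```text
t 36.85 p [0.4065 0.3719 0.1413] z [ 0.005  0.003 -1.   ] y [-0.563  0.827 -0.   ] F [ 0.7 -0.6 -0.3] open 0.558 q [-0.21  1.02 -1.2   1.86  1.09  1.11  0.32]
[-0.02844867  0.07340486  0.14133061]
CALL 0 5
[[0.0, 0.0, 0.025, 0.0, 0.1, 0.0], [0.001, 0.0, 0.051, 0.0, 0.2, 0.0], [0.001, 0.0, 0.076, 0.0, 0.3, 0.0], [0.001, 0.001, 0.101, 0.0, 0.3, 0.0], [0.001, 0.001, 0.117, 0.0, 0.3, 0.0]]
```

The gripper body must stay over the 85 mm rim, so I release at TCP z 0.029, which is about an 11 mm drop.

Call:
carry_out:
  commands:
    - [0,0,0.025,0,0,0]
    - [0,0,0.05,0,0,0]
    - [0.001,0,0.075,0,0,0]
    - [0.001,0,0.1,0,0,0]
    - [0.001,0.001,0.112,0,0,0]
    - [0.001,0.001,0.112,0,0,0]
    - [0.001,0.001,0.112,0,0,0]

```text
clock: 37.55
tool_pos: [0.4054, 0.3731, 0.029]
eef_rot: [-0.295, 0.956, 0.001, 0.002]
contact_force: [0.3, -0.3, -1.4]
opening: 0.559
```

Call:
carry_out:
  commands:
    - [0,0,0,0,0,0]
    - [0,0,0,0,0,0]
    - [0,0,0,0,0,0]
    - [0,0,0,0,0,0]
  fingers: 95

```text
clock: 37.95
tool_pos: [0.4053, 0.3726, 0.0281]
eef_rot: [-0.295, 0.956, 0.0, 0.002]
contact_force: [0.7, 1.0, 1.0]
opening: 0.629
```

```bash
python3 - <<'E'
from place import *
show();print(tok(st()[0]))
E
```

```text
t 37.95 p [0.4053 0.3726 0.0281] z [ 0.004  0.002 -1.   ] y [-0.563  0.826 -0.001] F [0.7 1.  1. ] open 0.629 q [-0.26  1.18 -1.07  1.9   1.31  1.    0.18]
[-0.02906164  0.07466387  0.0281199 ]
```

Call:
carry_out:
  commands:
    - [0,0,-0.03,0,0,0]
    - [0,0,-0.06,0,0,0]
    - [0,0,-0.1,0,0,0]
    - [0.01,0,-0.15,0,0,0]
    - [0.02,0,-0.2,0,0,0]
    - [0.02,-0.03,-0.21,0,0,0]
    - [0.02,-0.03,-0.21,0,0,0]
    - [0.02,-0.03,-0.21,0,0,0]

```text
clock: 38.75
tool_pos: [0.4051, 0.3354, 0.2375]
eef_rot: [-0.294, 0.956, 0.0, 0.002]
contact_force: [0.0, 0.9, 0.2]
opening: 0.628
```

```bash
python3 - <<'E'
from place import *
r.snapshot("top");show()
for n in ["scene","top"]:
    pc=r.snapshot(n); im=cv2.resize(pc["img"],None,fx=4,fy=4); cv2.imwrite(f"pics/{n}14.png",im[350:900,700:1500] if n=="scene" else im[550:1150,350:1150])
    for nm,c,S,_ in blobs(pc): print(n,nm,np.round(c,1),S,np.round(cray(c,pc,.028),4))
    for l in ["lid_handle","stay_knob"]:
      print(l,[(np.round(tok(d["xyz"]),3),round(d["p"],2)) for d in r.spot_point(pc,l)[:3]])
w=[((.42,.17,.24),ori(95,0)),((.484,-.003,.17),ori(70,0))]
rows(w,dmax=.045)
E
```

```text
t 38.8 p [0.4044 0.3358 0.2371] z [ 0.003  0.001 -1.   ] y [-0.563  0.826 -0.001] F [ 0.6  0.1 -0.8] open 0.628 q [-0.1   0.87 -1.31  1.84  0.92  1.2   0.45]
scene lemon [  8.  131.1] [0, 485, 70, 83, 3208] [-0.6885  0.6023  0.028 ]
scene garlic [462.6  36.7] [1810, 106, 72, 77, 1789] [1.8899 1.5187 0.028 ]
scene garlic [294.4 206.6] [1151, 804, 58, 49, 2115] [ 0.616  -0.0093  0.028 ]
scene garlic [260.3 208.5] [1014, 810, 59, 50, 2171] [ 0.4864 -0.0094  0.028 ]
scene purple [315.4 224.2] [1235, 874, 57, 49, 2123] [ 0.6836 -0.1056  0.028 ]
lid_handle [(array([ 0.033, -0.001,  0.287]), 0.78)]
stay_knob [(array([ 0.049, -0.179,  0.185]), 0.56)]
top lemon [125.2 267.2] [465, 1033, 75, 74, 3930] [0.4008 0.372  0.028 ]
top garlic [258.6 192. ] [1002, 737, 66, 69, 3132] [ 0.6152 -0.0059  0.028 ]
top garlic [259.  237.8] [1010, 914, 57, 73, 2732] [ 0.4817 -0.0071  0.028 ]
top purple [293.3 169.4] [1152, 646, 45, 67, 1978] [ 0.6819 -0.1076  0.028 ]
lid_handle []
stay_knob [(array([ 0.044, -0.182,  0.181]), 0.57)]
CALL 0 9
[[0.02, -0.037, -0.001, 0.0, 0.0, 7.3], [0.04, -0.073, -0.002, 0.0, 0.1, 14.7], [0.061, -0.11, -0.002, 0.0, 0.1, 22.0], [0.081, -0.146, -0.003, 0.0, 0.2, 29.3], [0.09, -0.182, 0.011, 0.0, 0.2, 34.3], [0.099, -0.218, 0.025, 0.0, 0.2, 39.3], [0.108, -0.254, 0.039, 0.0, 0.2, 44.3], [0.117, -0.289, 0.053, 0.1, 0.2, 49.3], [0.126, -0.325, 0.067, 0.1, 0.2, 54.3]]
```

View pics/top14.png

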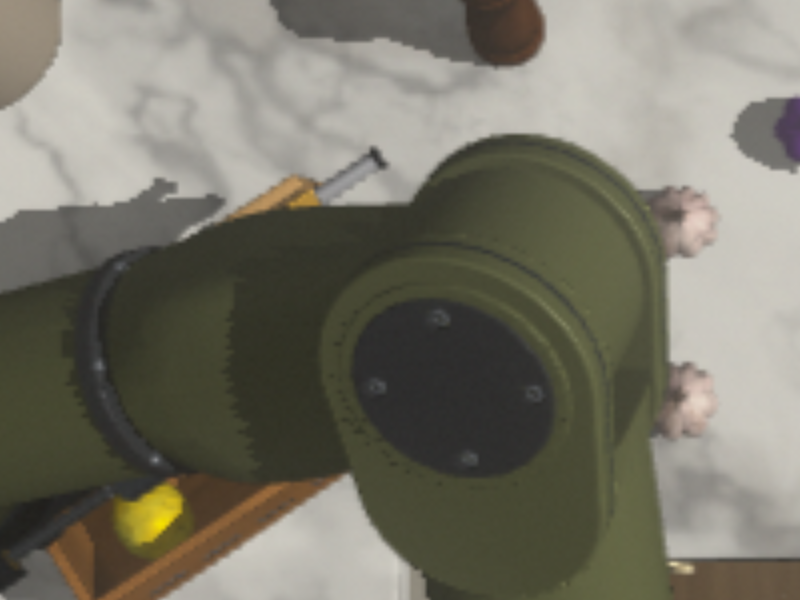

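The lemon is in the box at full-image top pixel (125,267) and the lid is still propped. Next is garlic B at (0.484,-0.003).

Call:
carry_out:
  commands:
    - [0.02,-0.037,0,0,0,7.3]
    - [0.04,-0.073,0,0,0,14.7]
    - [0.06,-0.11,0,0,0,22]
    - [0.08,-0.146,0,0,0,29.3]
    - [0.09,-0.182,0.011,0,0,34.3]
    - [0.099,-0.218,0.025,0,0,39.3]
    - [0.108,-0.254,0.039,0,0,44.3]
    - [0.117,-0.289,0.053,0,0,49.3]
    - [0.126,-0.325,0.067,0,0,54.3]
    - [0.126,-0.325,0.067,0,0,54.3]
    - [0.126,-0.325,0.067,0,0,54.3]
    - [0.126,-0.325,0.067,0,0,54.3]
  fingers: 0

```text
clock: 40.3
tool_pos: [0.4838, -0.0017, 0.1708]
eef_rot: [0.173, 0.985, 0.002, 0.002]
contact_force: [-0.1, -0.2, 0.6]
opening: 1.001
```

```bash
python3 - <<'E'
from h import *
r.snapshot("top");show()
p,R,s=st();pic=r.snapshot("wrist"); cv2.imwrite("pics/w15.png",pic["img"])
for nm,c,S,_ in blobs(pic): print(nm,np.round(c,1),S,np.round(wray(c,pic,p,R,.028),4))
for l in ["garlic_a_mid"]: print(l,[(np.round(d["xyz"],3),round(d["p"],2)) for d in r.spot_point(pic,l)[:4]])
E
```

```text
t 40.35 p [ 0.4838 -0.0015  0.171 ] z [ 0.005  0.003 -1.   ] y [0.34  0.941 0.004] F [-0.2 -0.4 -0.7] open 1.0 q [ 0.54  0.85 -1.1   2.03  0.99  0.93  0.11]
garlic [263.8 178.8] [1013, 653, 83, 126, 4860] [ 0.4688 -0.0093  0.028 ]
garlic [270.  207.9] [1037, 788, 93, 81, 4304] [ 0.4972 -0.0137  0.028 ]
garlic [305.3 303.3] [1174, 1130, 121, 146, 6897] [ 0.6134 -0.016   0.028 ]
garlic_a_mid [(array([0.483, 0.   , 0.031]), 0.56)]
```

View pics/w15.png

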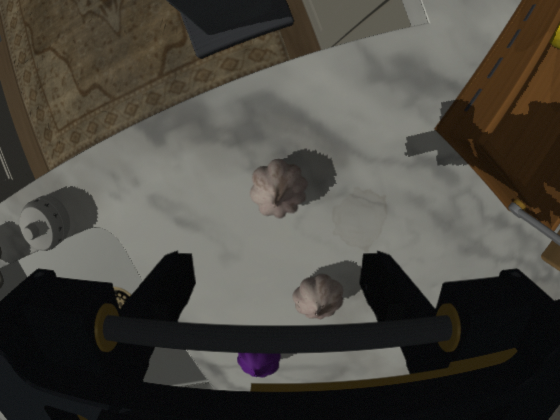

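The pale pink garlic is at (278,189), centred between the jaws (u=277). I'll go down and grip.

Call:
carry_out:
  commands:
    - [0,0,0.05,0,0,0]
    - [0,0,0.09,0,0,0]
    - [0,0,0.12,0,0,0]
    - [0,0,0.145,0,0,0]
    - [0,0,0.161,0,0,0]
    - [0,0,0.161,0,0,0]
    - [0,0,0.161,0,0,0]

```text
clock: 41.15
tool_pos: [0.4846, -0.0022, 0.0099]
eef_rot: [0.173, 0.985, 0.002, 0.002]
contact_force: [-0.5, -0.1, 0.0]
opening: 0.997
```

Call:
carry_out:
  commands:
    - [0,0,0,0,0,0]
    - [0,0,0,0,0,0]
    - [0,0,0,0,0,0]
    - [0,0,0,0,0,0]
    - [0,0,0,0,0,0]
    - [0,0,0,0,0,0]
    - [0,0,0,0,0,0]
  fingers: 255
  grip_force: 8

```text
clock: 41.85
tool_pos: [0.4847, -0.003, 0.0096]
eef_rot: [0.174, 0.985, 0.001, 0.002]
contact_force: [0.1, -0.7, 4.3]
opening: 0.585
```

Call:
carry_out:
  commands:
    - [0,0,-0.03,0,0,0]
    - [0,0,-0.07,0,0,0]
    - [0,0,-0.11,0,0,0]
    - [0,0,-0.15,0,0,0]
    - [0,0,-0.2,0,0,0]
    - [0,0,-0.22,0,0,0]
    - [0,0,-0.22,0,0,0]

```text
clock: 42.55
tool_pos: [0.485, -0.0029, 0.2319]
eef_rot: [0.174, 0.985, 0.002, 0.004]
contact_force: [0.5, -0.2, -0.4]
opening: 0.588
```

```bash
python3 - <<'E'
from place import *
r.snapshot("top");show()
Q=pori(0)
rows([((.43,.15,.24),ori(100,0)),(kw((-.08,0,.24)),Q),(kw((-.04,0,.2)),Q)],dmax=.045)
E
```

```text
t 42.6 p [ 0.484  -0.0037  0.23  ] z [ 0.006  0.001 -1.   ] y [0.343 0.939 0.003] F [ 0.4 -0.6 -0.9] open 0.59 q [ 0.58  0.75 -1.15  1.97  0.84  1.    0.24]
CALL 0 9
[[0.026, 0.031, -0.003, 0.0, 0.1, -7.5], [0.052, 0.063, -0.005, 0.0, 0.2, -15.0], [0.078, 0.094, -0.008, 0.1, 0.2, -22.6], [0.103, 0.126, -0.01, 0.1, 0.3, -30.1], [0.126, 0.164, -0.01, 0.1, 0.3, -38.1], [0.149, 0.203, -0.01, 0.0, 0.3, -46.2], [0.172, 0.242, -0.01, 0.0, 0.3, -54.3], [0.161, 0.258, 0.01, 0.0, 0.3, -54.3], [0.149, 0.274, 0.03, 0.0, 0.3, -54.3]]
```

Call:
carry_out:
  commands:
    - [0.026,0.031,-0.003,0,0,-7.5]
    - [0.052,0.063,-0.005,0,0,-15]
    - [0.078,0.094,-0.008,0,0,-22.6]
    - [0.103,0.126,-0.01,0,0,-30.1]
    - [0.126,0.164,-0.01,0,0,-38.1]
    - [0.149,0.203,-0.01,0,0,-46.2]
    - [0.172,0.242,-0.01,0,0,-54.3]
    - [0.161,0.258,0.01,0,0,-54.3]
    - [0.149,0.274,0.03,0,0,-54.3]
    - [0.149,0.274,0.03,0,0,-54.3]
    - [0.149,0.274,0.03,0,0,-54.3]

```text
clock: 43.7
tool_pos: [0.4364, 0.3042, 0.198]
eef_rot: [-0.295, 0.956, -0.0, 0.0]
contact_force: [-0.1, 0.1, -0.0]
opening: 0.593
```

```bash
python3 - <<'E'
from place import *
r.snapshot("top");show();p,R,s=st();print(tok(p))
Q=pori(0)
rows([(kw((-.008,0,.13)),Q),(kw((-.004,0,.029)),Q)],dmax=.03)
pc=r.snapshot("scene"); im=cv2.resize(pc["img"],None,fx=4,fy=4); cv2.imwrite("pics/scene16.png",im[350:900,700:1500])
E
```

```text
t 43.75 p [0.4366 0.3044 0.199 ] z [ 0.002  0.    -1.   ] y [-0.564  0.826 -0.001] F [ 0.6  0.6 -0. ] open 0.59 q [-0.04  0.92 -1.25  1.86  0.98  1.14  0.51]
[-0.04157376  0.00063208  0.19897039]
CALL 0 7
[[-0.011, 0.0, 0.023, 0.0, 0.0, 0.0], [-0.022, 0.0, 0.046, 0.0, 0.1, 0.1], [-0.033, -0.001, 0.069, 0.0, 0.1, 0.1], [-0.034, -0.001, 0.094, 0.0, 0.1, 0.1], [-0.035, -0.001, 0.12, 0.0, 0.1, 0.1], [-0.036, -0.001, 0.145, 0.0, 0.1, 0.1], [-0.037, -0.001, 0.17, 0.0, 0.1, 0.1]]
```

View pics/scene16.png

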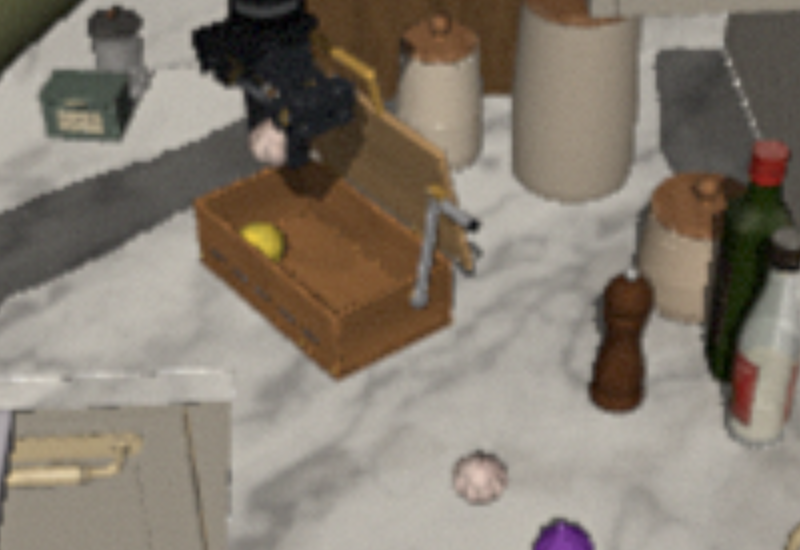

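Before lowering I add a 12° lean so the wrist clears the handle at the lid's top.

```bash
python3 - <<'E'
from place import *
p,R,s=st()
Q=pori(12)
rows([(kw((-.03,0,.17)),Q),(kw((-.012,0,.12)),Q)],dmax=.03)
rows([(kw((.0,0,.03)),Q)],dmax=.025,p0=kw((-.012,0,.12)),R0=Q)
E
```

```text
CALL 0 4
[[-0.006, 0.0, 0.015, 0.0, -5.9, 0.1], [-0.011, -0.001, 0.03, 0.0, -11.8, 0.1], [-0.02, -0.001, 0.055, 0.0, -11.8, 0.1], [-0.029, -0.001, 0.08, 0.0, -11.8, 0.1]]
CALL 0 4
[[0.002, 0.0, 0.023, 0.0, 0.0, 0.0], [0.003, 0.0, 0.045, 0.0, 0.0, 0.0], [0.005, 0.0, 0.068, 0.0, 0.0, 0.0], [0.007, 0.0, 0.091, 0.0, 0.0, 0.0]]
```

Call:
carry_out:
  commands:
    - [-0.006,0,0.015,0,-5.9,0]
    - [-0.011,-0.001,0.03,0,-11.8,0]
    - [-0.02,-0.001,0.055,0,-11.8,0]
    - [-0.029,-0.001,0.08,0,-11.8,0]
    - [-0.029,-0.001,0.08,0,-11.8,0]
    - [-0.029,-0.001,0.08,0,-11.8,0]

```text
clock: 44.4
tool_pos: [0.462, 0.3206, 0.1206]
eef_rot: [-0.293, 0.95, 0.031, 0.1]
contact_force: [-0.7, 0.5, 0.2]
opening: 0.588
```

```bash
python3 - <<'E'
from place import *
r.snapshot("top");show();p,R,s=st();print(tok(p))
E
```

```text
t 44.45 p [0.4622 0.321  0.1212] z [ 0.173  0.118 -0.978] y [-0.563  0.826  0.   ] F [ 0.8 -0.1  0.4] open 0.59 q [-0.09  0.98 -1.11  2.04  1.41  0.9   0.17]
[-1.10685308e-02 -8.78053845e-06  1.21209310e-01]
```

Call:
carry_out:
  commands:
    - [0.002,0,0.023,0,0,0]
    - [0.003,0,0.045,0,0,0]
    - [0.005,0,0.068,0,0,0]
    - [0.007,0,0.09,0,0,0]
    - [0.007,0,0.09,0,0,0]
    - [0.007,0,0.09,0,0,0]

```text
clock: 45.05
tool_pos: [0.4723, 0.3279, 0.0318]
eef_rot: [-0.293, 0.95, 0.031, 0.101]
contact_force: [-0.6, 0.2, 0.0]
opening: 0.594
```

```bash
python3 - <<'E'
from place import *
show();p,R,s=st();print(tok(p))
pc=r.snapshot("scene"); im=cv2.resize(pc["img"],None,fx=4,fy=4); cv2.imwrite("pics/scene17.png",im[350:900,700:1500])
E
```

```text
t 45.05 p [0.4723 0.3279 0.0318] z [ 0.173  0.118 -0.978] y [-0.563  0.826  0.   ] F [-0.6  0.2  0. ] open 0.594 q [-0.13  1.14 -1.02  2.03  1.63  0.89  0.03]
[ 1.22365680e-03 -1.95093644e-05  3.17752060e-02]
```

View pics/scene17.png

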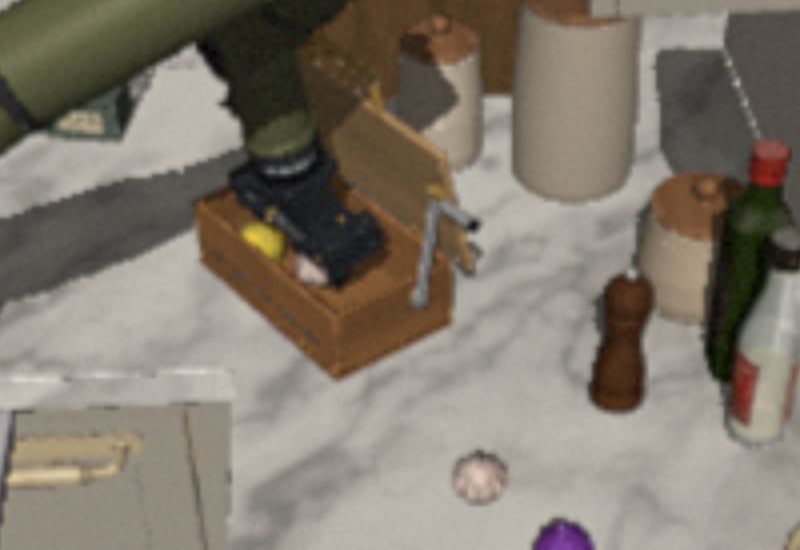

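Call:
carry_out:
  commands:
    - [0,0,0.006,0,0,0]
    - [0,0,0.011,0,0,0]
    - [0,0,0.011,0,0,0]

```text
clock: 45.4
tool_pos: [0.4753, 0.33, 0.0205]
eef_rot: [-0.293, 0.95, 0.031, 0.102]
contact_force: [1.1, 1.6, 3.5]
opening: 0.587
```

Call:
carry_out:
  commands:
    - [0,0,0,0,0,0]
    - [0,0,0,0,0,0]
    - [0,0,0,0,0,0]
    - [0,0,0,0,0,0]
  fingers: 80

```text
clock: 45.8
tool_pos: [0.474, 0.3282, 0.0193]
eef_rot: [-0.293, 0.95, 0.03, 0.1]
contact_force: [0.5, -0.3, -0.3]
opening: 0.69
```

Call:
carry_out:
  commands:
    - [0,0,-0.03,0,0,0]
    - [0,0,-0.06,0,0,0]
    - [0,0,-0.1,0,0,0]
    - [0,0,-0.15,0,0,0]
    - [0.02,0,-0.2,0,0,0]
    - [0.05,-0.02,-0.22,0,0,0]
    - [0.05,-0.02,-0.22,0,0,0]

```text
clock: 46.5
tool_pos: [0.4056, 0.2547, 0.2256]
eef_rot: [-0.293, 0.95, 0.028, 0.101]
contact_force: [0.2, 0.9, -0.7]
opening: 0.683
```

```bash
python3 - <<'E'
from place import *
r.snapshot("top");show();print(tok(st()[0]))
for n in ["scene","top"]:
    pc=r.snapshot(n); im=cv2.resize(pc["img"],None,fx=4,fy=4); cv2.imwrite(f"pics/{n}18.png",im[350:900,700:1500] if n=="scene" else im[550:1150,350:1150])
    for nm,c,S,_ in blobs(pc): 
        P=cray(c,pc,.033); print(n,nm,np.round(c,1),S,np.round(P,4),np.round(tok(P),3))
    for l in ["lid_handle","stay_knob"]:
      print(l,[(np.round(tok(d["xyz"]),3),round(d["p"],2)) for d in r.spot_point(pc,l)[:3]])
w=[((.43,.15,.24),ori(90,0)),((.54,.05,.2),ori(70,0)),((.613,-.004,.17),ori(60,0))]
rows(w,dmax=.045)
E
```

```text
t 46.55 p [0.4068 0.2566 0.225 ] z [ 0.175  0.114 -0.978] y [-0.563  0.827 -0.004] F [ 0.7 -0.2 -0.5] open 0.687 q [ 0.08  0.74 -1.27  2.17  1.17  0.88  0.28]
[-0.09303108 -0.02215773  0.2249716 ]
scene lemon [  8.1 131.1] [0, 485, 70, 83, 3228] [-0.6825  0.5942  0.033 ] [-0.804  0.869  0.033]
scene garlic [256.  154.4] [1001, 595, 51, 47, 1775] [0.4783 0.3224 0.033 ] [ 0.003 -0.008  0.033]
scene garlic [294.5 206.7] [1152, 805, 56, 49, 2050] [ 0.6157 -0.0145  0.033 ] [-0.073 -0.364  0.033]
scene purple [315.4 224.2] [1235, 873, 57, 50, 2135] [ 0.6827 -0.1101  0.033 ] [-0.071 -0.481  0.033]
lid_handle [(array([0.032, 0.001, 0.288]), 0.62), (array([-0.034,  0.076,  0.032]), 0.62)]
stay_knob [(array([ 0.049, -0.18 ,  0.184]), 0.6), (array([ 0.001, -0.002,  0.037]), 0.49), (array([0.08 , 0.005, 0.087]), 0.37)]
top garlic [257.3 191.7] [998, 737, 70, 67, 3322] [ 0.6149 -0.0025  0.033 ] [-0.067 -0.353  0.033]
top garlic [140.9 237.7] [535, 927, 64, 52, 2324] [0.4838 0.3296 0.033 ] [ 0.012 -0.005  0.033]
top purple [293.2 169.5] [1150, 646, 47, 67, 2045] [ 0.6802 -0.107   0.033 ] [-0.071 -0.477  0.033]
lid_handle [(array([ 0.026, -0.001,  0.286]), 0.87), (array([ 0.08 , -0.001,  0.09 ]), 0.22)]
stay_knob [(array([ 0.04 , -0.181,  0.182]), 0.48)]
CALL 0 12
[[0.008, -0.021, -0.005, 0.7, 2.3, 6.8], [0.015, -0.041, -0.01, 1.4, 4.6, 13.7], [0.023, -0.062, -0.015, 2.2, 7.0, 20.5], [0.031, -0.083, -0.02, 2.9, 9.3, 27.3], [0.039, -0.103, -0.025, 3.6, 11.6, 34.2], [0.032, -0.14, -0.013, 4.1, 11.5, 39.1], [0.026, -0.176, -0.002, 4.6, 11.4, 44.1], [0.019, -0.212, 0.01, 5.2, 11.2, 49.1], [0.013, -0.248, 0.021, 5.7, 11.1, 54.1], [0.005, -0.277, 0.033, 6.0, 10.9, 57.4], [-0.002, -0.305, 0.045, 6.4, 10.8, 60.7], [-0.01, -0.334, 0.057, 6.7, 10.7, 64.0]]
```

View pics/scene18.png

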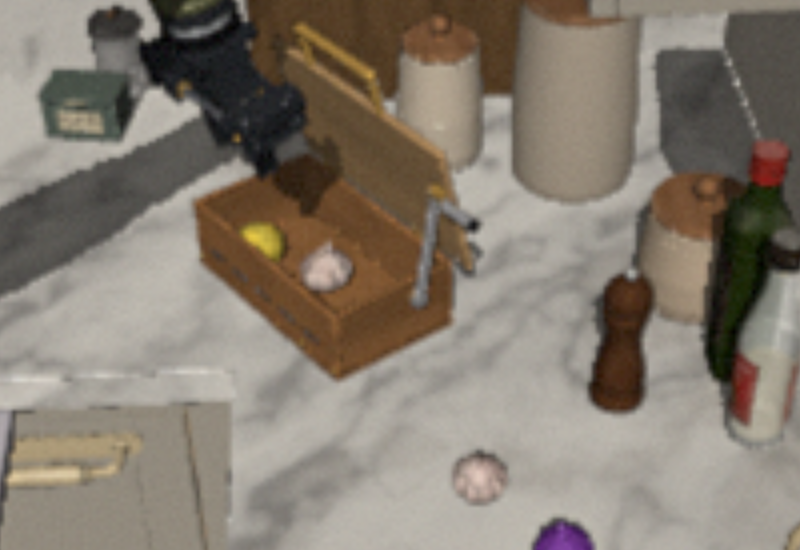

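The lemon and one garlic are in the box. Now the far garlic at (0.614,-0.004).

Call:
carry_out:
  commands:
    - [0.008,-0.021,-0.005,0.7,2.3,6.8]
    - [0.015,-0.041,-0.01,1.4,4.6,13.7]
    - [0.023,-0.062,-0.015,2.2,7,20.5]
    - [0.031,-0.083,-0.02,2.9,9.3,27.3]
    - [0.039,-0.103,-0.025,3.6,11.6,34.2]
    - [0.032,-0.14,-0.013,4.1,11.5,39.1]
    - [0.026,-0.176,-0.002,4.6,11.4,44.1]
    - [0.019,-0.212,0.01,5.2,11.2,49.1]
    - [0.013,-0.248,0.021,5.7,11.1,54.1]
    - [0.005,-0.277,0.033,6,10.9,57.4]
    - [-0.002,-0.305,0.045,6.4,10.8,60.7]
    - [-0.01,-0.334,0.057,6.7,10.7,64]
  fingers: 0

```text
clock: 48.05
tool_pos: [0.614, -0.0053, 0.1695]
eef_rot: [0.26, 0.966, 0.0, -0.0]
contact_force: [-0.4, 0.5, -1.0]
opening: 0.999
```

Call:
carry_out:
  commands:
    - [0,0,0,0,0,0]
    - [0,0,0,0,0,0]
    - [0,0,0,0,0,0]

```text
clock: 48.35
tool_pos: [0.6124, -0.0034, 0.1709]
eef_rot: [0.257, 0.966, 0.001, -0.0]
contact_force: [-0.7, 1.3, 0.4]
opening: 1.003
```

```bash
python3 - <<'E'
from h import *
r.snapshot("top");show()
p,R,s=st();pic=r.snapshot("wrist"); cv2.imwrite("pics/w19.png",pic["img"])
for l in ["garlic_a_mid"]: print(l,[(np.round(d["xyz"],3),round(d["p"],2)) for d in r.spot_point(pic,l)[:4]])
E
```

```text
t 48.4 p [ 0.6124 -0.0034  0.1712] z [ 0.001  0.001 -1.   ] y [0.497 0.868 0.001] F [-1.   0.1  0.4] open 1.001 q [ 0.43  0.93 -0.99  1.65  0.88  1.06  0.22]
garlic_a_mid []
```

View pics/w19.png

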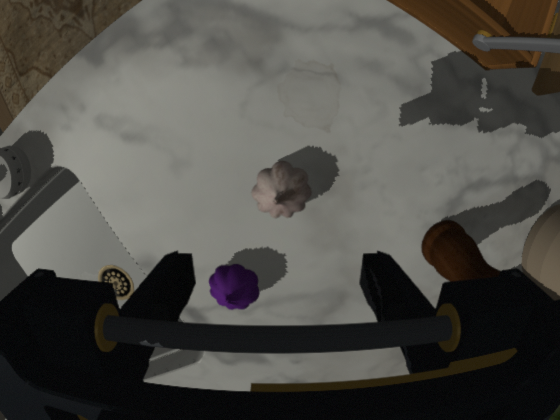

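The pale pink bulb at (282,189) is the target. The purple one at (234,287) and the mill at (445,245) are clear of the fingers.

Call:
carry_out:
  commands:
    - [0,0.002,0.05,0,0,0]
    - [0,0.004,0.09,0,0,0]
    - [0,0.004,0.12,0,0,0]
    - [0,0.004,0.145,0,0,0]
    - [0,0.004,0.161,0,0,0]
    - [0,0.004,0.161,0,0,0]
    - [0,0.004,0.161,0,0,0]

```text
clock: 49.2
tool_pos: [0.6157, -0.001, 0.0108]
eef_rot: [0.258, 0.966, 0.001, 0.001]
contact_force: [-0.1, -1.3, -0.2]
opening: 1.0
```

Call:
carry_out:
  commands:
    - [0,0,0,0,0,0]
    - [0,0,0,0,0,0]
    - [0,0,0,0,0,0]
    - [0,0,0,0,0,0]
    - [0,0,0,0,0,0]
    - [0,0,0,0,0,0]
    - [0,0,0,0,0,0]
  fingers: 255
  grip_force: 8

```text
clock: 49.9
tool_pos: [0.6155, -0.0015, 0.0103]
eef_rot: [0.259, 0.966, 0.0, 0.001]
contact_force: [-0.4, -0.1, 3.4]
opening: 0.628
```

Call:
carry_out:
  commands:
    - [0,0,-0.03,0,0,0]
    - [0,0,-0.07,0,0,0]
    - [0,0,-0.11,0,0,0]
    - [0,0,-0.15,0,0,0]
    - [0,0,-0.2,0,0,0]
    - [0,0,-0.22,0,0,0]
    - [0,0,-0.22,0,0,0]

```text
clock: 50.6
tool_pos: [0.6165, -0.0006, 0.2332]
eef_rot: [0.259, 0.966, 0.001, 0.003]
contact_force: [0.4, -0.0, -0.1]
opening: 0.633
```

```bash
python3 - <<'E'
from place import *
r.snapshot("top");show()
Q=pori(8)
rows([((.48,.06,.24),ori(90,0)),((.43,.16,.24),ori(110,0)),(kw((-.09,-.06,.24)),pori(4)),(kw((-.05,-.075,.19)),Q),(kw((-.035,-.075,.13)),Q)],dmax=.045)
E
```

```text
t 50.65 p [ 0.6154 -0.0016  0.2307] z [ 0.003 -0.    -1.   ] y [0.5   0.866 0.001] F [ 0.1 -0.  -1. ] open 0.629 q [ 0.44  0.86 -1.03  1.59  0.79  1.16  0.28]
CALL 0 12
[[0.037, -0.004, -0.002, 0.0, 0.0, -7.5], [0.074, -0.007, -0.005, 0.0, 0.1, -15.0], [0.111, -0.011, -0.007, 0.0, 0.1, -22.5], [0.148, -0.014, -0.01, 0.0, 0.2, -30.0], [0.179, 0.006, -0.01, 0.0, 0.2, -36.7], [0.21, 0.027, -0.01, 0.0, 0.2, -43.3], [0.241, 0.047, -0.01, 0.0, 0.2, -50.0], [0.258, 0.076, -0.01, -1.1, -1.6, -57.1], [0.274, 0.106, -0.01, -2.3, -3.4, -64.2], [0.259, 0.12, 0.015, -3.4, -5.2, -64.1], [0.243, 0.135, 0.04, -4.5, -7.0, -64.1], [0.24, 0.142, 0.07, -4.5, -7.0, -64.1]]
CALL 1 1
[[-0.003, 0.0, 0.031, 0.0, 0.0, 0.0]]
```

Call:
carry_out:
  commands:
    - [0.037,-0.004,-0.002,0,0,-7.5]
    - [0.074,-0.007,-0.005,0,0,-15]
    - [0.111,-0.011,-0.007,0,0,-22.5]
    - [0.148,-0.014,-0.01,0,0,-30]
    - [0.179,0.006,-0.01,0,0,-36.7]
    - [0.21,0.027,-0.01,0,0,-43.3]
    - [0.241,0.047,-0.01,0,0,-50]
    - [0.258,0.076,-0.01,-1.1,-1.6,-57.1]
    - [0.274,0.106,-0.01,-2.3,-3.4,-64.2]
    - [0.274,0.106,-0.01,-2.3,-3.4,-64.2]
    - [0.274,0.106,-0.01,-2.3,-3.4,-64.2]
    - [0.274,0.106,-0.01,-2.3,-3.4,-64.2]

```text
clock: 51.85
tool_pos: [0.4305, 0.2254, 0.2385]
eef_rot: [-0.293, 0.955, 0.01, 0.031]
contact_force: [-0.4, -0.4, -0.5]
opening: 0.628
```

```bash
python3 - <<'E'
from place import *
r.snapshot("top");show();print(tok(st()[0]))
Q=pori(4)
rows([(kw((-.045,-.074,.17)),Q),(kw((-.035,-.074,.12)),Q),(kw((-.033,-.074,.031)),Q)],dmax=.035)
E
```

```text
t 51.9 p [0.4307 0.2254 0.2387] z [ 0.054  0.038 -0.998] y [-0.561  0.828  0.001] F [ 0.2 -0.6 -0.6] open 0.627 q [ 0.16  0.79 -1.31  2.01  0.95  1.05  0.57]
[-0.09079676 -0.06133005  0.23872476]
CALL 0 8
[[-0.014, -0.004, 0.024, 0.0, -0.1, 0.0], [-0.027, -0.008, 0.048, 0.0, -0.1, -0.1], [-0.041, -0.013, 0.072, 0.1, -0.2, -0.1], [-0.044, -0.013, 0.097, 0.1, -0.2, -0.1], [-0.048, -0.013, 0.122, 0.1, -0.2, -0.1], [-0.047, -0.013, 0.152, 0.1, -0.2, -0.1], [-0.045, -0.013, 0.181, 0.1, -0.2, -0.1], [-0.044, -0.013, 0.211, 0.1, -0.2, -0.1]]
```

Call:
carry_out:
  commands:
    - [-0.014,-0.004,0.024,0,0,0]
    - [-0.027,-0.008,0.048,0,0,0]
    - [-0.041,-0.013,0.072,0,0,0]
    - [-0.044,-0.013,0.097,0,0,0]
    - [-0.048,-0.013,0.122,0,0,0]
    - [-0.048,-0.013,0.122,0,0,0]
    - [-0.047,-0.013,0.122,0,0,0]

```text
clock: 52.6
tool_pos: [0.4834, 0.247, 0.1213]
eef_rot: [-0.294, 0.955, 0.011, 0.032]
contact_force: [0.1, -0.2, 0.0]
opening: 0.633
```

```bash
python3 - <<'E'
from place import *
r.snapshot("top");show();print(tok(st()[0]))
pc=r.snapshot("scene"); im=cv2.resize(pc["img"],None,fx=4,fy=4); cv2.imwrite("pics/scene20.png",im[350:900,700:1500])
E
```

```text
t 52.65 p [0.4834 0.2474 0.1221] z [ 0.056  0.041 -0.998] y [-0.562  0.827  0.002] F [-0.2  0.2 -0.3] open 0.63 q [ 0.06  1.   -1.14  1.96  1.19  0.98  0.49]
[-0.0348233  -0.07285002  0.12206435]
```

View pics/scene20.png

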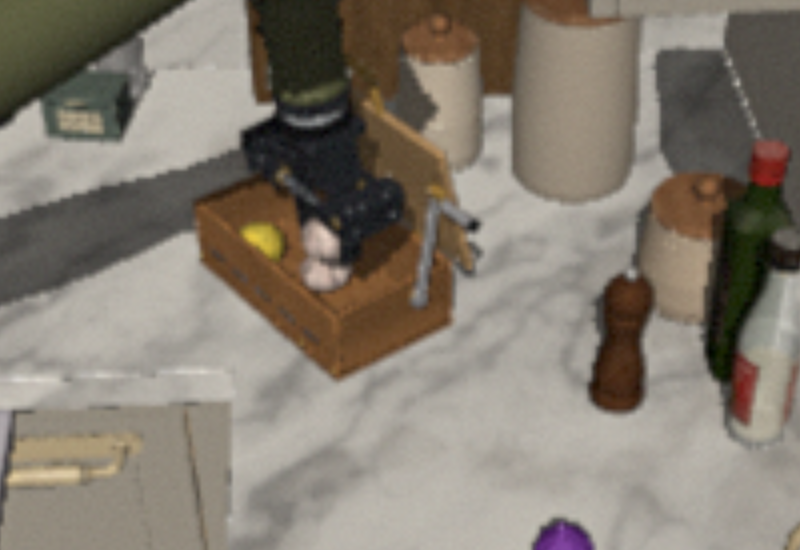

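Call:
carry_out:
  commands:
    - [0.001,0,0.03,0,0,0]
    - [0.002,-0.001,0.06,0,0,0]
    - [0.003,-0.001,0.08,0,0,0]
    - [0.003,-0.001,0.09,0,0,0]
    - [0.003,-0.001,0.09,0,0,0]
    - [0.003,-0.001,0.09,0,0,0]

```text
clock: 53.3
tool_pos: [0.4871, 0.2495, 0.0326]
eef_rot: [-0.294, 0.955, 0.012, 0.033]
contact_force: [0.1, -0.6, 0.2]
opening: 0.628
```

Call:
carry_out:
  commands:
    - [0,0,0,0,0,0]
    - [0,0,0,0,0,0]
    - [0,0,0,0,0,0]
    - [0,0,0,0,0,0]
  fingers: 76

```text
clock: 53.7
tool_pos: [0.4868, 0.2489, 0.0316]
eef_rot: [-0.294, 0.955, 0.011, 0.033]
contact_force: [-0.2, 0.3, -0.4]
opening: 0.702
```

Call:
carry_out:
  commands:
    - [0,0,-0.03,0,0,0]
    - [0,0,-0.06,0,0,0]
    - [0,0,-0.1,0,0,0]
    - [0,0,-0.15,0,0,0]
    - [0.02,0,-0.2,0,0,0]
    - [0.05,0,-0.22,0,0,0]
    - [0.05,0,-0.22,0,0,0]

```text
clock: 54.4
tool_pos: [0.4312, 0.211, 0.25]
eef_rot: [-0.296, 0.955, 0.01, 0.034]
contact_force: [0.4, 0.6, -0.0]
opening: 0.705
```

```bash
python3 - <<'E'
from place import *
r.snapshot("top");show();print(tok(st()[0]))
p,R,s=st()
pc=r.snapshot("wrist"); cv2.imwrite("pics/w21.png",pc["img"])
for n in ["scene"]:
    pc=r.snapshot(n); im=cv2.resize(pc["img"],None,fx=4,fy=4); cv2.imwrite(f"pics/{n}21.png",im[350:900,700:1500] if n=="scene" else im[550:1150,350:1150])
    for l in ["lid_handle","stay_knob","garlic_a_mid","lemon_a_mid"]:
      print(l,[(np.round(tok(d["xyz"]),3),round(d["p"],2)) for d in r.spot_point(pc,l)[:3]])
E
```

```text
t 54.45 p [0.4327 0.2112 0.2486] z [ 0.059  0.039 -0.997] y [-0.564  0.826 -0.   ] F [ 0.6  0.7 -0.3] open 0.701 q [ 0.2   0.77 -1.31  2.01  0.93  1.05  0.62]
[-0.09709634 -0.07426638  0.24859473]
lid_handle [(array([0.032, 0.002, 0.289]), 0.89), (array([ 0.02 , -0.143,  0.064]), 0.4)]
stay_knob [(array([ 0.046, -0.178,  0.186]), 0.5)]
garlic_a_mid [(array([ 0.003, -0.002,  0.001]), 0.57), (array([ 0.003, -0.003,  0.036]), 0.48)]
lemon_a_mid []
```

View pics/scene21.png

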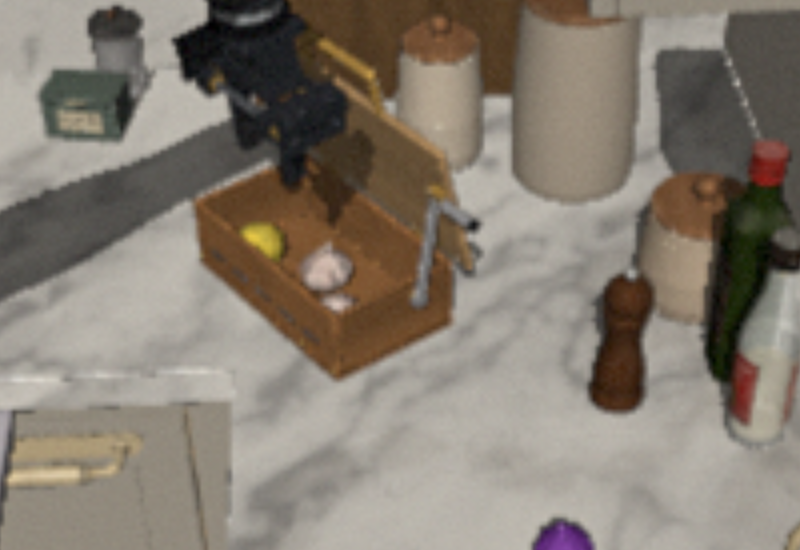

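View pics/w21.png

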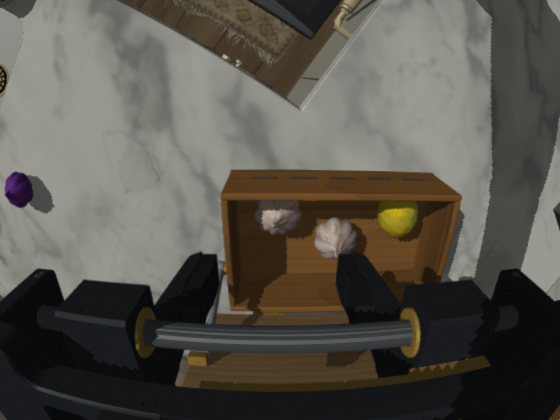

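All three are in the box: in the wrist view the garlic are at (278,214) and (334,236) and the lemon at (398,216). Next I go back to the handle to lift the lid off the stay.

```bash
python3 - <<'E'
from place import *
r.snapshot("top");show()
Q=ori(34.2,25); a=1.328
g=kw((.028,0,.287))+Q.apply([0,0,.016]); pre=g-Q.apply([0,0,.09]); print(tok(pre))
rows([(kw((-.12,-.05,.32)),ori(80,10)),(kw((-.10,0,.37)),Q),(pre,Q)],dmax=.045)
E
```

```text
t 54.8 p [0.4332 0.2122 0.2465] z [ 0.054  0.04  -0.998] y [-0.563  0.827  0.003] F [-0.2 -0.2  0. ] open 0.7 q [ 0.2   0.77 -1.31  2.01  0.93  1.05  0.62]
[-3.27375137e-03  2.45029691e-17  3.54066776e-01]
CALL 0 12
[[0.003, 0.004, -0.012, -1.3, 0.0, 7.4], [0.006, 0.008, -0.025, -2.6, -0.1, 14.8], [0.009, 0.012, -0.037, -3.9, -0.1, 22.2], [0.013, 0.016, -0.05, -5.2, -0.2, 29.6], [0.016, 0.02, -0.062, -6.5, -0.2, 37.0], [0.019, 0.024, -0.075, -7.8, -0.3, 44.4], [0.015, 0.032, -0.083, -9.3, -2.9, 51.9], [0.011, 0.041, -0.091, -10.7, -5.5, 59.3], [0.007, 0.049, -0.099, -12.1, -8.3, 66.7], [0.003, 0.057, -0.107, -13.6, -11.0, 74.1], [-0.001, 0.066, -0.115, -15.0, -13.8, 81.5], [-0.005, 0.074, -0.123, -16.4, -16.7, 88.9]]
CALL 1 3
[[0.0, 0.027, 0.018, 0.0, 0.0, 0.0], [0.0, 0.054, 0.037, 0.0, 0.0, 0.0], [0.0, 0.081, 0.055, 0.0, 0.0, 0.0]]
```

Call:
carry_out:
  commands:
    - [0.003,0.004,-0.012,-1.3,0,7.4]
    - [0.006,0.008,-0.025,-2.6,-0.1,14.8]
    - [0.009,0.012,-0.037,-3.9,-0.1,22.2]
    - [0.013,0.016,-0.05,-5.2,-0.2,29.6]
    - [0.016,0.02,-0.062,-6.5,-0.2,37]
    - [0.019,0.024,-0.075,-7.8,-0.3,44.4]
    - [0.015,0.032,-0.083,-9.3,-2.9,51.9]
    - [0.011,0.041,-0.091,-10.7,-5.5,59.3]
    - [0.007,0.049,-0.099,-12.1,-8.3,66.7]
    - [0.003,0.057,-0.107,-13.6,-11,74.1]
    - [-0.001,0.066,-0.115,-15,-13.8,81.5]
    - [-0.005,0.074,-0.123,-16.4,-16.7,88.9]
  fingers: 140

```text
clock: 56.0
tool_pos: [0.3887, 0.2711, 0.3708]
eef_rot: [0.459, 0.861, 0.192, 0.102]
contact_force: [0.2, -0.0, -0.5]
opening: 0.447
```

Call:
carry_out:
  commands:
    - [0,0.027,0.018,0,0,0]
    - [0,0.054,0.037,0,0,0]
    - [0,0.08,0.055,0,0,0]
    - [0,0.08,0.055,0,0,0]
    - [0,0.08,0.055,0,0,0]
    - [0,0.08,0.055,0,0,0]

```text
clock: 56.6
tool_pos: [0.4669, 0.3244, 0.3542]
eef_rot: [0.456, 0.863, 0.191, 0.102]
contact_force: [0.6, 0.1, 0.2]
opening: 0.45
```

```bash
python3 - <<'E'
from lidarc import *
r.snapshot("top");r.snapshot("top")
p,R,s=st(); show(); pic=r.snapshot("wrist"); im=pic["img"]; cv2.imwrite("pics/w22.png",im)
print(tok(p),tok(p+R.apply([0,0,.074])))
for l in ["lid_handle"]:
      print(l,[(np.round(tok(d["xyz"]),3),round(d["p"],2)) for d in r.spot_point(pic,l)[:3]])
E
```

```text
t 56.7 p [0.4672 0.3242 0.3546] z [ 0.351  0.236 -0.906] y [0.749 0.51  0.423] F [-0.1 -1.  -0.4] open 0.451 q [-0.11  0.41 -0.87  1.97  0.81  0.6  -0.89]
[-5.04540415e-03 -1.43006792e-04  3.54598698e-01] [ 2.62469521e-02 -2.63081590e-04  2.87540708e-01]
lid_handle [(array([0.034, 0.001, 0.288]), 0.81)]
```

View pics/w22.png

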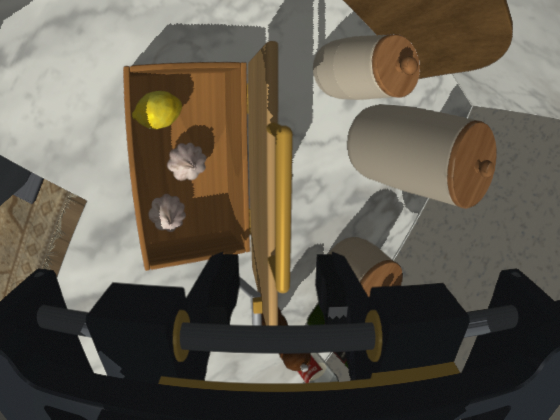

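The bar is at u≈284, so I shift +5 mm in tool y. All three pieces show in the box.

Call:
carry_out:
  commands:
    - [0,0.005,0.03,0,0,0]
    - [0,0.005,0.06,0,0,0]
    - [0,0.005,0.09,0,0,0]
    - [0,0.005,0.09,0,0,0]
    - [0,0.005,0.09,0,0,0]

```text
clock: 57.3
tool_pos: [0.5027, 0.3487, 0.2754]
eef_rot: [0.456, 0.863, 0.191, 0.102]
contact_force: [0.0, -0.2, 0.6]
opening: 0.45
```

Call:
carry_out:
  commands:
    - [0,0,0,0,0,0]
    - [0,0,0,0,0,0]
    - [0,0,0,0,0,0]
    - [0,0,0,0,0,0]
  fingers: 255
  grip_force: 12

```text
clock: 57.7
tool_pos: [0.5034, 0.3485, 0.2758]
eef_rot: [0.457, 0.863, 0.192, 0.102]
contact_force: [-0.8, -1.3, 2.6]
opening: 0.131
```

```bash
python3 la.py; python3 - <<'E'
from lidarc import *
p,R,s=st(); g=tok(p-R.apply([0,0,.016]))
d=g-np.array([.0775,g[1],.087]); rad=np.hypot(d[0],d[2]); a0=np.arctan2(d[2],-d[0])
w=[]
for a in np.append(np.arange(a0+.05,1.735,.05),1.745):
    Q=ori(34.2,25); w.append((kw((.0775-rad*np.cos(a),g[1],.087+rad*np.sin(a)))+Q.apply([0,0,.016]),Q)); 
rows(w)
E
```

```text
t 57.7 p [0.5034 0.3485 0.2758] z [ 0.352  0.237 -0.906] y [0.749 0.509 0.424] F [-0.8 -1.3  2.6] open 0.131 q [-0.27  0.55 -0.68  1.98  1.07  0.48 -1.12]
[ 0.03168884 -0.00039628  0.29030581] 0.2084032499518212 lid 1.3251665858458748
rad 2.8 tan -0.8 side -0.6
CALL 0 8
[[0.0, 0.01, 0.002, 0.1, 0.1, 0.0], [0.0, 0.02, 0.005, 0.1, 0.1, 0.0], [0.0, 0.03, 0.009, 0.1, 0.1, 0.0], [0.0, 0.04, 0.013, 0.1, 0.1, 0.0], [0.0, 0.049, 0.017, 0.1, 0.1, 0.0], [0.0, 0.058, 0.022, 0.1, 0.1, 0.0], [0.0, 0.067, 0.028, 0.1, 0.1, 0.0], [0.0, 0.075, 0.033, 0.1, 0.1, 0.0]]
```

Call:
carry_out:
  commands:
    - [0,0.005,0.001,0,0,0]
    - [0,0.01,0.002,0,0,0]
    - [0,0.02,0.006,0,0,0]
    - [0,0.03,0.01,0,0,0]
    - [0,0.04,0.014,0,0,0]

```text
clock: 58.2
tool_pos: [0.5391, 0.3728, 0.2798]
eef_rot: [0.457, 0.863, 0.192, 0.102]
contact_force: [-0.4, -0.6, 0.1]
opening: 0.134
```

```bash
python3 la.py
```

```text
t 58.2 p [0.5391 0.3728 0.2798] z [ 0.351  0.237 -0.906] y [0.749 0.509 0.424] F [-0.4 -0.6  0.1] open 0.134 q [-0.26  0.61 -0.71  1.86  1.01  0.56 -1.01]
[ 0.07495003 -0.00038971  0.29430249] 0.2073181717730905 lid 1.534496222825811
rad 0.2 tan -0.6 side -0.3
```

Call:
carry_out:
  commands:
    - [0,0.01,0.004,0,0,0]
    - [0,0.019,0.009,0,0,0]
    - [0,0.028,0.015,0,0,0]
    - [0,0.035,0.019,0,0,0]
    - [0,0.037,0.02,0,0,0]
    - [0,0.037,0.02,0,0,0]

```text
clock: 58.8
tool_pos: [0.5685, 0.3925, 0.273]
eef_rot: [0.457, 0.864, 0.185, 0.1]
contact_force: [-12.7, -9.4, 3.0]
opening: 0.128
```

```bash
python3 la.py
```

```text
t 58.8 p [0.5685 0.3925 0.273 ] z [ 0.343  0.228 -0.911] y [0.753 0.514 0.412] F [-12.7  -9.4   3. ] open 0.128 q [-0.27  0.67 -0.73  1.75  0.98  0.63 -0.94]
[ 0.11050437 -0.00053788  0.28758799] 0.20328509268420888 lid 1.7098732767858942
rad 0.4 tan -16.0 side -0.6
```

The lid is on its stop (16 N tangential). I release it and move to the knob.

Call:
carry_out:
  commands:
    - [0,-0.003,-0.001,0,0,0]
    - [0,-0.003,-0.001,0,0,0]

```text
clock: 59.0
tool_pos: [0.5683, 0.3924, 0.2733]
eef_rot: [0.457, 0.864, 0.188, 0.101]
contact_force: [-3.7, -1.6, -8.8]
opening: 0.129
```

Call:
carry_out:
  commands:
    - [0,0,0,0,0,0]
    - [0,0,0,0,0,0]
    - [0,0,0,0,0,0]
  fingers: 140

```text
clock: 59.3
tool_pos: [0.5718, 0.3957, 0.2785]
eef_rot: [0.457, 0.862, 0.194, 0.103]
contact_force: [0.3, -0.2, 0.7]
opening: 0.372
```

Call:
carry_out:
  commands:
    - [0,0,-0.02,0,0,0]
    - [0,0,-0.05,0,0,0]
    - [0,0,-0.09,0,0,0]
    - [0,-0.04,-0.1,0,0,0]
    - [0,-0.09,-0.1,0,0,0]
    - [0,-0.12,-0.1,0,0,0]
    - [0,-0.12,-0.1,0,0,0]

```text
clock: 60.0
tool_pos: [0.4426, 0.3071, 0.3158]
eef_rot: [0.456, 0.864, 0.19, 0.103]
contact_force: [-0.0, 0.1, -0.6]
opening: 0.453
```

```bash
python3 - <<'E'
from lidarc import *
r.snapshot("top");r.snapshot("top");show();print(tok(st()[0]))
for n in ["scene","top"]:
    pc=r.snapshot(n); im=cv2.resize(pc["img"],None,fx=4,fy=4); cv2.imwrite(f"pics/{n}23.png",im[350:900,700:1500])
    for l in ["lid_handle","stay_knob"]:
      print(l,[(np.round(tok(d["xyz"]),3),round(d["p"],2)) for d in r.spot_point(pc,l)[:3]])
Q=ori(34.2,42); g=kw((.0555,-.184,.179))+Q.apply([0,0,.0175]); pre=g-Q.apply([0,0,.10]); print(tok(pre))
rows([(kw((-.08,-.1,.34)),ori(34.2,35)),(kw((-.06,-.184,.28)),Q),(pre,Q)],dmax=.045)
E
```

```text
t 60.1 p [0.4462 0.3105 0.3179] z [ 0.353  0.239 -0.904] y [0.747 0.509 0.427] F [1.3 0.2 0.4] open 0.456 q [-0.18  0.41 -0.77  2.1   0.96  0.48 -1.06]
[-0.03016399  0.00032246  0.3179239 ]
lid_handle [(array([0.109, 0.001, 0.291]), 0.7), (array([0.079, 0.003, 0.087]), 0.48)]
stay_knob [(array([ 0.058, -0.181,  0.183]), 0.48)]
lid_handle [(array([ 0.106, -0.002,  0.289]), 0.79), (array([0.078, 0.001, 0.09 ]), 0.51), (array([-0.034,  0.075,  0.034]), 0.4)]
stay_knob [(array([ 0.049, -0.181,  0.182]), 0.74)]
[ 0.00029672 -0.184       0.24030945]
CALL 0 8
[[-0.033, -0.012, -0.014, -3.3, 0.0, 0.0], [-0.067, -0.023, -0.028, -6.6, 0.0, 0.0], [-0.1, -0.035, -0.042, -9.9, 0.0, 0.0], [-0.128, -0.037, -0.021, -12.2, 0.0, 0.0], [-0.156, -0.04, 0.0, -14.6, 0.0, 0.0], [-0.184, -0.042, 0.021, -16.9, 0.0, 0.0], [-0.184, -0.023, 0.052, -16.9, 0.0, 0.0], [-0.184, -0.005, 0.082, -16.9, 0.0, 0.0]]
```

View pics/scene23.png

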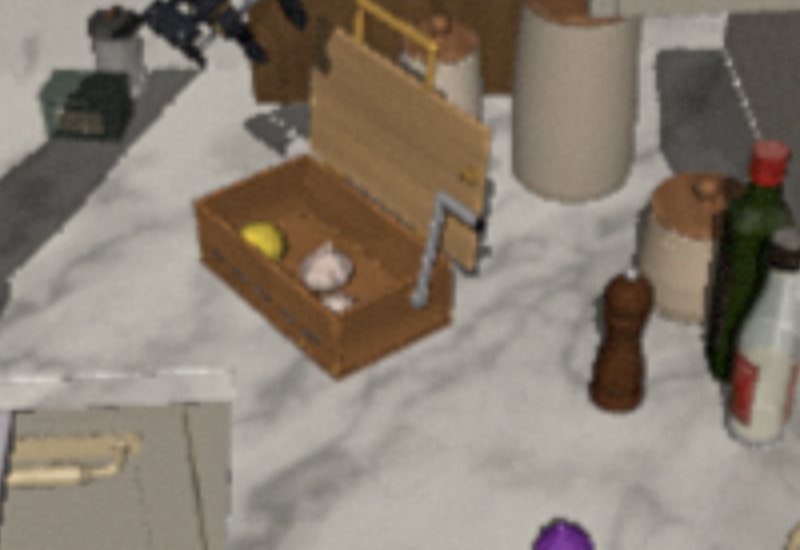

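Call:
carry_out:
  commands:
    - [-0.033,-0.012,-0.014,-3.3,0,0]
    - [-0.067,-0.023,-0.028,-6.6,0,0]
    - [-0.1,-0.035,-0.042,-9.9,0,0]
    - [-0.128,-0.037,-0.021,-12.2,0,0]
    - [-0.156,-0.04,0,-14.6,0,0]
    - [-0.184,-0.042,0.021,-16.9,0,0]
    - [-0.184,-0.023,0.052,-16.9,0,0]
    - [-0.184,-0.005,0.082,-16.9,0,0]
    - [-0.184,-0.005,0.082,-16.9,0,0]
    - [-0.184,-0.005,0.082,-16.9,0,0]
    - [-0.184,-0.005,0.082,-16.9,0,0]

```text
clock: 61.5
tool_pos: [0.5734, 0.1745, 0.2405]
eef_rot: [0.437, 0.825, 0.316, 0.168]
contact_force: [-0.1, 0.4, -0.3]
opening: 0.452
```

```bash
python3 - <<'E'
from lidarc import *
r.snapshot("top");show()
p,R,s=st(); pic=r.snapshot("wrist"); im=pic["img"]; cv2.imwrite("pics/w24.png",im)
print(tok(p),"aim", tok(p+R.apply([0,0,.0825])))
for l in ["stay_knob"]:
      print(l,[(np.round(tok(d["xyz"]),3),round(d["p"],2)) for d in r.spot_point(pic,l)[:3]])
E
```

```text
t 61.55 p [0.573  0.1746 0.2412] z [ 0.553  0.376 -0.743] y [0.613 0.42  0.669] F [-1.1 -0.6  0.8] open 0.451 q [ 0.35  0.74 -0.98  2.29  2.38  0.53 -1.96]
[-0.00161709 -0.1833544   0.24120465] aim [ 0.05356174 -0.18339075  0.17987322]
stay_knob []
```

View pics/w24.png

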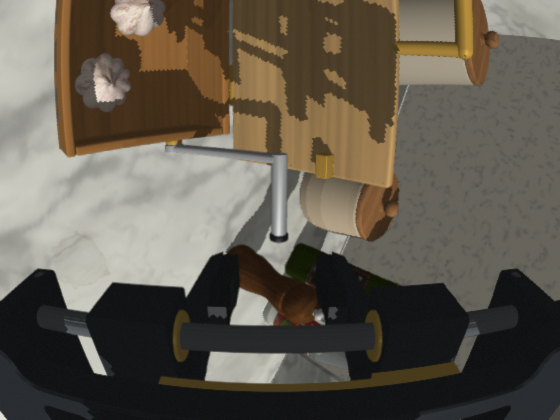

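The knob bar is at u≈279, centred. I grip it.

Call:
carry_out:
  commands:
    - [0,0.001,0.03,0,0,0]
    - [0,0.001,0.06,0,0,0]
    - [0,0.001,0.085,0,0,0]
    - [0,0.001,0.1,0,0,0]
    - [0,0.001,0.1,0,0,0]
    - [0,0.001,0.1,0,0,0]

```text
clock: 62.25
tool_pos: [0.6291, 0.212, 0.1674]
eef_rot: [0.436, 0.826, 0.316, 0.168]
contact_force: [0.1, -0.2, -0.5]
opening: 0.453
```

Call:
carry_out:
  commands:
    - [0,0,0,0,0,0]
    - [0,0,0,0,0,0]
    - [0,0,0,0,0,0]
    - [0,0,0,0,0,0]
  fingers: 255
  grip_force: 10

```text
clock: 62.65
tool_pos: [0.6301, 0.212, 0.1674]
eef_rot: [0.436, 0.825, 0.316, 0.169]
contact_force: [-0.9, 0.1, 0.3]
opening: 0.131
```

```bash
cat > sa.py <<'E'
from lidarc import *
show()
p,R,s=st(); g=tok(p-R.apply([0,0,.0175])); rad=np.hypot(g[0]-.0255,g[2]-.065); a0=np.arctan2(g[2]-.065,.0255-g[0]); print(g,rad,"stay",a0,"lean",np.degrees(np.arccos(-R.as_matrix()[2,2]))); radial(a0)
E
python3 sa.py
python3 - <<'E'
from lidarc import *
def P(a,rad=.118): 
    Q=ori(34.2,20+22*min(1,max(0,a)/1.4))
    return (kw((.0255-rad*np.cos(a),-.184,.065+rad*np.sin(a)))+Q.apply([0,0,.0175]),Q)
c=P(1.82)
rows([P(a) for a in np.arange(1.74,.93,-.08)],p0=c[0],R0=c[1])
c=P(.94)
rows([P(a) for a in np.arange(.86,-.03,-.08)],p0=c[0],R0=c[1])
E
```

```text
t 62.65 p [0.6301 0.212  0.1674] z [ 0.555  0.375 -0.743] y [0.613 0.419 0.67 ] F [-0.9  0.1  0.3] open 0.131 q [ 0.24  0.94 -0.91  2.16  2.43  0.63 -1.93]
[ 0.05489295 -0.18454217  0.18037649] 0.11906166288690441 stay 1.820246950243177 lean 42.035663789183346
rad 0.1 tan -0.8 side 0.6
CALL 0 11
[[0.0, -0.006, -0.008, 0.0, 0.0, 0.0], [0.0, -0.012, -0.015, 0.0, 0.0, 0.0], [0.0, -0.018, -0.021, 0.0, 0.0, 0.0], [0.0, -0.026, -0.028, 0.0, 0.0, 0.0], [0.0, -0.033, -0.033, 0.0, 0.0, 0.0], [0.0, -0.042, -0.038, 0.9, 0.0, 0.0], [0.0, -0.05, -0.042, 2.2, 0.0, 0.0], [0.0, -0.06, -0.046, 3.5, 0.0, 0.0], [0.0, -0.069, -0.049, 4.7, 0.0, 0.0], [0.0, -0.079, -0.051, 6.0, 0.0, 0.0], [0.0, -0.088, -0.052, 7.2, 0.0, 0.0]]
CALL 0 12
[[0.0, -0.01, 0.001, 1.3, 0.0, 0.0], [0.0, -0.02, 0.002, 2.5, 0.0, 0.0], [0.0, -0.029, 0.004, 3.8, 0.0, 0.0], [0.0, -0.038, 0.007, 5.0, 0.0, 0.0], [0.0, -0.048, 0.01, 6.3, 0.0, 0.0], [0.0, -0.056, 0.014, 7.5, 0.0, 0.0], [0.0, -0.065, 0.019, 8.8, 0.0, 0.0], [0.0, -0.073, 0.025, 10.1, 0.0, 0.0], [0.0, -0.081, 0.031, 11.3, 0.0, 0.0], [0.0, -0.088, 0.037, 12.6, 0.0, 0.0], [0.0, -0.094, 0.044, 13.8, 0.0, 0.0], [0.0, -0.1, 0.052, 14.8, 0.0, 0.0]]
```

Call:
carry_out:
  commands:
    - [0,-0.006,-0.008,0,0,0]
    - [0,-0.012,-0.015,0,0,0]
    - [0,-0.018,-0.021,0,0,0]
    - [0,-0.026,-0.028,0,0,0]
    - [0,-0.033,-0.033,0,0,0]
    - [0,-0.042,-0.038,0.9,0,0]

```text
clock: 63.25
tool_pos: [0.583, 0.18, 0.1684]
eef_rot: [0.437, 0.827, 0.311, 0.166]
contact_force: [-0.3, -0.3, 6.6]
opening: 0.131
```

```bash
python3 sa.py
```

```text
t 63.25 p [0.583  0.18   0.1684] z [ 0.546  0.369 -0.752] y [0.621 0.424 0.659] F [-0.3 -0.3  6.6] open 0.131 q [ 0.3   0.92 -0.96  2.3   2.48  0.71 -1.98]
[-0.00187921 -0.18448674  0.18151987] 0.1196933614214348 stay 1.3400084621349946 lean 41.24823172336463
rad 6.5 tan 1.1 side -0.1
```

Call:
carry_out:
  commands:
    - [0,-0.009,-0.004,1.3,0,0]
    - [0,-0.018,-0.007,2.6,0,0]
    - [0,-0.028,-0.009,3.8,0,0]
    - [0,-0.037,-0.011,5.1,0,0]
    - [0,-0.047,-0.011,6.3,0,0]

```text
clock: 63.75
tool_pos: [0.5461, 0.155, 0.1436]
eef_rot: [0.447, 0.844, 0.262, 0.14]
contact_force: [-4.7, -5.4, 8.6]
opening: 0.125
```

```bash
python3 sa.py
```

```text
t 63.75 p [0.5461 0.155  0.1436] z [ 0.47   0.318 -0.823] y [0.681 0.463 0.568] F [-4.7 -5.4  8.6] open 0.125 q [ 0.28  0.9  -0.9   2.34  2.4   0.65 -1.95]
[-0.04485261 -0.18444435  0.15805859] 0.11665929522485186 stay 0.9234641502379529 lean 34.57714025428689
rad 11.1 tan -0.3 side -1.8
```

Call:
carry_out:
  commands:
    - [0,-0.01,0,1.3,0,0]
    - [0,-0.021,0.001,2.5,0,0]
    - [0,-0.03,0.003,3.8,0,0]
    - [0,-0.039,0.006,5,0,0]
    - [0,-0.049,0.009,6.3,0,0]
    - [0,-0.057,0.013,7.5,0,0]

```text
clock: 64.35
tool_pos: [0.5151, 0.134, 0.1003]
eef_rot: [0.455, 0.859, 0.207, 0.11]
contact_force: [2.8, 3.2, -1.8]
opening: 0.124
```

```bash
python3 sa.py
```

```text
t 64.35 p [0.5151 0.134  0.1003] z [ 0.378  0.256 -0.89 ] y [0.735 0.501 0.457] F [ 2.8  3.2 -1.8] open 0.124 q [ 0.24  0.92 -0.81  2.35  2.33  0.62 -1.91]
[-0.08039061 -0.18438786  0.11588872] 0.1174839737959918 stay 0.4479898278757862 lean 27.18303669232056
rad -4.5 tan 0.2 side 1.1
```

Call:
carry_out:
  commands:
    - [0,-0.008,0.006,1.3,0,0]
    - [0,-0.015,0.013,2.5,0,0]
    - [0,-0.022,0.02,3.8,0,0]
    - [0,-0.028,0.027,5,0,0]
    - [0,-0.033,0.034,6.3,0,0]

```text
clock: 64.85
tool_pos: [0.5041, 0.1264, 0.055]
eef_rot: [0.46, 0.869, 0.16, 0.086]
contact_force: [3.9, 3.9, -0.8]
opening: 0.123
```

```bash
python3 sa.py
```

```text
t 64.85 p [0.5041 0.1264 0.055 ] z [ 0.296  0.2   -0.934] y [0.772 0.526 0.357] F [ 3.9  3.9 -0.8] open 0.123 q [ 0.17  0.97 -0.72  2.31  2.26  0.57 -1.85]
[-0.09200213 -0.18449278  0.07135825] 0.11767403528082222 stay 0.05405903249704735 lean 20.908336082902654
rad -5.4 tan -0.5 side 1.1
```

Call:
carry_out:
  commands:
    - [0,-0.001,0.003,0,0,0]
    - [0,-0.002,0.006,0,0,0]
    - [0,-0.002,0.008,0,0,0]
    - [0,-0.002,0.008,0,0,0]

```text
clock: 65.25
tool_pos: [0.504, 0.1263, 0.0477]
eef_rot: [0.46, 0.869, 0.16, 0.086]
contact_force: [1.7, 1.2, 3.9]
opening: 0.127
```

```bash
python3 sa.py
```

```text
t 65.25 p [0.504  0.1263 0.0477] z [ 0.296  0.2   -0.934] y [0.772 0.526 0.357] F [1.7 1.2 3.9] open 0.127 q [ 0.17  0.99 -0.72  2.31  2.28  0.59 -1.86]
[-0.09208279 -0.18450648  0.06401578] 0.11758691328272844 stay -0.008370271179047937 lean 20.94018081081897
rad -2.1 tan 3.9 side 0.0
```

Folded to its stop (about 0). I release, back off, and check.

Call:
carry_out:
  commands:
    - [0,0,0,0,0,0]
    - [0,0,0,0,0,0]
    - [0,0,0,0,0,0]
  fingers: 140

```text
clock: 65.55
tool_pos: [0.5034, 0.1258, 0.047]
eef_rot: [0.46, 0.869, 0.159, 0.085]
contact_force: [0.3, 0.4, -0.7]
opening: 0.377
```

Call:
carry_out:
  commands:
    - [0,0,-0.03,0,0,0]
    - [0,0,-0.07,0,0,0]
    - [0,0,-0.12,0,0,0]
    - [0,0,-0.17,0,0,0]
    - [0.02,0,-0.21,0,0,0]
    - [0.02,0,-0.21,0,0,0]
    - [0.02,0,-0.21,0,0,0]

```text
clock: 66.25
tool_pos: [0.4344, 0.0981, 0.2385]
eef_rot: [0.461, 0.869, 0.159, 0.088]
contact_force: [0.4, -0.0, -0.5]
opening: 0.452
```

```bash
python3 - <<'E'
from lidarc import *
r.snapshot("top");show();print(tok(st()[0]))
for n in ["scene","top"]:
    pc=r.snapshot(n); im=cv2.resize(pc["img"],None,fx=4,fy=4); cv2.imwrite(f"pics/{n}25.png",im[350:900,700:1500])
    for l in ["lid_handle","stay_knob"]:
      print(l,[(np.round(tok(d["xyz"]),3),round(d["p"],2)) for d in r.spot_point(pc,l)[:3]])
Q=ori(34.2,25); a=1.724
g=kw((.0775-.205*np.cos(a),0,.087+.205*np.sin(a)))+Q.apply([0,0,.016]); pre=g-Q.apply([0,0,.09])
rows([(kw((-.1,-.08,.38)),Q),(kw((-.03,0,.40)),Q),(pre,Q)],dmax=.045)
E
```

```text
t 66.3 p [0.4336 0.099  0.2393] z [ 0.298  0.196 -0.934] y [0.773 0.525 0.357] F [-1.7  0.3  0.7] open 0.454 q [ 0.14  0.42 -0.55  2.38  1.29  0.13 -1.  ]
[-0.15947863 -0.16752194  0.23928   ]
lid_handle [(array([ 0.108, -0.   ,  0.292]), 0.88), (array([-0.024, -0.072,  0.04 ]), 0.23)]
stay_knob [(array([-0.089, -0.176,  0.068]), 0.7), (array([-0.374, -0.471, -0.005]), 0.28)]
lid_handle [(array([ 0.105, -0.001,  0.287]), 0.67)]
stay_knob [(array([-0.098, -0.181,  0.068]), 0.67), (array([-0.454, -0.605, -0.004]), 0.31)]
CALL 0 10
[[0.022, 0.026, -0.028, -1.0, 0.1, 0.0], [0.044, 0.053, -0.057, -2.1, 0.1, 0.0], [0.066, 0.079, -0.085, -3.1, 0.2, 0.0], [0.089, 0.106, -0.113, -4.2, 0.3, 0.0], [0.115, 0.13, -0.111, -4.2, 0.3, 0.0], [0.142, 0.154, -0.109, -4.2, 0.3, 0.0], [0.169, 0.178, -0.108, -4.2, 0.3, 0.0], [0.169, 0.206, -0.081, -4.2, 0.3, 0.0], [0.169, 0.235, -0.055, -4.2, 0.3, 0.0], [0.169, 0.263, -0.029, -4.2, 0.3, 0.0]]
```

View pics/scene25.png

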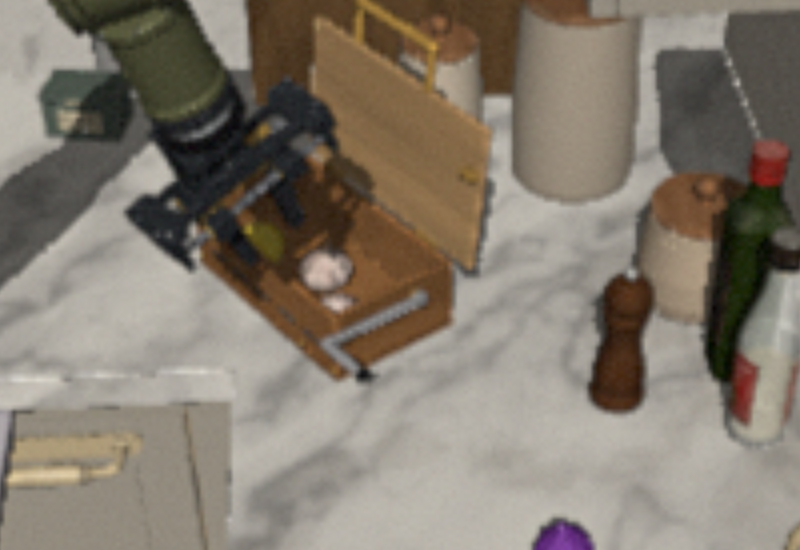

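The stay lies folded level. Now the handle, to close the lid.

Call:
carry_out:
  commands:
    - [0.022,0.026,-0.028,-1,0,0]
    - [0.044,0.053,-0.057,-2.1,0,0]
    - [0.066,0.079,-0.085,-3.1,0,0]
    - [0.089,0.106,-0.113,-4.2,0,0]
    - [0.115,0.13,-0.111,-4.2,0,0]
    - [0.142,0.154,-0.109,-4.2,0,0]
    - [0.169,0.178,-0.108,-4.2,0,0]
    - [0.169,0.206,-0.081,-4.2,0,0]
    - [0.169,0.235,-0.055,-4.2,0,0]
    - [0.169,0.263,-0.029,-4.2,0,0]
    - [0.169,0.263,-0.029,-4.2,0,0]
    - [0.169,0.263,-0.029,-4.2,0,0]

```text
clock: 67.8
tool_pos: [0.5351, 0.3708, 0.356]
eef_rot: [0.457, 0.863, 0.19, 0.103]
contact_force: [0.4, -0.8, -0.7]
opening: 0.447
```

```bash
python3 - <<'E'
from lidarc import *
r.snapshot("top");r.snapshot("top");r.snapshot("top")
p,R,s=st(); show(); pic=r.snapshot("wrist"); im=pic["img"]; cv2.imwrite("pics/w26.png",im)
print(tok(p),tok(p+R.apply([0,0,.074])))
for l in ["lid_handle"]:
      print(l,[(np.round(tok(d["xyz"]),3),round(d["p"],2)) for d in r.spot_point(pic,l)[:3]])
E
```

```text
t 67.95 p [0.5345 0.3706 0.3582] z [ 0.354  0.234 -0.905] y [0.748 0.51  0.424] F [0.1 0.4 0.4] open 0.455 q [-0.16  0.54 -0.88  1.76  0.85  0.74 -0.84]
[0.07662871 0.00037563 0.3581532 ] [ 1.08040354e-01 -5.50295300e-05  2.91152284e-01]
lid_handle [(array([0.108, 0.003, 0.293]), 0.65)]
```

View pics/w26.png

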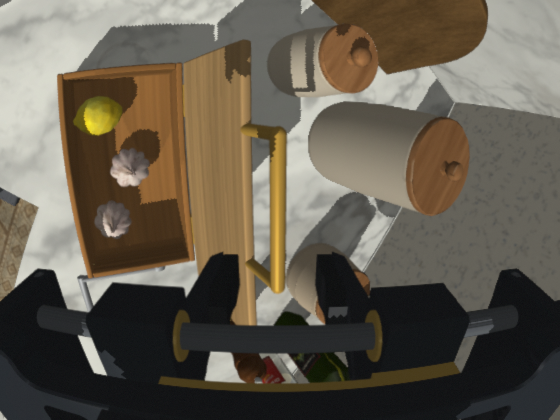

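The bar is at u≈279, centred, and all three pieces sit below the rim. I grip.

Call:
carry_out:
  commands:
    - [0,0.001,0.03,0,0,0]
    - [0,0.001,0.06,0,0,0]
    - [0,0.001,0.092,0,0,0]
    - [0,0.001,0.092,0,0,0]
    - [0,0.001,0.092,0,0,0]

```text
clock: 68.55
tool_pos: [0.568, 0.3929, 0.2755]
eef_rot: [0.457, 0.862, 0.191, 0.104]
contact_force: [0.0, 0.5, 0.2]
opening: 0.452
```

Call:
carry_out:
  commands:
    - [0,0,0,0,0,0]
    - [0,0,0,0,0,0]
    - [0,0,0,0,0,0]
    - [0,0,0,0,0,0]
  fingers: 255
  grip_force: 12

```text
clock: 68.95
tool_pos: [0.5674, 0.3922, 0.2751]
eef_rot: [0.457, 0.863, 0.19, 0.104]
contact_force: [-2.2, -4.1, 5.2]
opening: 0.128
```

```bash
python3 la.py; python3 - <<'E'
from lidarc import *
p,R,s=st(); g=tok(p-R.apply([0,0,.016]))
d=g-np.array([.0775,g[1],.087]); rad=np.hypot(d[0],d[2]); a0=np.arctan2(d[2],-d[0])
w=[]
for a in np.append(np.arange(a0-.06,.08,-.06),[.05,.03]):
    Q=ori(34.2,25*min(1,max(0,a-.03)/1.2)); w.append((kw((.0775-.2065*np.cos(a),g[1],.087+.2065*np.sin(a)))+Q.apply([0,0,.016]),Q)); 
rows(w)
E
```

```text
t 68.95 p [0.5674 0.3922 0.2751] z [ 0.353  0.233 -0.906] y [0.749 0.51  0.423] F [-2.2 -4.1  5.2] open 0.128 q [-0.25  0.67 -0.76  1.77  1.02  0.63 -0.98]
[ 1.09265340e-01 -1.44670424e-04  2.89596754e-01] 0.2050718936164239 lid 1.7023210942027256
rad 4.5 tan -4.8 side -2.2
CALL 0 12
[[0.0, -0.01, -0.008, 0.0, 0.4, 0.0], [0.0, -0.021, -0.014, 0.0, 0.4, 0.0], [0.0, -0.032, -0.019, 0.0, 0.4, 0.0], [0.0, -0.043, -0.024, 0.0, 0.4, 0.0], [0.0, -0.055, -0.028, 0.0, 0.4, 0.0], [0.0, -0.067, -0.031, 0.0, 0.4, 0.0], [0.0, -0.079, -0.033, 0.0, 0.4, 0.0], [0.0, -0.091, -0.035, 0.0, 0.4, 0.0], [0.0, -0.104, -0.036, 0.9, 0.4, 0.0], [0.0, -0.117, -0.036, 2.2, 0.4, 0.0], [0.0, -0.129, -0.036, 3.4, 0.4, 0.0], [0.0, -0.142, -0.035, 4.7, 0.4, 0.0]]
CALL 1 12
[[0.0, -0.012, 0.003, 1.2, 0.0, 0.0], [0.0, -0.025, 0.007, 2.5, 0.0, 0.0], [0.0, -0.037, 0.011, 3.8, 0.0, 0.0], [0.0, -0.048, 0.016, 5.0, 0.0, 0.0], [0.0, -0.06, 0.022, 6.3, 0.0, 0.0], [0.0, -0.07, 0.028, 7.5, 0.0, 0.0], [0.0, -0.081, 0.035, 8.8, 0.0, 0.0], [0.0, -0.091, 0.042, 10.0, 0.0, 0.0], [0.0, -0.101, 0.051, 11.3, 0.0, 0.0], [0.0, -0.11, 0.059, 12.5, 0.0, 0.0], [0.0, -0.119, 0.068, 13.8, 0.0, 0.0], [0.0, -0.127, 0.078, 15.0, 0.0, 0.0]]
CALL 2 5
[[0.0, -0.005, 0.012, 1.2, 0.0, 0.0], [0.0, -0.008, 0.023, 2.5, 0.0, 0.0], [0.0, -0.012, 0.036, 3.8, 0.0, 0.0], [0.0, -0.014, 0.047, 4.9, 0.0, 0.0], [0.0, -0.015, 0.051, 5.3, 0.0, 0.0]]
```

Call:
carry_out:
  commands:
    - [0,-0.01,-0.007,0,0,0]
    - [0,-0.021,-0.014,0,0,0]
    - [0,-0.032,-0.019,0,0,0]
    - [0,-0.043,-0.024,0,0,0]
    - [0,-0.055,-0.028,0,0,0]
    - [0,-0.067,-0.031,0,0,0]
    - [0,-0.079,-0.033,0,0,0]

```text
clock: 69.65
tool_pos: [0.4978, 0.3451, 0.2723]
eef_rot: [0.457, 0.862, 0.192, 0.105]
contact_force: [1.5, -0.9, 1.7]
opening: 0.129
```

```bash
python3 la.py
```

```text
t 69.65 p [0.4978 0.3451 0.2723] z [ 0.356  0.235 -0.905] y [0.748 0.509 0.426] F [ 1.5 -0.9  1.7] open 0.129 q [-0.26  0.56 -0.71  2.01  1.13  0.49 -1.18]
[ 2.51511401e-02 -3.82278678e-05  2.86744358e-01] 0.20649022221074997 lid 1.2904816251756088
rad 1.5 tan 1.1 side -1.6
```

Call:
carry_out:
  commands:
    - [0,-0.012,-0.002,0,0,0]
    - [0,-0.025,-0.003,0.9,0,0]
    - [0,-0.038,-0.003,2.2,0,0]
    - [0,-0.05,-0.003,3.4,0,0]
    - [0,-0.063,-0.002,4.7,0,0]

```text
clock: 70.15
tool_pos: [0.4492, 0.3123, 0.246]
eef_rot: [0.461, 0.87, 0.155, 0.085]
contact_force: [-0.1, 0.1, -0.4]
opening: 0.13
```

```bash
python3 la.py
```

```text
t 70.15 p [0.4492 0.3123 0.246 ] z [ 0.29   0.191 -0.938] y [0.776 0.527 0.347] F [-0.1  0.1 -0.4] open 0.13 q [-0.25  0.54 -0.71  2.11  1.11  0.48 -1.22]
[-3.22343353e-02  1.94211439e-04  2.61051930e-01] 0.20575640622122146 lid 0.9842739556111115
rad -0.3 tan -0.2 side 0.1
```

Smooth so far. I continue down.

Call:
carry_out:
  commands:
    - [0,-0.012,0.003,1.2,0,0]
    - [0,-0.025,0.007,2.5,0,0]
    - [0,-0.037,0.011,3.8,0,0]
    - [0,-0.048,0.016,5,0,0]
    - [0,-0.06,0.022,6.3,0,0]
    - [0,-0.07,0.028,7.5,0,0]

```text
clock: 70.75
tool_pos: [0.4028, 0.2807, 0.1948]
eef_rot: [0.465, 0.878, 0.097, 0.054]
contact_force: [-0.6, 0.7, 0.8]
opening: 0.127
```

```bash
python3 la.py;  python3 - <<'E'
from lidarc import *
p,R,s=st(); g=tok(p-R.apply([0,0,.016]))
d=g-np.array([.0775,g[1],.087]); rad=np.hypot(d[0],d[2]); a0=np.arctan2(d[2],-d[0])
w=[]
for a in np.append(np.arange(a0-.05,.06,-.05),[.04,.02]):
    Q=ori(34.2,25*min(1,max(0,a-.03)/1.2)); w.append((kw((.0775-.2055*np.cos(a),g[1],.087+.2055*np.sin(a)))+Q.apply([0,0,.016]),Q)); 
rows(w)
E
```

```text
t 70.75 p [0.4028 0.2807 0.1948] z [ 0.186  0.12  -0.975] y [0.807 0.548 0.221] F [-0.6  0.7  0.8] open 0.127 q [-0.28  0.6  -0.69  2.2   1.12  0.47 -1.26]
[-8.63399573e-02  1.84189312e-04  2.10438653e-01] 0.20513564446856836 lid 0.6216799029548099
rad 0.6 tan 0.6 side 0.9
CALL 0 12
[[0.0, -0.008, 0.007, 1.0, 0.3, 0.0], [0.0, -0.016, 0.014, 2.0, 0.3, 0.0], [0.0, -0.023, 0.021, 3.1, 0.3, 0.0], [0.0, -0.03, 0.029, 4.1, 0.3, 0.0], [0.0, -0.036, 0.037, 5.2, 0.3, 0.0], [0.0, -0.042, 0.046, 6.2, 0.3, 0.0], [0.0, -0.048, 0.055, 7.2, 0.3, 0.0], [0.0, -0.053, 0.064, 8.3, 0.3, 0.0], [0.0, -0.058, 0.073, 9.3, 0.3, 0.0], [0.0, -0.062, 0.082, 10.4, 0.3, -0.1], [0.0, -0.066, 0.092, 11.4, 0.3, -0.1], [0.001, -0.069, 0.103, 12.6, 0.3, -0.1]]
CALL 1 1
[[0.0, 0.0, 0.004, 0.2, 0.0, 0.0]]
```

Call:
carry_out:
  commands:
    - [0,-0.008,0.007,1,0,0]
    - [0,-0.016,0.014,2,0,0]
    - [0,-0.023,0.021,3.1,0,0]
    - [0,-0.03,0.029,4.1,0,0]
    - [0,-0.036,0.037,5.2,0,0]
    - [0,-0.042,0.046,6.2,0,0]
    - [0,-0.048,0.055,7.2,0,0]
    - [0,-0.053,0.064,8.3,0,0]
    - [0,-0.058,0.073,9.3,0,0]

```text
clock: 71.65
tool_pos: [0.3702, 0.2583, 0.1107]
eef_rot: [0.468, 0.883, 0.026, 0.016]
contact_force: [-2.0, 2.5, -0.4]
opening: 0.126
```

```bash
python3 la.py
```

```text
t 71.65 p [0.3702 0.2583 0.1107] z [ 0.053  0.031 -0.998] y [0.826 0.56  0.061] F [-2.   2.5 -0.4] open 0.126 q [-0.34  0.77 -0.62  2.23  1.2   0.46 -1.35]
[-1.23315585e-01 -1.19429200e-04  1.26686809e-01] 0.20469963856388557 lid 0.17111388020662602
rad 0.2 tan -0.5 side 3.2
```

Call:
carry_out:
  commands:
    - [0,-0.001,0.005,0.5,0,0]
    - [0,-0.002,0.01,1,0,0]
    - [0,-0.003,0.015,1.5,0,0]
    - [0,-0.003,0.02,2,0,0]
    - [0,-0.004,0.024,2.4,0,0]
    - [0,-0.004,0.027,2.8,0,0]
    - [0,-0.004,0.03,3,0,0]
    - [0,-0.004,0.032,3,0,0]

```text
clock: 72.45
tool_pos: [0.3666, 0.2556, 0.0788]
eef_rot: [0.468, 0.883, 0.002, 0.003]
contact_force: [-8.5, 0.6, -0.3]
opening: 0.125
```

```bash
python3 la.py
```

```text
t 72.45 p [0.3666 0.2556 0.0788] z [ 0.007 -0.    -1.   ] y [0.828 0.561 0.006] F [-8.5  0.6 -0.3] open 0.125 q [-0.35  0.84 -0.6   2.21  1.2   0.48 -1.34]
[-0.12694786 -0.00027152  0.0947502 ] 0.20459470319920545 lid 0.013889832805525137
rad 6.7 tan -0.5 side 5.3
```

Call:
carry_out:
  commands:
    - [0,0,0.001,0,0,0]
    - [0,0,0.002,0,0,0]
    - [0,0,0.003,0,0,0]
    - [0,0,0.004,0,0,0]
    - [0,0,0.004,0,0,0]

```text
clock: 72.95
tool_pos: [0.3665, 0.2555, 0.0748]
eef_rot: [0.468, 0.884, 0.001, 0.003]
contact_force: [-7.6, 1.4, -1.1]
opening: 0.12
```

```bash
python3 la.py
```

```text
t 72.95 p [0.3665 0.2555 0.0748] z [ 0.007 -0.001 -1.   ] y [0.828 0.561 0.006] F [-7.6  1.4 -1.1] open 0.12 q [-0.35  0.85 -0.59  2.21  1.22  0.47 -1.35]
[-0.12709891 -0.00027789  0.09084112] 0.20463496145967505 lid -0.005228304368646748
rad 5.5 tan -1.2 side 5.5
```

Call:
carry_out:
  commands:
    - [0,0,0.001,0,0,0]
    - [0,0,0.002,0,0,0]
    - [0,0,0.003,0,0,0]
    - [0,0,0.003,0,0,0]

```text
clock: 73.35
tool_pos: [0.3666, 0.2553, 0.0728]
eef_rot: [0.468, 0.884, 0.002, 0.004]
contact_force: [-9.6, -0.4, 10.5]
opening: 0.122
```

```bash
python3 la.py; python3 - <<'E'
from lidarc import *
for n in ["scene","top"]:
    pc=r.snapshot(n); im=cv2.resize(pc["img"],None,fx=4,fy=4); cv2.imwrite(f"pics/{n}27.png",im[350:900,700:1500])
E
```

```text
t 73.35 p [0.3666 0.2553 0.0728] z [ 0.009 -0.001 -1.   ] y [0.827 0.561 0.007] F [-9.6 -0.4 10.5] open 0.122 q [-0.36  0.85 -0.59  2.21  1.23  0.46 -1.37]
[-0.12710017 -0.00057249  0.08878585] 0.20460796522383423 lid -0.015271737546514372
rad 8.3 tan 10.4 side 5.1
```

View pics/scene27.png

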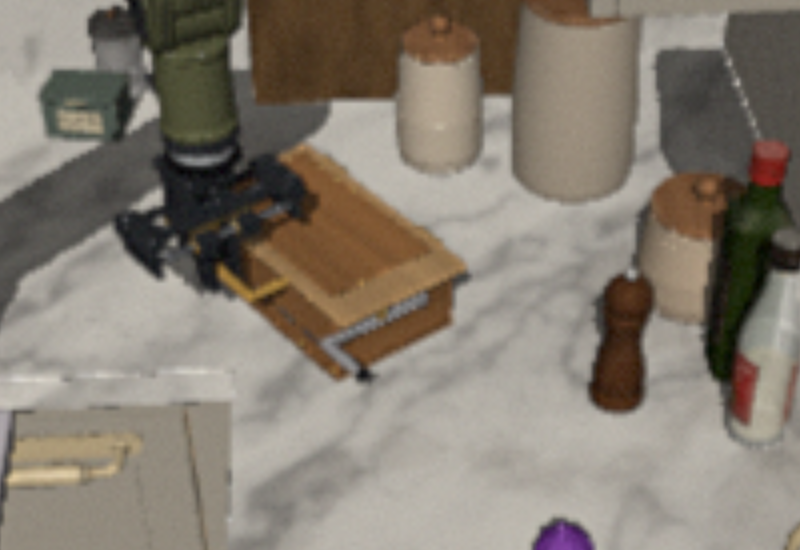

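The lid is shut (10 N up from the rim). I release and retreat.

Call:
carry_out:
  commands:
    - [0,0,0,0,0,0]
    - [0,0,0,0,0,0]
    - [0,0,0,0,0,0]
    - [0,0,0,0,0,0]
  fingers: 150

```text
clock: 73.85
tool_pos: [0.3699, 0.2565, 0.0723]
eef_rot: [0.469, 0.883, 0.003, 0.005]
contact_force: [-0.5, -0.8, 1.0]
opening: 0.415
```

Call:
carry_out:
  commands:
    - [0,0,-0.02,0,0,0]
    - [0,0,-0.05,0,0,0]
    - [0,0,-0.09,0,0,0]
    - [0,0,-0.14,0,0,0]
    - [-0.04,0,-0.18,0,0,0]
    - [-0.08,0,-0.2,0,0,0]
    - [-0.13,0,-0.2,0,0,0]
    - [-0.18,0,-0.2,0,0,0]
    - [-0.2,0,-0.2,0,0,0]
    - [-0.2,0,-0.2,0,0,0]

```text
clock: 74.85
tool_pos: [0.4805, 0.0865, 0.2726]
eef_rot: [0.473, 0.881, 0.002, 0.005]
contact_force: [-0.4, 0.2, 0.4]
opening: 0.412
```

```bash
python3 - <<'E'
from lidarc import *
r.snapshot("top");show();print(tok(st()[0]))
for n in ["scene","top"]:
    pc=r.snapshot(n); im=cv2.resize(pc["img"],None,fx=1.4,fy=1.4); cv2.imwrite(f"pics/{n}28.png",im)
    for l in ["lid_handle","stay_knob"]:
      print(l,[(np.round(tok(d["xyz"]),3),round(d["p"],2)) for d in r.spot_point(pc,l)[:3]])
    for l in ["timer","cup","pepper_mill"]:
      print(l,[(np.round(d["xyz"],3),round(d["p"],2)) for d in r.spot_point(pc,l)[:1]])
E
```

```text
t 74.9 p [0.4792 0.0893 0.273 ] z [ 0.011  0.001 -1.   ] y [0.83  0.557 0.01 ] F [-0.7  1.5  0.4] open 0.411 q [ 0.33  0.61 -0.98  1.91  0.63  0.95 -0.36]
[-0.12720456 -0.20122455  0.27300956]
lid_handle [(array([-0.127,  0.001,  0.093]), 0.79)]
stay_knob [(array([-0.09 , -0.181,  0.07 ]), 0.47)]
timer [(array([ 0.428, -0.272, -0.003]), 0.57)]
cup [(array([ 0.433, -0.428,  0.002]), 0.57)]
pepper_mill [(array([ 0.767,  0.134, -0.004]), 0.77)]
lid_handle [(array([-0.132, -0.   ,  0.088]), 0.91), (array([-0.451, -0.604, -0.002]), 0.49)]
stay_knob []
timer [(array([ 0.428, -0.275,  0.002]), 0.89)]
cup [(array([ 0.436, -0.431, -0.001]), 0.83)]
pepper_mill [(array([ 0.771,  0.137, -0.002]), 0.66)]
```

View pics/scene28.png

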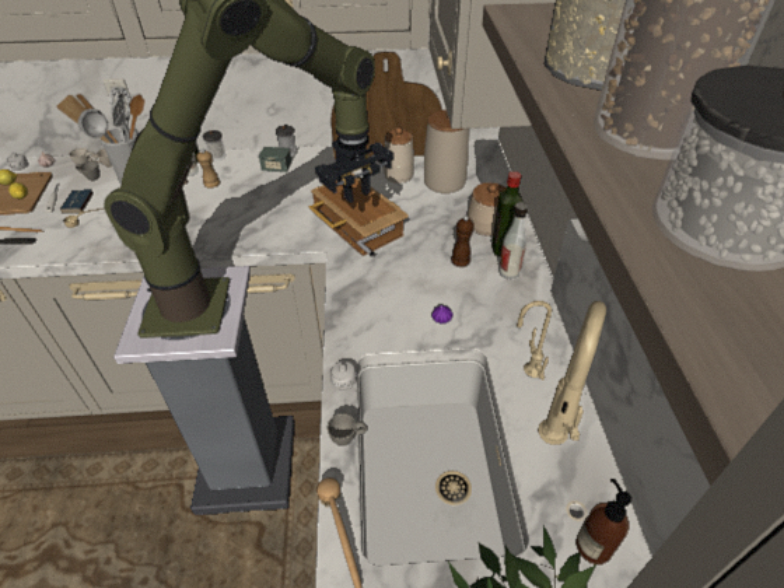

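View pics/top28.png

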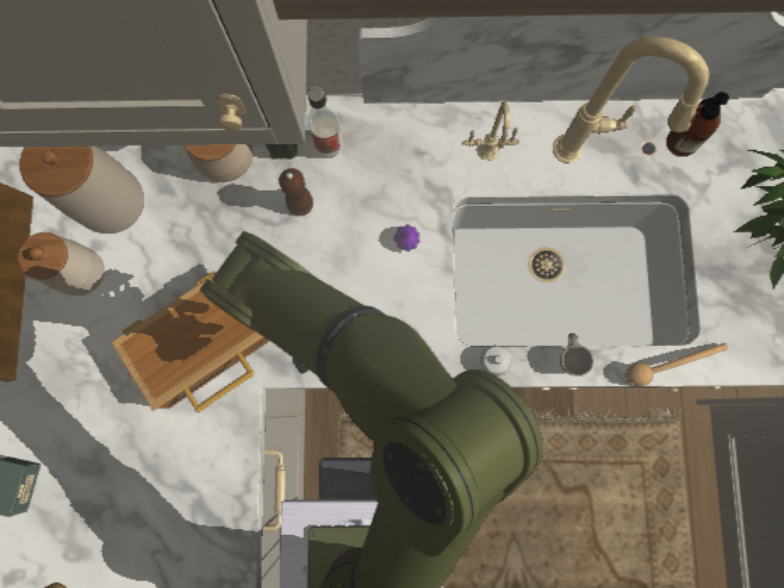

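The lid is closed, the stay folded, and the worktop clear except for the untouched purple look-alike. The yellow and pale things on the far-left board at (10,185) and (45,158) are part of the background and out of reach. I'll hand in.

```bash
python3 - <<'E'
from h import *
for _ in range(6): r.snapshot("top")
show(); print(r.finish_job())
E
```

```text
t 75.8 p [0.4788 0.0908 0.2734] z [ 0.011  0.002 -1.   ] y [0.828 0.56  0.01 ] F [-0.4  0.5  0.3] open 0.411 q [ 0.32  0.61 -0.98  1.91  0.63  0.95 -0.36]
the job is handed in; nothing more can be done
None
```

The job is handed in, at 75.8 s of the 210 s allowed. I opened the lid, flipped the stay up, and let the lid rest on it. With the lid released I loaded one lemon and two garlic bulbs. Then I lifted the lid off, folded the stay down, and closed the lid by hand until it met the rim with about 10 N.

**Last checks:**
- **Lid and stay:** The handle read about 90 mm high, where it was with the lid closed. The knob read about 70 mm in the scene view, against 65 mm nominal when folded. The top view did not report it because the arm hid it.
- **Contents:** I saw all three pieces in the box, below the rim, before closing.
- **Other things:** The timer, cup and pepper mill still read at their starting places within a few mm. The purple look-alike was left alone.
- **Robot:** The hand was clear of everything at hand-in.

**What went less well:**
- On the first lid lift the arc was a few mm too wide, giving about 34 N at the wrist. I corrected it straight away.
- The first attempt to place the lemon ran two wrist joints to the edge of their range (q6 0.04, q7 -2.65). I backed out and placed it with the hand turned round.
- The lemon and the last garlic were let go about 11 to 15 mm above the box floor, because the gripper body had to stay above the rim.
- I left alone some lemon- and garlic-like things on a cutting board at the far left, taking them as background out of reach.

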